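# Sort the bench hardware into push-latch trays and shut them

## Robot

A 6-joint arm with a two-finger parallel gripper is mounted at the origin on the work surface. World frame = base frame: x ahead of the robot, y to its left, z up, the work surface at z = 0. Lengths are in m, angles in rad, forces in N, time in s.
With the tool pointing down it reaches from about 0.325 to 0.775 m from the base axis. Payload 9.3 kg.
Tool frame: the origin (TCP) lies midway between the tips of the shut fingers; the grasp point (between the pads) lies hold_point_z behind it (hold_point_z is the distance from the TCP to the grasp point, in m); z points along the fingers, y is the direction in which the jaws open and shut (so a half turn about z gives the same grasp; the last joint's range is limited). The gripper opens to 85 mm and grips with 20 to 120 N. Pads are 22 mm wide; open, the fingers measure 114 mm over their backs; the gripper's body (76 mm by 85 mm) begins 54 mm behind the grasp point. The pads swing forward as they close: fully open they stand 13 mm farther back than shut.
Start: joints at [-1.311, 0.259, 0.021, 1.334, 0, 1.418], TCP at [0.221, -0.504, 0.231] pointing down, gripper open.
Joint ranges: [-3.04, 3.04], [-0.91, 1.82], [-1.04, 1.36], [-1.92, 1.95], [-1.52, 1.45], [-3.14, 3.14]. Speed limits (rad/s): [2.22, 2.22, 2.79, 3.14, 3.14, 3.14].

## Interface

Orientations are given as a 3x3 rotation matrix whose columns are the frame's x, y, z axes.
In Python, from workcell import * gives the robot as it stands. The module is installed in compiled form; this text tells all that it offers.
- The arm moves only by the tool apply_moves, never from a script. Its argument "plan" is a list of rows, each an object of numbers: "tx", "ty", "tz": the shift along the tool's x, y, z in m; "roll": the turn about the tool's z in rad; "hand": the opening, from -1 (shut) to 1 (fully open). In form: [{"tx": .., "ty": .., "tz": .., "roll": .., "hand": ..}, ...]. A call has 1 to 5 rows; each row shifts and turns the pose as measured when the row begins, along the tool's axes as they then stand; what a row does not reach is not made up. A row lasts 1/12 s, in which the tool goes at most 41.7 mm and 7.16 degrees, less where a joint would pass 70% of its speed; a pose out of reach is approached as far as the arm can. A call is refused whole if a number of a shift passes 0.0417 or a number of a turn 0.125, either way. A call with a gripper value outside its range is refused whole. The fingers move at their own pace and stop on an object; "newtons" is the grip in N (left out, the last holds). Time passes only in rows, so rows that do not move let the fingers close. It gives the time, the measured TCP pose, the force and the opening at its end, in the units of the state.
- observe(): the state, without advancing time (a new reading comes with each control period).
- grab_frame(name): name is "scene" or "side" or "wrist"; returns the picture (480x640x3 uint8, blue, green, red); there is no depth.
- camera_info(name): a dict with "fx", "fy", "cx", "cy" (pixels), "R" (3x3) and "t" (3): a world point X has camera coordinates R X + t. Camera axes: x right, y down, z forward; pixel columns grow to the right and rows downward; lengths in m; the calibration is good to about 2 mm. A picture is of the moment at which its call begins: read the wrist's pose just before it. camera_info takes no time and is no camera call; for the wrist camera it gives the pose at the moment of the call.
- finish_job(): hands the job in, once; it reports no verdict.
The state is a dict: "time": time; "qpos": joint angles; "qd": joint speeds; "joint_torque": joint torques, N m; "eef_pos": TCP position; "tcp_rot": TCP orientation; "force": force on the tool from outside, world axes, zero at the start; "ft_torque": the same for the moment, N m; "width": opening from 0.0 (shut) to 1.0 (fully open).
Only numpy, scipy, OpenCV 4.12 (cv2) and the standard library are available. Lean on these libraries where they do the work, as an engineer would, in place of code of your own. Each camera call takes 0.05 s, during which the arm holds its last target.

## Task

Tidy up the clamp bench: put every loose aluminium angle bracket and every loose orange bench dog into the two pulled-out white trays, each with the one of its own kind that already lies in a tray. Then push both trays in until their push-push latches catch, let go, and make sure that both have stayed latched shut. Leave the tape measure and the mug where they stand.

Things in the scene. Friction and masses are not known exactly. Their poses are not given: they have to be found in the camera images.
- unit: Low plywood organiser fixed to the bench, 226 mm deep, 286 mm wide and 92 mm high, with two tray bays side by side, open towards the robot. Its origin is the foot of its front face, in the middle; its x points into the unit (the direction in which a tray is pushed in), y to the left, z up.
- tray_left (a joint): White tray of the left (+y) bay: 0 m fully out, grows as it is pushed in along the unit's x, end stop 0.147. Push-push latch with spring: pushed past 0.142 (best to the stop) and let go, it settles latched at 0.135; pushed to the stop again, or let go short of the latch, it springs out to about 0.055. Pushing takes 1 to 6 N. Left between 0 and 0.05 it stays put.
- tray_left_floor (a point): Centre of the left tray's inner floor (12 mm above the bench), moving with it, axes as the unit's. Inside: x -70 to 70 mm, y -60 to 60 mm; side and rear walls 4 mm thick, 24 mm high; the front panel (outer face x = -80 mm) is 66 mm high. The bay's roof is 72 mm above the floor. Fully out, the rear inner wall is 7 mm before the unit's front face.
- tray_left_pull (a point): Middle of the foremost line (robot side) of the blue bar handle of the left tray: a round horizontal bar of 10 mm diameter, 72 mm long across the tray, 34 mm (its axis) in front of the front panel, 48 mm above the bench. Push here to close, or pinch the bar from above to pull.
- tray_right (a joint): White tray of the right (-y) bay: 0 m fully out, grows as it is pushed in along the unit's x, end stop 0.147. Push-push latch with spring: pushed past 0.142 (best to the stop) and let go, it settles latched at 0.135; pushed to the stop again, or let go short of the latch, it springs out to about 0.055. Pushing takes 1 to 6 N. Left between 0 and 0.05 it stays put.
- tray_right_floor (a point): Centre of the right tray's inner floor (12 mm above the bench), moving with it, axes as the unit's. Inside: x -70 to 70 mm, y -60 to 60 mm; side and rear walls 4 mm thick, 24 mm high; the front panel (outer face x = -80 mm) is 66 mm high. The bay's roof is 72 mm above the floor. Fully out, the rear inner wall is 7 mm before the unit's front face.
- tray_right_pull (a point): Middle of the foremost line (robot side) of the blue bar handle of the right tray: a round horizontal bar of 10 mm diameter, 72 mm long across the tray, 34 mm (its axis) in front of the front panel, 48 mm above the bench. Push here to close, or pinch the bar from above to pull.
- bracket0_c (a point): Aluminium angle bracket already lying in one of the two trays: 50 x 50 mm legs 8 mm thick, 60 mm long, 0.12 kg. The point is the centre of its 60 x 50 x 50 mm bounding box. Its x runs along the 60 mm; one leg is the plate at z -25 to -17 mm, the other the plate at y -25 to -17 mm. At the start the first lies flat, the second stands upright and can be pinched across its 8 mm.
- bracket1_c (a point): Aluminium angle bracket loose on the bench (in some starts absent): 50 x 50 mm legs 8 mm thick, 60 mm long, 0.12 kg. The point is the centre of its 60 x 50 x 50 mm bounding box. Its x runs along the 60 mm; one leg is the plate at z -25 to -17 mm, the other the plate at y -25 to -17 mm. At the start the first lies flat, the second stands upright and can be pinched across its 8 mm.
- bracket2_c (a point): Aluminium angle bracket loose on the bench (in some starts absent): 50 x 50 mm legs 8 mm thick, 60 mm long, 0.12 kg. The point is the centre of its 60 x 50 x 50 mm bounding box. Its x runs along the 60 mm; one leg is the plate at z -25 to -17 mm, the other the plate at y -25 to -17 mm. At the start the first lies flat, the second stands upright and can be pinched across its 8 mm.
- dog0_c (a point): Orange plastic bench dog already standing in the other tray: square head 34 x 34 x 16 mm with a round shank of 20 mm diameter, 44 mm long; 60 mm in all, 0.06 kg. The point is half-way along its length, on the axis; its z points from the head to the shank's free end. At the start it stands on its head, shank up.
- dog1_c (a point): Orange plastic bench dog loose on the bench (in some starts absent): square head 34 x 34 x 16 mm with a round shank of 20 mm diameter, 44 mm long; 60 mm in all, 0.06 kg. The point is half-way along its length, on the axis; its z points from the head to the shank's free end. At the start it stands on its head, shank up.
- dog2_c (a point): Orange plastic bench dog loose on the bench (in some starts absent): square head 34 x 34 x 16 mm with a round shank of 20 mm diameter, 44 mm long; 60 mm in all, 0.06 kg. The point is half-way along its length, on the axis; its z points from the head to the shank's free end. At the start it stands on its head, shank up.
- dog3_c (a point): Orange plastic bench dog loose on the bench (in some starts absent): square head 34 x 34 x 16 mm with a round shank of 20 mm diameter, 44 mm long; 60 mm in all, 0.06 kg. The point is half-way along its length, on the axis; its z points from the head to the shank's free end. At the start it stands on its head, shank up.
- dog4_c (a point): Orange plastic bench dog loose on the bench (in some starts absent): square head 34 x 34 x 16 mm with a round shank of 20 mm diameter, 44 mm long; 60 mm in all, 0.06 kg. The point is half-way along its length, on the axis; its z points from the head to the shank's free end. At the start it stands on its head, shank up.
- tape: Yellow tape measure standing on the bench, 66 x 40 x 62 mm, origin under its centre; to be left alone; may stand among the loose pieces.
- mug: Small stainless steel mug, 72 mm wide, 75 mm high, handle at its +y, origin under its centre; to be left alone; may stand among the loose pieces.

How it is judged:
By the outcome, as a careful person would: the job done as asked, in the order asked, and still so for the second after the job is handed in, with the robot touching nothing.
Of bracket1, bracket2, dog1, dog2, dog3, dog4 only 4 to 6 are there at a start; the rules pass over those that are not, and their reading is None.
At some moment in a run one of bracket1, bracket2, dog1, dog2, dog3, dog4 may be knocked a few centimetres aside while the robot is not near it.
Once in a run the grip may slacken for a moment while it holds something.
It also fails if it takes over 210 s, if anything falls off the work surface, if the arm or the gripper's body presses on something with over 40 N, if the wrist force passes 120 N, or if a joint passes its speed limit or range.

## Working session

There is one attempt and no reset: what is moved stays moved. The work goes in short steps, Python scripts to look and compute and a tool call to move; the robot and the scene stay as the last step left them, time stands still between calls to the robot, and variables do not carry over. Pictures are saved under pics/ and viewed, and the job is handed in when it is done.

Besides the shell and the picture viewer there is one more tool, called in YAML: its name, and indented under it one key for each argument. apply_moves: Moves the arm, as the interface text tells. Its arguments: {"type":"object","properties":{"plan":{"type":"array","items":{"type":"object","properties":{"tx":{"type":"number"},"ty":{"type":"number"},"tz":{"type":"number"},"roll":{"type":"number"},"hand":{"type":"number"}}}},"newtons":{"type":"number"}},"required":["plan"]}

```bash
mkdir -p pics
python3 - <<'E'
from workcell import *
import cv2
s=observe();print(s)
for n in ["scene","side","wrist"]:
    c=camera_info(n);print(n,c)
    cv2.imwrite(f"pics/{n}0.png",grab_frame(n))
E
```

```text
{'time': 0.0, 'qpos': array([-1.31060964e+00,  2.59192252e-01,  2.07483353e-02,  1.33366845e+00,
        9.37219838e-08,  1.41819145e+00]), 'qd': array([-0.00025288, -0.00048957,  0.00121874,  0.00042254,  0.00100382,
       -0.00076541]), 'joint_torque': array([-6.32147203e-04, -5.55638337e+01,  3.44537544e+01,  1.35533253e-02,
       -1.91142699e-04,  4.04977555e-06]), 'eef_pos': array([ 0.22056431, -0.50353742,  0.23066084]), 'tcp_rot': array([[ 9.16004542e-01,  4.01167751e-01, -3.38475702e-04],
       [ 4.01167844e-01, -9.16003681e-01,  1.27177090e-03],
       [ 2.00148482e-04, -1.30073349e-03, -9.99999134e-01]]), 'force': array([ 0.79262009, -0.83881722, -0.52680391]), 'ft_torque': array([ 0.02005608, -0.00816173, -0.04905864]), 'width': 0.997585598332474}
scene {'fx': 510.89831867119796, 'fy': 510.89831867119796, 'cx': 318.0116519699577, 'cy': 228.54841267089856, 'R': array([[ 0.85957826,  0.51088479,  0.011043  ],
       [ 0.41518315, -0.68563281, -0.59793863],
       [-0.29790631,  0.51855992, -0.80146581]]), 't': array([-0.4519294 , -0.1693719 ,  1.36565031])}
side {'fx': 611.8361270011741, 'fy': 611.8361270011741, 'cx': 311.64914650078873, 'cy': 234.2514825049232, 'R': array([[-0.94912934, -0.31484879, -0.00487251],
       [-0.2299462 ,  0.70359118, -0.67237207],
       [ 0.21512379, -0.63704764, -0.74019731]]), 't': array([0.49306284, 0.1550941 , 1.39080384])}
wrist {'fx': 392.1329845673309, 'fy': 392.1329845673309, 'cx': 321.98527967917113, 'cy': 243.18779059497223, 'R': array([[ 4.01657652e-01, -9.15789825e-01, -3.55585321e-04],
       [-8.81432443e-01, -3.86694094e-01,  2.71190942e-01],
       [-2.48491408e-01, -1.08612492e-01, -9.62525504e-01]]), 't': array([-0.55089535, -0.03529045,  0.37843693])}
```

View pics/scene0.png

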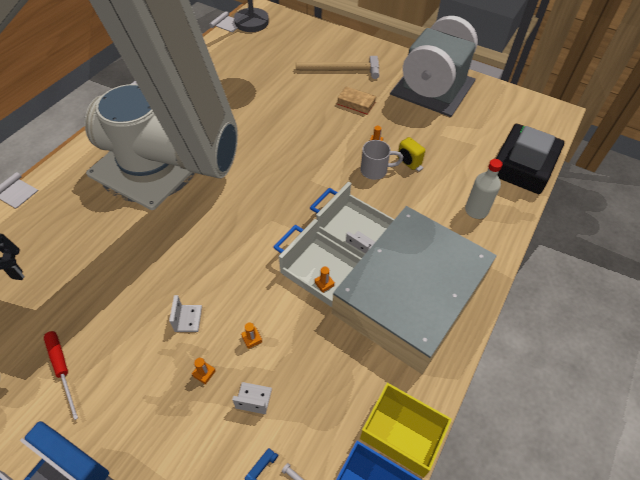

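View pics/side0.png

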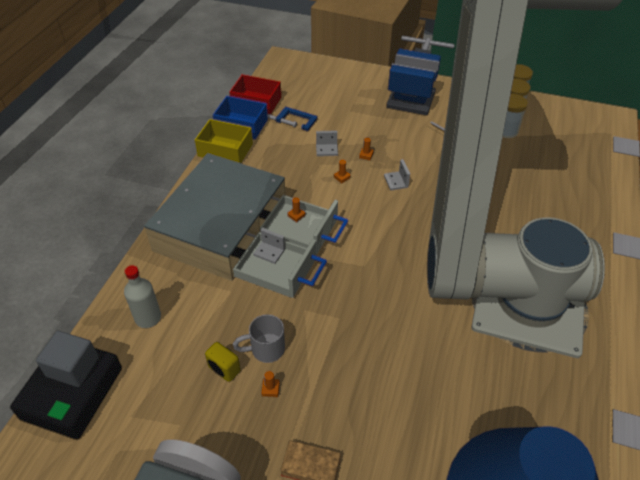

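View pics/wrist0.png

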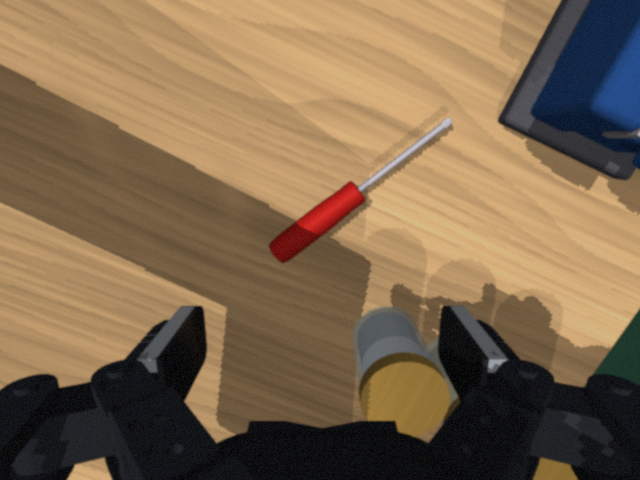

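```bash
cat > h.py <<'E'
import numpy as np, cv2
def cam(n):
    from workcell import camera_info
    return camera_info(n)
def ray(c,u,v):
    d=np.array([(u-c['cx'])/c['fx'],(v-c['cy'])/c['fy'],1.]); R=np.array(c['R']);t=np.array(c['t'])
    return -R.T@t, R.T@d
def onplane(c,u,v,z):
    o,d=ray(c,u,v); return o+d*(z-o[2])/d[2]
def tri(c1,p1,c2,p2):
    o1,d1=ray(c1,*p1);o2,d2=ray(c2,*p2)
    d1/=np.linalg.norm(d1);d2/=np.linalg.norm(d2)
    s=np.linalg.lstsq(np.c_[d1,-d2],o2-o1,rcond=None)[0]
    a=o1+s[0]*d1;b=o2+s[1]*d2
    return (a+b)/2,np.linalg.norm(a-b)
def proj(c,X):
    p=np.array(c['R'])@np.array(X)+np.array(c['t']); return np.array([c['fx']*p[0]/p[2]+c['cx'],c['fy']*p[1]/p[2]+c['cy']])
def blobs(im,lo,hi,amin=20):
    h=cv2.cvtColor(im,cv2.COLOR_BGR2HSV); m=cv2.inRange(h,lo,hi)
    n,l,s,ce=cv2.connectedComponentsWithStats(m)
    return [(ce[i].round(1),s[i]) for i in range(1,n) if s[i][4]>=amin],m
E
python3 - <<'E'
import workcell; print([x for x in dir(workcell) if x[0]!='_'], getattr(workcell,'hold_point_z',None))
from h import *
S=cv2.imread('pics/scene0.png');D=cv2.imread('pics/side0.png')
cs,cd=cam('scene'),cam('side')
for nm,lo,hi in [('or',(7,190,110),(16,255,255)),('blue',(108,150,80),(118,255,255))]:
  bs,_=blobs(S,lo,hi);bd,_=blobs(D,lo,hi)
  print(nm)
  for b in bs: print(' s',b)
  for b in bd: print(' d',b)
  for b in bs:
    for e in bd:
      X,g=tri(cs,b[0],cd,e[0])
      if g<0.006 and -0.01<X[2]<0.15: print(b[0],e[0],X.round(3),g.round(4))
cv2.imwrite('pics/sz.png',cv2.resize(S[170:370,150:510],(792,440),interpolation=2))
cv2.imwrite('pics/dz.png',cv2.resize(D[110:410,130:430],(600,600),interpolation=2))
E
```

```text
['IKError', 'camera_info', 'finish_job', 'grab_frame', 'hold_point_z', 'observe'] 0.0187
or
 s (array([377.2, 132. ]), array([375, 126,   6,  14,  62], dtype=int32))
 s (array([324.2, 279.9]), array([315, 267,  19,  25, 218], dtype=int32))
 s (array([251.3, 338.5]), array([242, 328,  20,  20, 198], dtype=int32))
 s (array([202.3, 370.7]), array([192, 358,  23,  26, 320], dtype=int32))
 d (array([366.9, 139.5]), array([364, 138,   7,   4,  23], dtype=int32))
 d (array([365.4, 153.5]), array([360, 149,  13,   9,  59], dtype=int32))
 d (array([342.1, 161.9]), array([339, 160,   7,   5,  28], dtype=int32))
 d (array([341.6, 175.4]), array([334, 172,  16,   8,  69], dtype=int32))
 d (array([295.5, 199.8]), array([293, 197,   6,   6,  30], dtype=int32))
 d (array([295.4, 214.2]), array([288, 210,  17,   9,  73], dtype=int32))
 d (array([268.6, 375.2]), array([265, 371,   9,   9,  64], dtype=int32))
 d (array([269.1, 389.7]), array([262, 380,  16,  15, 123], dtype=int32))
[377.2 132. ] [268.6 375.2] [0.483 0.383 0.05 ] 0.0013
[377.2 132. ] [269.1 389.7] [0.475 0.402 0.03 ] 0.0011
[324.2 279
[... 831 characters left out ...]
ay([563.1, 440.6]), array([556, 437,  14,   7,  35], dtype=int32))
 d (array([549.4, 450.4]), array([543, 445,  15,  12,  37], dtype=int32))
 d (array([571.2, 450.9]), array([563, 445,  17,  14,  65], dtype=int32))
 d (array([564. , 456.7]), array([560, 453,   8,   8,  24], dtype=int32))
 d (array([539.4, 460.8]), array([532, 454,  14,  13,  47], dtype=int32))
 d (array([529.4, 465.2]), array([525, 461,  10,  10,  26], dtype=int32))
 d (array([554.9, 469.7]), array([549, 463,  14,  17,  62], dtype=int32))
 d (array([578. , 477.1]), array([573, 474,  10,   6,  24], dtype=int32))
[286.8 237.2] [335.9 229. ] [ 0.467 -0.038  0.051] 0.0049
[371.5 466.7] [242.  111.4] [ 0.854 -0.376  0.071] 0.0019
```

View pics/sz.png

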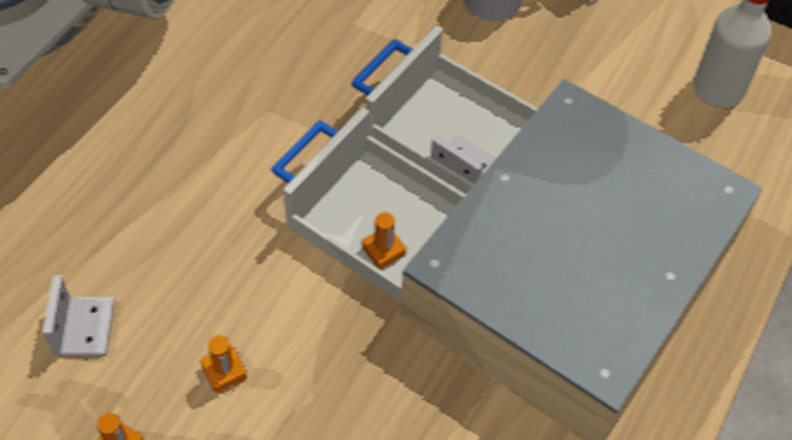

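View pics/dz.png

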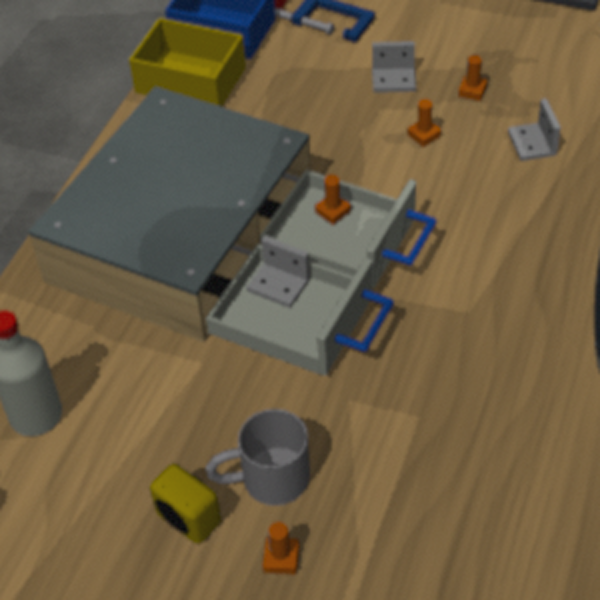

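Run:
```python
from h import *
S=cv2.imread('pics/scene0.png');D=cv2.imread('pics/side0.png')
cs,cd=cam('scene'),cam('side')
A=[(406.8,206.4),(334.1,293.6),(430.5,356.4),(495.5,255.5)]
B=[(232.5,251),(284,177.5),(207.5,155),(147.5,227.5)]
for a,b in zip(A,B): print(onplane(cs,*a,.092).round(4),onplane(cd,*b,.092).round(4),tri(cs,a,cd,b)[0].round(4))
cv2.imwrite('pics/sz1.png',cv2.resize(S[280:430,150:300],(600,600),interpolation=2))
cv2.imwrite('pics/dz1.png',cv2.resize(D[120:200,305:425],(780,520),interpolation=2))
a=cv2.resize(S[110:190,350:440],(450,400),interpolation=2);b=cv2.resize(D[310:400,200:290],(350,350),interpolation=2)
o=np.zeros((400,800,3),np.uint8);o[:,:450]=a;o[:350,450:]=b
cv2.imwrite('pics/l1.png',o)
```

```text
[0.6706 0.1529 0.092 ] [0.6613 0.1372 0.092 ] [0.6655 0.1442 0.0984]
[ 0.6404 -0.1313  0.092 ] [ 0.6349 -0.1282  0.092 ] [ 0.6379 -0.1305  0.0889]
[ 0.8611 -0.1545  0.092 ] [ 0.8551 -0.1477  0.092 ] [ 0.8598 -0.1527  0.0869]
[0.8903 0.1278 0.092 ] [0.8786 0.1323 0.092 ] [0.8865 0.1291 0.0871]
```

View pics/sz1.png

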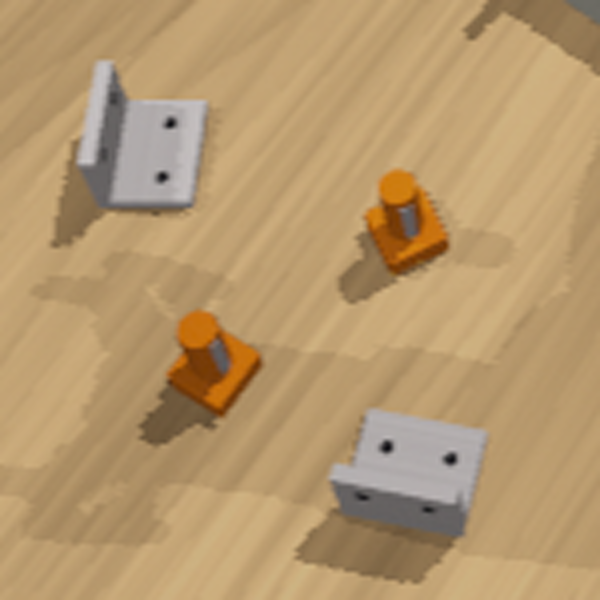

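View pics/dz1.png

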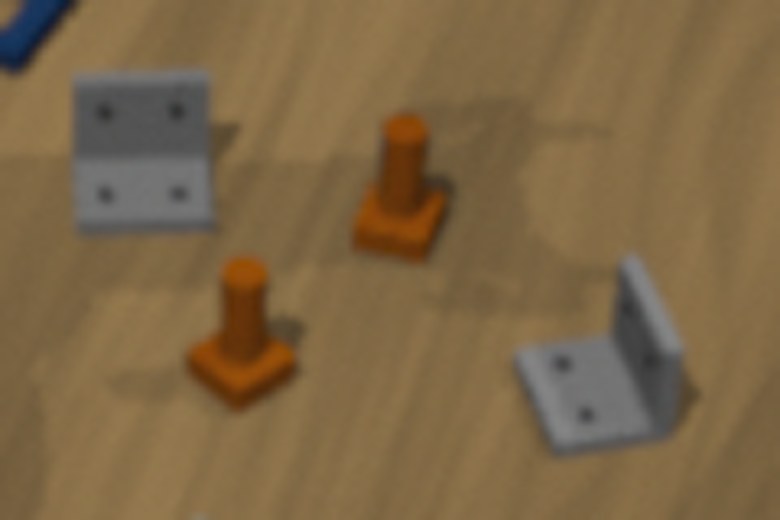

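View pics/l1.png

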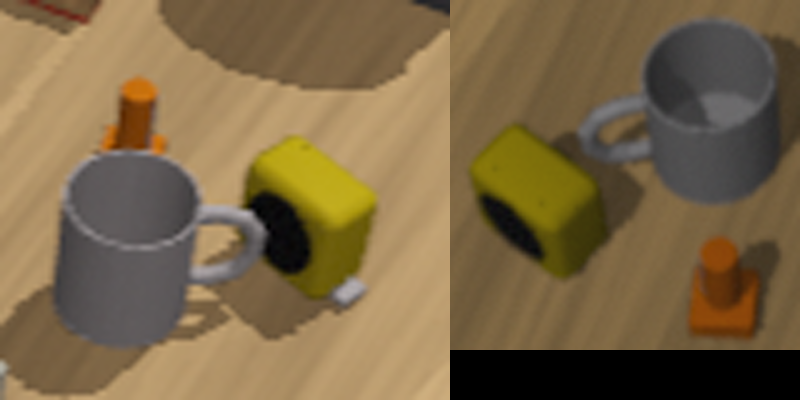

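Run:
```python
from h import *
from workcell import observe
cs,cd=cam('scene'),cam('side')
def P(n,a,b,z):
    print(n,onplane(cs,*a,z).round(4)[:2],onplane(cd,*b,z).round(4)[:2],tri(cs,a,cd,b)[0].round(4))
P('dogA',(249.5,326.5),(342.7,161.5),.06)
P('dogB',(199.5,362),(367.3,139.5),.06)
P('dogC',(377.8,127.6),(269.2,374.3),.06)
P('P1',(178,296.2),(402.2,159.7),.05)
P('P2',(172,320.7),(408.7,173.8),.05)
P('Q1',(233.8,398.5),(337,131.8),.05)
P('Q2',(265.7,404.5),(316.5,132),.05)
P('mug',(350+130/5,110+198/5),(200+260/3.89,310+75/3.89),.075)
P('tape',(350+310/5,110+180/5),(200+90/3.89,310+165/3.89),.062)
s=observe();c=cam('wrist');C=-np.array(c['R']).T@c['t']
print('cam in tool',s['tcp_rot'].T@(C-s['eef_pos']), (s['tcp_rot'].T@np.array(c['R']).T).round(3))
```

```text
dogA [ 0.5245 -0.2676] [ 0.521  -0.2682] [ 0.5227 -0.268   0.0593]
dogB [ 0.4857 -0.3775] [ 0.4824 -0.3776] [ 0.4838 -0.3778  0.059 ]
dogC [0.4813 0.3886] [0.4794 0.3853] [0.4805 0.3865 0.0613]
P1 [ 0.3522 -0.2846] [ 0.3737 -0.336 ] [ 0.3693 -0.2959  0.0836]
P2 [ 0.3786 -0.3348] [ 0.345 -0.286] [ 0.3539 -0.3257  0.0114]
Q1 [ 0.5804 -0.3982] [ 0.5752 -0.3964] [ 0.5777 -0.3984  0.0474]
Q2 [ 0.6372 -0.3771] [ 0.6301 -0.3776] [ 0.6336 -0.3779  0.0482]
mug [0.5206 0.2968] [0.5173 0.2978] [0.5189 0.2975 0.0737]
tape [0.5901 0.3701] [0.585  0.3692] [0.5877 0.3696 0.0613]
cam in tool [ 0.06894357  0.00106299 -0.14289835] [[ 0.001 -0.962 -0.271]
 [ 1.     0.     0.001]
 [-0.001 -0.271  0.962]]
```

```bash
cat > go.py <<'E'
import sys,json,numpy as np
from workcell import observe
# go.py x y z yawdeg(y axis, exact not mod) hand [nrows]
x,y,z,yaw,hand=map(float,sys.argv[1:6])
s=observe();p=s['eef_pos'];R=s['tcp_rot']
cur=np.degrees(np.arctan2(R[1,1],R[0,1]))
d=(yaw-cur+180)%360-180
if abs(abs(d)-180)<0: pass
roll=-np.radians(d)
D=np.array([x,y,z])-p
n=int(sys.argv[6]) if len(sys.argv)>6 else max(1,int(np.ceil(max(np.linalg.norm(D)/.04,abs(roll)/.12))))
rows=[];rl=0
for i in range(n):
    c=np.cos(roll/n*i);q=np.sin(roll/n*i)
    Rz=np.array([[c,-q,0],[q,c,0],[0,0,1]])
    v=(R@Rz).T@(D/n)
    rows.append(dict(tx=round(v[0],4),ty=round(v[1],4),tz=round(v[2],4),roll=round(roll/n,3),hand=hand))
print('cur',p.round(4),'yaw',round(cur,1),'q',s['qpos'].round(2),'w',round(s['width'],3),'F',s['force'].round(1),'t',round(s['time'],2),'dist',np.linalg.norm(D).round(4),'n',n)
for r in rows[:20]: print(json.dumps(r))
E
python3 go.py 0.362 -0.3105 0.16 29.4 1
```

```text
cur [ 0.2206 -0.5036  0.2308] yaw -66.3 q [-1.31  0.26  0.02  1.33  0.    1.42] w 0.997 F [ 0.2  0.3 -0.1] t 0.15 dist 0.2496 n 14
{"tx": 0.0148, "ty": -0.0086, "tz": 0.0051, "roll": -0.119, "hand": 1.0}
{"tx": 0.0157, "ty": -0.0068, "tz": 0.0051, "roll": -0.119, "hand": 1.0}
{"tx": 0.0164, "ty": -0.0048, "tz": 0.0051, "roll": -0.119, "hand": 1.0}
{"tx": 0.0169, "ty": -0.0029, "tz": 0.0051, "roll": -0.119, "hand": 1.0}
{"tx": 0.0171, "ty": -0.0008, "tz": 0.0051, "roll": -0.119, "hand": 1.0}
{"tx": 0.0171, "ty": 0.0012, "tz": 0.0051, "roll": -0.119, "hand": 1.0}
{"tx": 0.0168, "ty": 0.0032, "tz": 0.0051, "roll": -0.119, "hand": 1.0}
{"tx": 0.0163, "ty": 0.0052, "tz": 0.0051, "roll": -0.119, "hand": 1.0}
{"tx": 0.0155, "ty": 0.0071, "tz": 0.0051, "roll": -0.119, "hand": 1.0}
{"tx": 0.0146, "ty": 0.0089, "tz": 0.0051, "roll": -0.119, "hand": 1.0}
{"tx": 0.0134, "ty": 0.0106, "tz": 0.0051, "roll": -0.119, "hand": 1.0}
{"tx": 0.0121, "ty": 0.0121, "tz": 0.0051, "roll": -0.119, "hand": 1.0}
{"tx": 0.0105, "ty": 0.0135, "tz": 0.0051, "roll": -0.119, "hand": 1.0}
{"tx": 0.0089, "ty": 0.0146, "tz": 0.0051, "roll": -0.119, "hand": 1.0}
```

apply_moves:
  plan:
    - {"tx": 0.015, "ty": -0.009, "tz": 0.005, "roll": -0.12, "hand": 1}
    - {"tx": 0.016, "ty": -0.007, "tz": 0.005, "roll": -0.12, "hand": 1}
    - {"tx": 0.016, "ty": -0.005, "tz": 0.005, "roll": -0.12, "hand": 1}
    - {"tx": 0.017, "ty": -0.003, "tz": 0.005, "roll": -0.12, "hand": 1}
    - {"tx": 0.017, "ty": -0.001, "tz": 0.005, "roll": -0.12, "hand": 1}

```text
time: 0.57
eef_pos: [0.27, -0.4334, 0.2037]
tcp_rot: [[0.516, 0.857, -0.001], [0.857, -0.516, 0.002], [0.001, -0.002, -1.0]]
force: [-0.2, -0.8, -0.2]
width: 1.0
```

apply_moves:
  plan:
    - {"tx": 0.017, "ty": 0.001, "tz": 0.005, "roll": -0.12, "hand": 1}
    - {"tx": 0.017, "ty": 0.003, "tz": 0.005, "roll": -0.12, "hand": 1}
    - {"tx": 0.016, "ty": 0.005, "tz": 0.005, "roll": -0.12, "hand": 1}
    - {"tx": 0.016, "ty": 0.007, "tz": 0.005, "roll": -0.12, "hand": 1}
    - {"tx": 0.015, "ty": 0.009, "tz": 0.005, "roll": -0.12, "hand": 1}

```text
time: 0.98
eef_pos: [0.3193, -0.3576, 0.1765]
tcp_rot: [[-0.083, 0.997, -0.002], [0.997, 0.083, 0.004], [0.004, -0.002, -1.0]]
force: [-0.2, 0.1, -0.2]
width: 1.003
```

apply_moves:
  plan:
    - {"tx": 0.013, "ty": 0.011, "tz": 0.005, "roll": -0.12, "hand": 1}
    - {"tx": 0.012, "ty": 0.012, "tz": 0.005, "roll": -0.12, "hand": 1}
    - {"tx": 0.01, "ty": 0.014, "tz": 0.005, "roll": -0.12, "hand": 1}
    - {"tx": 0.009, "ty": 0.015, "tz": 0.005, "roll": -0.12, "hand": 1}

```text
time: 1.32
eef_pos: [0.359, -0.2971, 0.1551]
tcp_rot: [[-0.551, 0.835, -0.003], [0.835, 0.551, 0.005], [0.006, 0.0, -1.0]]
force: [-0.3, 0.1, 0.6]
width: 1.0
```

```bash
python3 go.py 0.362 -0.3105 0.16 29.4 1
python3 - <<'E'
from h import *
from workcell import *
cv2.imwrite('pics/w1.png',grab_frame('wrist'))
E
```

```text
cur [ 0.359  -0.2971  0.1551] yaw 33.4 q [-0.87  0.16 -0.31  1.11  0.    0.12] w 1.0 F [-0.3  0.1  0.6] t 1.32 dist 0.0146 n 1
{"tx": -0.0128, "ty": -0.0049, "tz": -0.005, "roll": 0.07, "hand": 1.0}
```

View pics/w1.png

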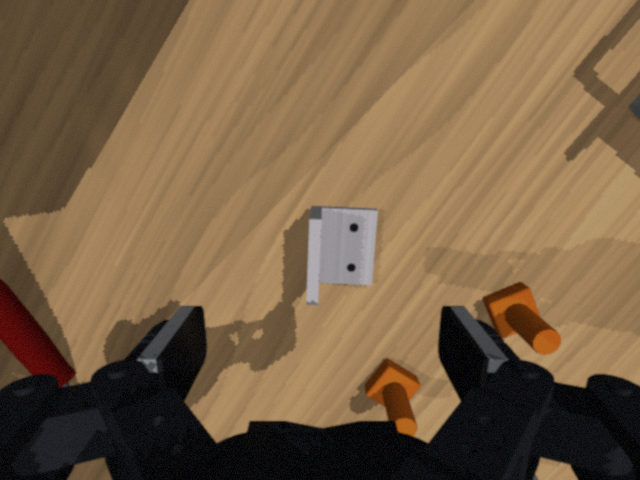

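```bash
python3 - <<'E'
from h import *
from workcell import *
c=cam('wrist')
a=onplane(c,315,219,.05);b=onplane(c,313,303,.05);print(a,b,np.linalg.norm(a-b),(a+b)/2,np.degrees(np.arctan2(*(a-b)[1::-1])))
E
python3 go.py 0.36 -0.31 0.06 29.4 1
```

```text
[ 0.34763038 -0.2846744   0.05      ] [ 0.37905041 -0.33411012  0.05      ] 0.05857565826481397 [ 0.3633404  -0.30939226  0.05      ] 122.43895606476012
cur [ 0.3595 -0.2945  0.1541] yaw 34.0 q [-0.87  0.16 -0.31  1.11  0.    0.11] w 0.997 F [-0.5  2.5 -1.1] t 1.37 dist 0.0954 n 3
{"tx": -0.0046, "ty": -0.0028, "tz": 0.0313, "roll": 0.027, "hand": 1.0}
{"tx": -0.0047, "ty": -0.0027, "tz": 0.0313, "roll": 0.027, "hand": 1.0}
{"tx": -0.0048, "ty": -0.0026, "tz": 0.0313, "roll": 0.027, "hand": 1.0}
```

apply_moves:
  plan:
    - {"tx": -0.005, "ty": -0.002, "tz": 0.031, "roll": 0.015, "hand": 1}
    - {"tx": -0.005, "ty": -0.002, "tz": 0.031, "roll": 0.01, "hand": 1}
    - {"tx": -0.005, "ty": -0.002, "tz": 0.03, "roll": 0.0, "hand": 1}
    - {"hand": 1}

```text
invalid input at $.plan[3]: expected keys tx, ty, tz, roll, hand
```

```bash
python3 go.py 0.3633 -0.3094 0.018 32.4 1
```

```text
cur [ 0.3595 -0.2945  0.1541] yaw 34.0 q [-0.87  0.16 -0.31  1.11  0.    0.11] w 0.997 F [-0.5  2.5 -1.1] t 1.37 dist 0.137 n 4
{"tx": -0.0039, "ty": -0.0014, "tz": 0.034, "roll": 0.007, "hand": 1.0}
{"tx": -0.0039, "ty": -0.0013, "tz": 0.034, "roll": 0.007, "hand": 1.0}
{"tx": -0.0039, "ty": -0.0013, "tz": 0.034, "roll": 0.007, "hand": 1.0}
{"tx": -0.0039, "ty": -0.0013, "tz": 0.034, "roll": 0.007, "hand": 1.0}
```

apply_moves:
  plan:
    - {"tx": -0.005, "ty": -0.002, "tz": 0.031, "roll": 0.015, "hand": 1}
    - {"tx": -0.005, "ty": -0.002, "tz": 0.031, "roll": 0.01, "hand": 1}
    - {"tx": -0.005, "ty": -0.002, "tz": 0.03, "roll": 0.0, "hand": 1}
    - {"tx": 0, "ty": 0, "tz": 0, "roll": 0, "hand": 1}

```text
time: 1.7
eef_pos: [0.3645, -0.3088, 0.0606]
tcp_rot: [[-0.542, 0.84, -0.0], [0.84, 0.542, 0.004], [0.003, 0.002, -1.0]]
force: [-0.5, 1.4, -0.7]
width: 0.998
```

```bash
python3 go.py 0.3633 -0.3094 0.018 32.4 1
```

```text
cur [ 0.3645 -0.3088  0.0606] yaw 32.8 q [-0.88  0.26 -0.45  0.87  0.    0.12] w 0.998 F [-0.5  1.4 -0.7] t 1.7 dist 0.0427 n 2
{"tx": -0.0, "ty": -0.0007, "tz": 0.0213, "roll": 0.004, "hand": 1.0}
{"tx": -0.0, "ty": -0.0007, "tz": 0.0213, "roll": 0.004, "hand": 1.0}
```

apply_moves:
  plan:
    - {"tx": 0, "ty": -0.001, "tz": 0.022, "roll": 0.004, "hand": 1}
    - {"tx": 0, "ty": 0, "tz": 0.02, "roll": 0.004, "hand": 1}
    - {"tx": 0, "ty": 0, "tz": 0, "roll": 0, "hand": 1}
    - {"tx": 0, "ty": 0, "tz": 0, "roll": 0, "hand": -1}
    - {"tx": 0, "ty": 0, "tz": 0, "roll": 0, "hand": -1}
  newtons: 50

```text
time: 2.12
eef_pos: [0.3639, -0.3098, 0.0213]
tcp_rot: [[-0.533, 0.846, -0.001], [0.846, 0.533, 0.005], [0.004, 0.002, -1.0]]
force: [-0.7, -0.3, -0.3]
width: 0.748
```

apply_moves:
  plan:
    - {"tx": 0, "ty": 0, "tz": 0, "roll": 0, "hand": -1}
    - {"tx": 0, "ty": 0, "tz": 0, "roll": 0, "hand": -1}
    - {"tx": 0, "ty": 0, "tz": 0, "roll": 0, "hand": -1}
    - {"tx": 0, "ty": 0, "tz": 0, "roll": 0, "hand": -1}
    - {"tx": 0, "ty": 0, "tz": 0, "roll": 0, "hand": -1}

```text
time: 2.53
eef_pos: [0.3656, -0.3119, 0.0267]
tcp_rot: [[-0.533, 0.846, 0.004], [0.846, 0.533, -0.001], [-0.003, 0.003, -1.0]]
force: [0.1, 0.7, -1.6]
width: 0.082
```

apply_moves:
  plan:
    - {"tx": 0, "ty": 0, "tz": -0.03, "roll": 0, "hand": -1}
    - {"tx": 0, "ty": 0, "tz": -0.03, "roll": 0, "hand": -1}
    - {"tx": 0, "ty": 0, "tz": -0.03, "roll": 0, "hand": -1}
    - {"tx": 0, "ty": 0, "tz": -0.03, "roll": 0, "hand": -1}

```text
time: 2.87
eef_pos: [0.3624, -0.3084, 0.1454]
tcp_rot: [[-0.533, 0.846, -0.004], [0.846, 0.533, 0.009], [0.01, 0.001, -1.0]]
force: [0.1, -1.1, -2.6]
width: 0.082
```

Run:
```python
from workcell import *
import cv2,numpy as np
s=observe();print(s['width'],s['eef_pos'],s['force'])
a=grab_frame('wrist');b=grab_frame('scene');d=grab_frame('side')
cv2.imwrite('pics/w2.png',a);cv2.imwrite('pics/s2.png',cv2.resize(b[150:390,230:510],(700,600)));cv2.imwrite('pics/d2.png',cv2.resize(d[140:320,140:400],(780,540)))
```

```text
0.08227934773797854 [ 0.3623592  -0.30838366  0.14542611] [ 0.10354122 -1.06843954 -2.55778479]
```

View pics/w2.png

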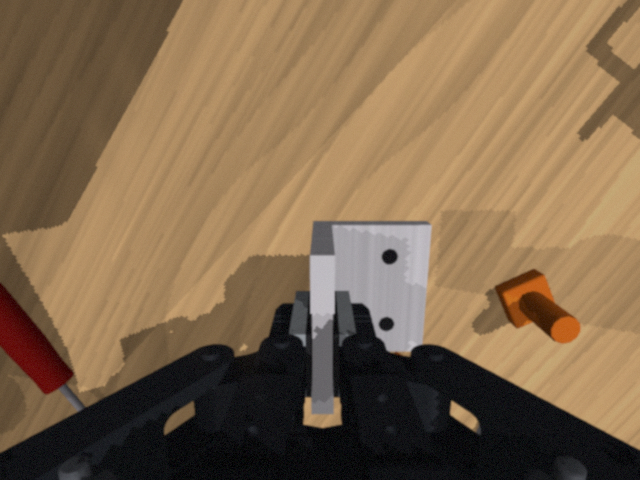

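View pics/s2.png

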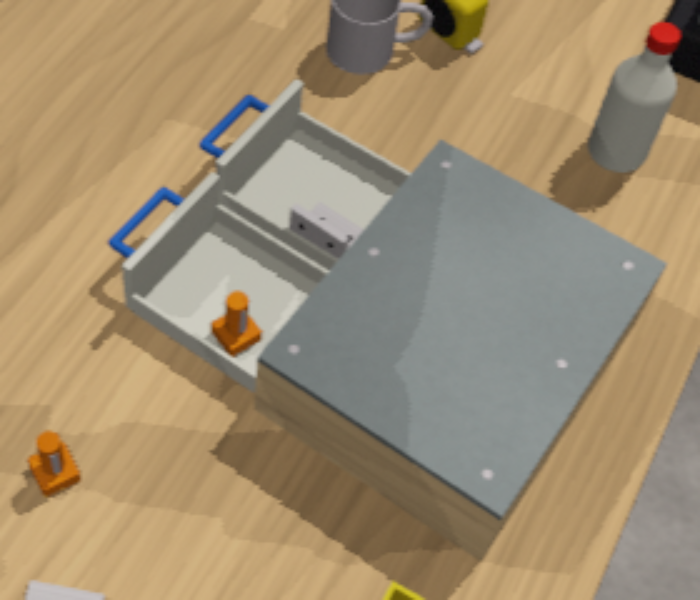

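View pics/d2.png

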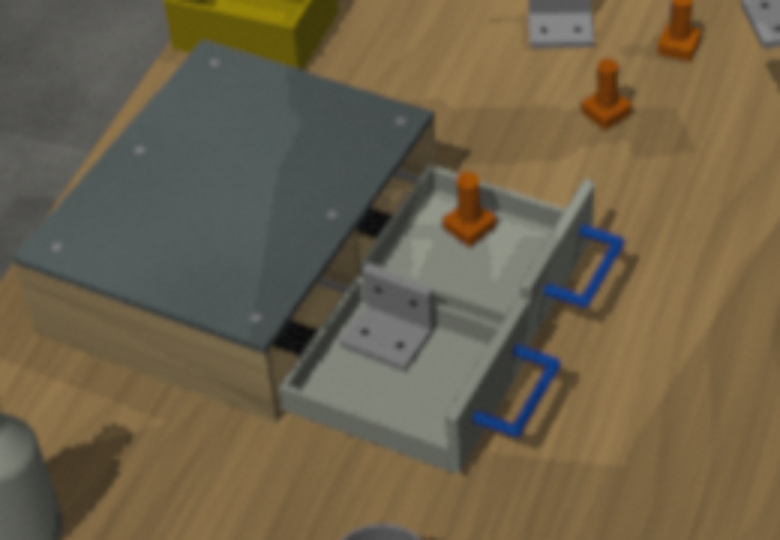

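Run:
```python
from h import *
cs,cd=cam('scene'),cam('side')
f=lambda p:(140+p[0]/3,140+p[1]/3)
g=lambda p:(230+p[0]/2.5,150+p[1]/2.5)
for n,p,z in [('b0top a',(366,264),.062),('b0top b',(434,290),.062),('b0 flat l',(341,344),.02),('b0 flat r',(405,367),.02),('L rear-left corner top',(285,385),.036),('L front panel foot left',(460,470),.0),('front panel top left',(449,420),.078),('front panel top right end',(590,183),.078),('R rear right corner',(433,172),.036),('handleL l',(518,430),.048),('handleL r',(556,365),.048),('handleR l',(586,302),.048),('handleR r',(621,241),.048),('dog0top',(468,178),.072),('roofFL',(265,348),.092),('roofFR',(433,118),.092)]:
    print(n,onplane(cd,*f(p),z).round(4))
print('scene')
for n,p,z in [('b0 front top',(291,208),.062),('panelL topleft',(302,85),.078),('panelL topright',(222,162),.078),('panelR topL',(218,178),.078),('panelR topR',(128,262),.078),('hL l',(250,97),.048),('hL r',(203,145),.048),('hR l',(165,190),.048),('hR r',(112,243),.048),('dog0top',(237,299),.072),('roofFL',(441,142),.092),('roofFR',(261,360),.092)]:
    print(n,onplane(cs,*g(p),z).round(4))
```

```text
b0top a [0.636  0.0254 0.062 ]
b0top b [0.5748 0.0348 0.062 ]
b0 flat l [0.64   0.0773 0.02  ]
b0 flat r [0.583  0.0837 0.02  ]
L rear-left corner top [0.6592 0.1415 0.036 ]
L front panel foot left [0.5137 0.1512 0.    ]
front panel top left [0.5151 0.1647 0.078 ]
front panel top right end [ 0.4883 -0.1024  0.078 ]
R rear right corner [ 0.6313 -0.1146  0.036 ]
handleL l [0.4718 0.1359 0.048 ]
handleL r [0.4638 0.0669 0.048 ]
handleR l [ 0.4606 -0.0023  0.048 ]
handleR r [ 0.4528 -0.0751  0.048 ]
dog0top [ 0.5874 -0.0827  0.072 ]
roofFL [0.6643 0.1537 0.092 ]
roofFR [ 0.6318 -0.122   0.092 ]
scene
b0 front top [0.5796 0.0344 0.062 ]
panelL topleft [0.5227 0.1578 0.078 ]
panelL topright [0.505  0.0367 0.078 ]
panelR topL [0.5114 0.0189 0.078 ]
panelR topR [ 0.4917 -0.1001  0.078 ]
hL l [0.4753 0.1418 0.048 ]
hL r [0.4671 0.0657 0.048 ]
hR l [0.4648 0.0012 0.048 ]
hR r [ 0.4558 -0.0743  0.048 ]
dog0top [ 0.5896 -0.0806  0.072 ]
roofFL [0.6703 0.1513 0.092 ]
roofFR [ 0.6414 -0.1318  0.092 ]
```

```bash
python3 go.py 0.6205 0.0941 0.15 84.5 -1 15
```

```text
cur [ 0.3635 -0.3098  0.1462] yaw 32.2 q [-0.88  0.18 -0.3   1.09  0.    0.13] w 0.082 F [-0.  -0.5 -2.5] t 3.02 dist 0.4787 n 15
{"tx": 0.0136, "ty": 0.0288, "tz": -0.0001, "roll": -0.061, "hand": -1.0}
{"tx": 0.0119, "ty": 0.0296, "tz": -0.0001, "roll": -0.061, "hand": -1.0}
{"tx": 0.01, "ty": 0.0303, "tz": -0.0001, "roll": -0.061, "hand": -1.0}
{"tx": 0.0082, "ty": 0.0308, "tz": -0.0001, "roll": -0.061, "hand": -1.0}
{"tx": 0.0063, "ty": 0.0313, "tz": -0.0001, "roll": -0.061, "hand": -1.0}
{"tx": 0.0044, "ty": 0.0316, "tz": -0.0001, "roll": -0.061, "hand": -1.0}
{"tx": 0.0025, "ty": 0.0318, "tz": -0.0001, "roll": -0.061, "hand": -1.0}
{"tx": 0.0005, "ty": 0.0319, "tz": -0.0001, "roll": -0.061, "hand": -1.0}
{"tx": -0.0014, "ty": 0.0319, "tz": -0.0001, "roll": -0.061, "hand": -1.0}
{"tx": -0.0034, "ty": 0.0317, "tz": -0.0001, "roll": -0.061, "hand": -1.0}
{"tx": -0.0053, "ty": 0.0315, "tz": -0.0001, "roll": -0.061, "hand": -1.0}
{"tx": -0.0072, "ty": 0.0311, "tz": -0.0001, "roll": -0.061, "hand": -1.0}
{"tx": -0.0091, "ty": 0.0306, "tz": -0.0001, "roll": -0.061, "hand": -1.0}
{"tx": -0.0109, "ty": 0.03, "tz": -0.0001, "roll": -0.061, "hand": -1.0}
{"tx": -0.0127, "ty": 0.0293, "tz": -0.0001, "roll": -0.061, "hand": -1.0}
```

apply_moves:
  plan:
    - {"tx": 0.014, "ty": 0.029, "tz": -0.001, "roll": -0.061, "hand": -1}
    - {"tx": 0.012, "ty": 0.03, "tz": -0.001, "roll": -0.061, "hand": -1}
    - {"tx": 0.01, "ty": 0.03, "tz": 0, "roll": -0.061, "hand": -1}
    - {"tx": 0.008, "ty": 0.031, "tz": 0, "roll": -0.061, "hand": -1}
    - {"tx": 0.006, "ty": 0.031, "tz": 0, "roll": -0.061, "hand": -1}

```text
time: 3.43
eef_pos: [0.448, -0.1742, 0.1439]
tcp_rot: [[-0.762, 0.647, -0.006], [0.647, 0.762, 0.006], [0.009, 0.001, -1.0]]
force: [1.5, -1.2, -0.9]
width: 0.079
```

apply_moves:
  plan:
    - {"tx": 0.004, "ty": 0.032, "tz": 0, "roll": -0.061, "hand": -1}
    - {"tx": 0.002, "ty": 0.032, "tz": 0, "roll": -0.061, "hand": -1}
    - {"tx": 0.0, "ty": 0.032, "tz": 0, "roll": -0.061, "hand": -1}
    - {"tx": -0.001, "ty": 0.032, "tz": 0, "roll": -0.061, "hand": -1}
    - {"tx": -0.003, "ty": 0.032, "tz": 0, "roll": -0.061, "hand": -1}

```text
time: 3.85
eef_pos: [0.5336, -0.0299, 0.1371]
tcp_rot: [[-0.927, 0.375, -0.016], [0.374, 0.927, 0.01], [0.018, 0.003, -1.0]]
force: [0.1, -0.9, -1.3]
width: 0.082
```

```bash
python3 go.py 0.6205 0.0941 0.15 84.5 -1 5
```

```text
cur [ 0.5336 -0.0299  0.1371] yaw 68.0 q [-0.22  0.29 -0.18  1.12  0.01  0.17] w 0.082 F [ 0.1 -0.9 -1.3] t 3.85 dist 0.152 n 5
{"tx": -0.0068, "ty": 0.0295, "tz": -0.0026, "roll": -0.058, "hand": -1.0}
{"tx": -0.0085, "ty": 0.0291, "tz": -0.0026, "roll": -0.058, "hand": -1.0}
{"tx": -0.0101, "ty": 0.0285, "tz": -0.0026, "roll": -0.058, "hand": -1.0}
{"tx": -0.0117, "ty": 0.0279, "tz": -0.0026, "roll": -0.058, "hand": -1.0}
{"tx": -0.0133, "ty": 0.0272, "tz": -0.0026, "roll": -0.058, "hand": -1.0}
```

apply_moves:
  plan:
    - {"tx": -0.007, "ty": 0.03, "tz": -0.006, "roll": -0.058, "hand": -1}
    - {"tx": -0.009, "ty": 0.029, "tz": -0.006, "roll": -0.058, "hand": -1}
    - {"tx": -0.01, "ty": 0.029, "tz": -0.004, "roll": -0.058, "hand": -1}
    - {"tx": -0.012, "ty": 0.028, "tz": -0.003, "roll": -0.058, "hand": -1}
    - {"tx": -0.013, "ty": 0.027, "tz": -0.003, "roll": -0.058, "hand": -1}

```text
time: 4.27
eef_pos: [0.62, 0.1039, 0.1503]
tcp_rot: [[-0.997, 0.077, -0.029], [0.077, 0.997, 0.01], [0.03, 0.008, -1.0]]
force: [0.5, -1.4, -1.1]
width: 0.083
```

```bash
python3 - <<'E'
from workcell import *
import cv2
cv2.imwrite('pics/w3.png',grab_frame('wrist'))
E
python3 go.py 0.6205 0.0941 0.15 84.5 -1
```

```text
cur [0.6223 0.1081 0.15  ] yaw 86.0 q [0.03 0.45 0.1  1.25 0.01 0.1 ] w 0.083 F [-1.5  1.6 -1.5] t 4.32 dist 0.0141 n 1
{"tx": 0.0008, "ty": -0.0141, "tz": -0.0001, "roll": 0.026, "hand": -1.0}
```

View pics/w3.png

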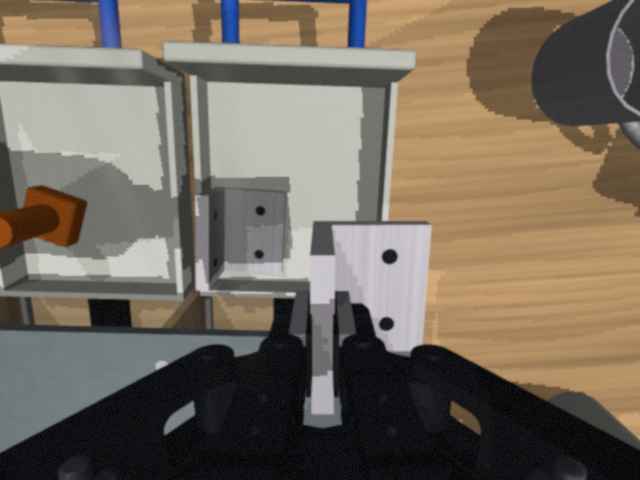

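Run:
```python
from workcell import *
import cv2
a=cv2.imread('pics/w3.png')
cv2.imwrite('pics/w3z.png',cv2.resize(a[30:310,150:430],(600,600),interpolation=cv2.INTER_CUBIC))
```

```text
(no output)
```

View pics/w3z.png

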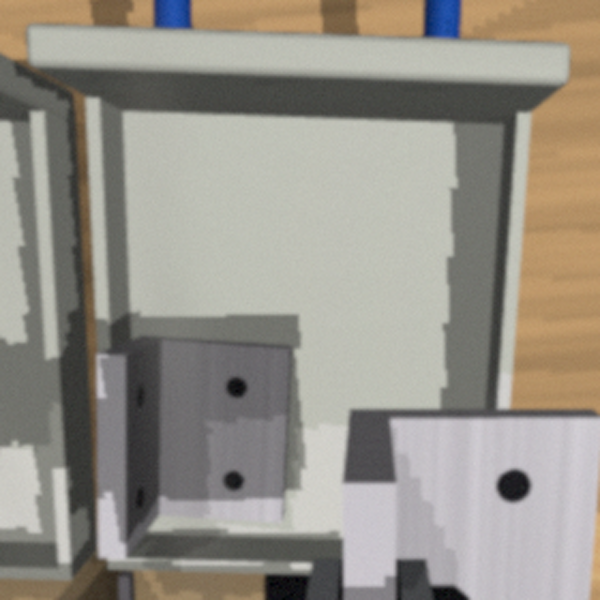

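```bash
cat >> h.py <<'E'
def wcam(eef,R):
    # wrist camera from a tcp pose
    Rct=np.array([[0.001,-0.962,-0.271],[1,0,0.001],[-0.001,-0.271,0.962]])
    u,_,v=np.linalg.svd(Rct);Rct=u@v
    R=np.array(R);C=np.array(eef)+R@np.array([.0689,.0011,-.1429]);Rw=(R@Rct).T
    return dict(fx=392.133,fy=392.133,cx=321.985,cy=243.188,R=Rw,t=-Rw@C)
E
python3 - <<'E'
from h import *
from workcell import observe
c=wcam([0.62,0.1039,0.1503],np.array([[-0.997,0.077,-0.029],[0.077,0.997,0.01],[0.03,0.008,-1.0]]))
c2=cam('wrist')
f=lambda p:(150+p[0]/2.143,30+p[1]/2.143)
for n,p,z in [('fl -y',(123,110),.012),('fl +y',(505,123),.012),('rear fl -y',(148,528),.012),('panel -y',(30,27),.078),('panel +y',(568,45),.078),('+y wall outer',(530,115),.036),('rear wall outer',(100,565),.036),('b0 top front',(113,353),.062),('b0 top rear',(112,555),.062),('b0 flat +y front',(293,346),.02)]:
    print(n,onplane(c,*f(p),z).round(4),onplane(c2,*f(p),z).round(4))
E
```

```text
fl -y [0.5085 0.0375 0.012 ] [0.5121 0.039  0.012 ]
fl +y [0.5214 0.1572 0.012 ] [0.5242 0.1585 0.012 ]
rear fl -y [0.6464 0.026  0.012 ] [0.6498 0.0283 0.012 ]
panel -y [0.4998 0.035  0.078 ] [0.5033 0.0365 0.078 ]
panel +y [0.5131 0.1616 0.078 ] [0.5157 0.1627 0.078 ]
+y wall outer [0.5227 0.1604 0.036 ] [0.5254 0.1617 0.036 ]
rear wall outer [0.6502 0.0156 0.036 ] [0.6536 0.0179 0.036 ]
b0 top front [0.579  0.0381 0.062 ] [0.5823 0.04   0.062 ]
b0 top rear [0.6379 0.0289 0.062 ] [0.6411 0.0312 0.062 ]
b0 flat +y front [0.5855 0.0842 0.02  ] [0.5886 0.086  0.02  ]
```

apply_moves:
  plan:
    - {"tx": 0.001, "ty": -0.014, "tz": 0.02, "roll": 0.02, "hand": -1}
    - {"tx": 0, "ty": 0, "tz": 0.03, "roll": 0, "hand": -1}
    - {"tx": 0, "ty": 0, "tz": 0.02, "roll": 0, "hand": -1}

```text
time: 4.57
eef_pos: [0.621, 0.099, 0.0773]
tcp_rot: [[-0.996, 0.084, -0.024], [0.083, 0.996, 0.013], [0.025, 0.011, -1.0]]
force: [-0.5, 0.5, -1.5]
width: 0.08
```

```bash
python3 go.py 0.6205 0.0945 0.042 84.5 -1 2
```

```text
cur [0.621  0.099  0.0773] yaw 85.2 q [ 0.02  0.48 -0.04  1.08  0.01  0.1 ] w 0.08 F [-0.5  0.5 -1.5] t 4.57 dist 0.0355 n 2
{"tx": -0.0004, "ty": -0.0025, "tz": 0.0176, "roll": 0.006, "hand": -1.0}
{"tx": -0.0004, "ty": -0.0025, "tz": 0.0176, "roll": 0.006, "hand": -1.0}
```

apply_moves:
  plan:
    - {"tx": 0, "ty": -0.004, "tz": 0.015, "roll": 0.006, "hand": -1}
    - {"tx": 0, "ty": -0.001, "tz": 0.012, "roll": 0.0, "hand": -1}
    - {"tx": 0, "ty": 0, "tz": 0.003, "roll": 0, "hand": -1}
    - {"tx": 0, "ty": 0, "tz": 0.002, "roll": 0, "hand": -1}

```text
time: 4.9
eef_pos: [0.6176, 0.0945, 0.0377]
tcp_rot: [[-0.996, 0.09, -0.03], [0.089, 0.996, 0.013], [0.031, 0.01, -0.999]]
force: [-0.1, -1.9, 54.8]
width: 0.086
```

```bash
python3 go.py 0.6205 0.0945 0.040 84.5 -1 2
```

```text
cur [0.6176 0.0945 0.0377] yaw 84.9 q [ 0.01  0.51 -0.1   0.99  0.01  0.1 ] w 0.086 F [-0.1 -1.9 54.8] t 4.9 dist 0.0037 n 2
{"tx": -0.0014, "ty": 0.0002, "tz": -0.0012, "roll": 0.003, "hand": -1.0}
{"tx": -0.0014, "ty": 0.0002, "tz": -0.0012, "roll": 0.003, "hand": -1.0}
```

apply_moves:
  plan:
    - {"tx": 0, "ty": 0, "tz": -0.002, "roll": 0, "hand": -1}
    - {"tx": 0, "ty": 0, "tz": 0, "roll": 0, "hand": 0}
    - {"tx": 0, "ty": 0, "tz": 0, "roll": 0, "hand": 0}
    - {"tx": 0, "ty": 0, "tz": -0.01, "roll": 0, "hand": 0}
    - {"tx": 0, "ty": 0, "tz": -0.03, "roll": 0, "hand": 0}

```text
time: 5.32
eef_pos: [0.6156, 0.0937, 0.0753]
tcp_rot: [[-0.995, 0.09, -0.039], [0.09, 0.996, 0.013], [0.04, 0.009, -0.999]]
force: [0.0, -0.0, -0.1]
width: 0.498
```

apply_moves:
  plan:
    - {"tx": 0, "ty": -0.01, "tz": -0.04, "roll": 0, "hand": 0}
    - {"tx": 0.0, "ty": -0.03, "tz": -0.03, "roll": 0, "hand": 1}

```text
time: 5.48
eef_pos: [0.6128, 0.0563, 0.1455]
tcp_rot: [[-0.995, 0.086, -0.046], [0.085, 0.996, 0.014], [0.047, 0.01, -0.999]]
force: [0.5, -0.2, 0.2]
width: 0.624
```

```bash
python3 - <<'E'
from workcell import *
import cv2
cv2.imwrite('pics/w4.png',grab_frame('wrist'));cv2.imwrite('pics/d4.png',grab_frame('side'))
E
python3 go.py 0.606 -0.388 0.15 110 1
```

```text
cur [0.6149 0.0515 0.1485] yaw 84.8 q [-0.06  0.43  0.07  1.25  0.01  0.03] w 0.792 F [1.3 0.6 0.2] t 5.58 dist 0.4396 n 11
{"tx": -0.0028, "ty": -0.0399, "tz": -0.0006, "roll": -0.04, "hand": 1.0}
{"tx": -0.0012, "ty": -0.0399, "tz": -0.0006, "roll": -0.04, "hand": 1.0}
{"tx": 0.0004, "ty": -0.04, "tz": -0.0006, "roll": -0.04, "hand": 1.0}
{"tx": 0.002, "ty": -0.0399, "tz": -0.0006, "roll": -0.04, "hand": 1.0}
{"tx": 0.0036, "ty": -0.0398, "tz": -0.0006, "roll": -0.04, "hand": 1.0}
{"tx": 0.0052, "ty": -0.0396, "tz": -0.0006, "roll": -0.04, "hand": 1.0}
{"tx": 0.0068, "ty": -0.0394, "tz": -0.0006, "roll": -0.04, "hand": 1.0}
{"tx": 0.0083, "ty": -0.0391, "tz": -0.0006, "roll": -0.04, "hand": 1.0}
{"tx": 0.0099, "ty": -0.0387, "tz": -0.0006, "roll": -0.04, "hand": 1.0}
{"tx": 0.0114, "ty": -0.0383, "tz": -0.0006, "roll": -0.04, "hand": 1.0}
{"tx": 0.0129, "ty": -0.0378, "tz": -0.0006, "roll": -0.04, "hand": 1.0}
```

View pics/w4.png

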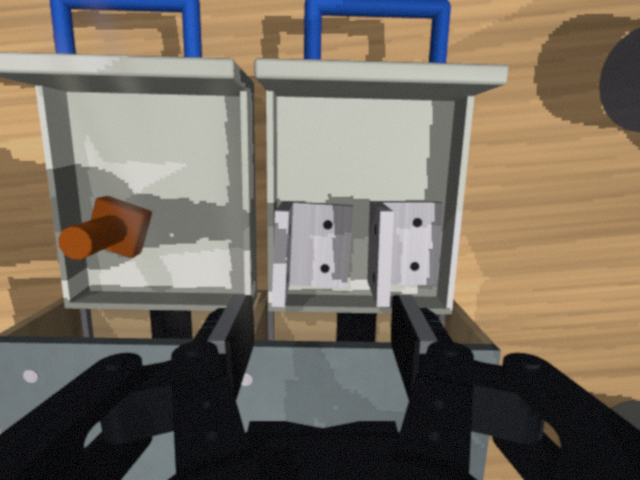

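View pics/d4.png

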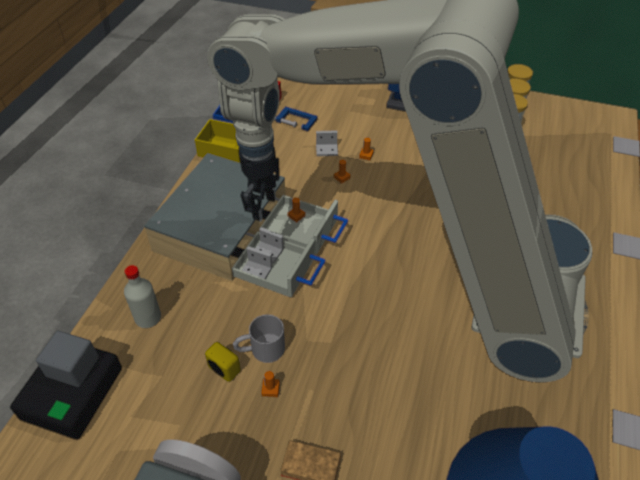

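apply_moves:
  plan:
    - {"tx": -0.003, "ty": -0.04, "tz": -0.002, "roll": -0.04, "hand": 1}
    - {"tx": -0.001, "ty": -0.04, "tz": -0.002, "roll": -0.04, "hand": 1}
    - {"tx": 0, "ty": -0.04, "tz": -0.002, "roll": -0.04, "hand": 1}
    - {"tx": 0.002, "ty": -0.04, "tz": -0.002, "roll": -0.04, "hand": 1}
    - {"tx": 0.004, "ty": -0.04, "tz": -0.002, "roll": -0.04, "hand": 1}

```text
time: 6.0
eef_pos: [0.6111, -0.1463, 0.1573]
tcp_rot: [[-0.991, -0.126, -0.038], [-0.127, 0.992, 0.014], [0.036, 0.019, -0.999]]
force: [1.5, 0.1, -0.9]
width: 1.004
```

apply_moves:
  plan:
    - {"tx": 0.005, "ty": -0.04, "tz": -0.002, "roll": -0.04, "hand": 1}
    - {"tx": 0.007, "ty": -0.039, "tz": -0.002, "roll": -0.04, "hand": 1}
    - {"tx": 0.008, "ty": -0.039, "tz": -0.002, "roll": -0.04, "hand": 1}
    - {"tx": 0.01, "ty": -0.039, "tz": -0.002, "roll": -0.04, "hand": 1}
    - {"tx": 0.011, "ty": -0.038, "tz": -0.002, "roll": -0.04, "hand": 1}

```text
time: 6.42
eef_pos: [0.6091, -0.3539, 0.1631]
tcp_rot: [[-0.943, -0.33, -0.041], [-0.331, 0.943, 0.017], [0.033, 0.03, -0.999]]
force: [1.2, 0.2, 0.1]
width: 0.997
```

```bash
python3 go.py 0.606 -0.388 0.15 110 1
```

```text
cur [ 0.6091 -0.3539  0.1631] yaw 109.3 q [-0.64  0.58  0.37  1.4  -0.01 -0.98] w 0.997 F [1.2 0.2 0.1] t 6.42 dist 0.0367 n 1
{"tx": 0.0138, "ty": -0.0315, "tz": 0.0127, "roll": -0.012, "hand": 1.0}
```

apply_moves:
  plan:
    - {"tx": 0.014, "ty": -0.028, "tz": 0.01, "roll": -0.01, "hand": 1}
    - {"tx": 0, "ty": 0, "tz": 0.001, "roll": 0, "hand": 1}

```text
time: 6.58
eef_pos: [0.6028, -0.3936, 0.1495]
tcp_rot: [[-0.941, -0.337, -0.042], [-0.338, 0.941, 0.016], [0.034, 0.03, -0.999]]
force: [-0.2, 0.2, -1.1]
width: 1.001
```

Run:
```python
from workcell import *
import cv2
s=observe();print(s['eef_pos'],s['tcp_rot'].round(4).tolist())
cv2.imwrite('pics/w5.png',grab_frame('wrist'))
```

```text
[ 0.6028499  -0.39360727  0.14949094] [[-0.9405, -0.3371, -0.0424], [-0.338, 0.941, 0.0164], [0.0344, 0.0297, -0.999]]
```

View pics/w5.png

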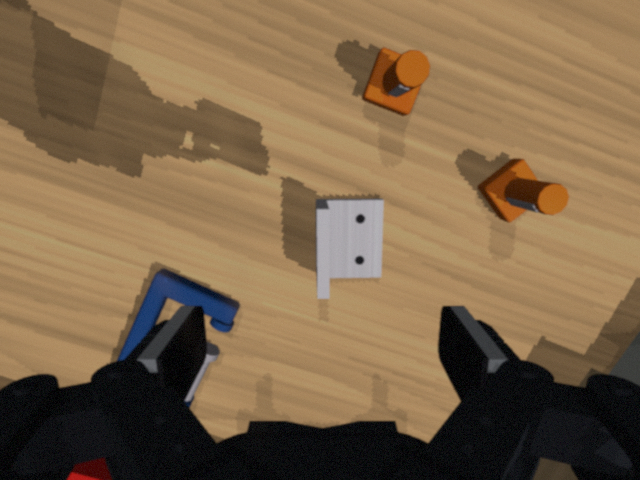

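```bash
python3 - <<'E'
from h import *
from workcell import *
c=wcam([ 0.60285,-0.39361,0.14949],[[-0.9405, -0.3371, -0.0424], [-0.338, 0.941, 0.0164], [0.0344, 0.0297, -0.999]])
a=onplane(c,323,209,.05);b=onplane(c,323,297,.05);print(a,b,np.linalg.norm(a-b),(a+b)/2,np.degrees(np.arctan2(*(a-b)[1::-1])))
print(onplane(c,237,315,.01),onplane(c,551,199,.06),onplane(c,412,69,.06))
E
python3 go.py 0.606 -0.388 0.06 110 1
```

```text
[ 0.57656062 -0.39776985  0.05      ] [ 0.63208106 -0.37780461  0.05      ] 0.059001105417035696 [ 0.60432084 -0.38778723  0.05      ] -160.22133242652401
[ 0.68238236 -0.42938158  0.01      ] [ 0.52296898 -0.26930092  0.06      ] [ 0.48428797 -0.37834562  0.06      ]
cur [ 0.6034 -0.3915  0.1503] yaw 109.7 q [-0.69  0.61  0.39  1.39 -0.01 -1.03] w 1.002 F [-1.1 -0.1 -0.2] t 6.63 dist 0.0904 n 3
{"tx": -0.0022, "ty": -0.0001, "tz": 0.03, "roll": -0.002, "hand": 1.0}
{"tx": -0.0022, "ty": -0.0001, "tz": 0.03, "roll": -0.002, "hand": 1.0}
{"tx": -0.0022, "ty": -0.0001, "tz": 0.03, "roll": -0.002, "hand": 1.0}
```

apply_moves:
  plan:
    - {"tx": -0.002, "ty": 0.003, "tz": 0.03, "roll": 0, "hand": 1}
    - {"tx": -0.002, "ty": 0, "tz": 0.03, "roll": 0, "hand": 1}
    - {"tx": -0.002, "ty": 0, "tz": 0.028, "roll": 0, "hand": 1}
    - {"tx": 0, "ty": 0, "tz": 0.005, "roll": 0, "hand": 1}

```text
time: 6.97
eef_pos: [0.6049, -0.3836, 0.0562]
tcp_rot: [[-0.941, -0.335, -0.039], [-0.336, 0.942, 0.016], [0.031, 0.029, -0.999]]
force: [-0.2, -0.6, -1.0]
width: 1.0
```

```bash
python3 go.py 0.6045 -0.3878 0.018 109.8 1
```

```text
cur [ 0.6049 -0.3836  0.0562] yaw 109.6 q [-0.68  0.65  0.22  1.18 -0.01 -1.02] w 1.0 F [-0.2 -0.6 -1. ] t 6.97 dist 0.0384 n 1
{"tx": 0.0006, "ty": -0.0049, "tz": 0.0381, "roll": -0.004, "hand": 1.0}
```

apply_moves:
  plan:
    - {"tx": 0, "ty": -0.004, "tz": 0.02, "roll": -0.004, "hand": 1}
    - {"tx": 0, "ty": -0.001, "tz": 0.016, "roll": 0, "hand": 1}
    - {"tx": 0, "ty": 0, "tz": 0.001, "roll": 0, "hand": -1}
    - {"tx": 0, "ty": 0, "tz": 0, "roll": 0, "hand": -1}
    - {"tx": 0, "ty": 0, "tz": 0, "roll": 0, "hand": -1}

```text
time: 7.38
eef_pos: [0.6063, -0.3825, 0.0207]
tcp_rot: [[-0.939, -0.342, -0.041], [-0.343, 0.939, 0.019], [0.032, 0.031, -0.999]]
force: [0.1, -0.1, 0.2]
width: 0.605
```

apply_moves:
  plan:
    - {"tx": 0, "ty": 0, "tz": 0, "roll": 0, "hand": -1}
    - {"tx": 0, "ty": 0, "tz": 0, "roll": 0, "hand": -1}
    - {"tx": 0, "ty": 0, "tz": 0, "roll": 0, "hand": -1}
    - {"tx": 0, "ty": 0, "tz": 0, "roll": 0, "hand": -1}

```text
time: 7.72
eef_pos: [0.6084, -0.3828, 0.0262]
tcp_rot: [[-0.938, -0.343, -0.036], [-0.344, 0.939, 0.014], [0.028, 0.026, -0.999]]
force: [0.2, 0.2, -1.2]
width: 0.081
```

```bash
python3 go.py 0.551 0.104 0.16 84.5 -1 13
```

```text
cur [ 0.6084 -0.3828  0.0262] yaw 110.1 q [-0.67  0.67  0.18  1.11 -0.01 -1.02] w 0.081 F [ 0.2  0.2 -1.2] t 7.72 dist 0.5081 n 13
{"tx": -0.0084, "ty": 0.0369, "tz": -0.0096, "roll": 0.034, "hand": -1.0}
{"tx": -0.0072, "ty": 0.0372, "tz": -0.0096, "roll": 0.034, "hand": -1.0}
{"tx": -0.0059, "ty": 0.0374, "tz": -0.0096, "roll": 0.034, "hand": -1.0}
{"tx": -0.0046, "ty": 0.0376, "tz": -0.0096, "roll": 0.034, "hand": -1.0}
{"tx": -0.0033, "ty": 0.0377, "tz": -0.0096, "roll": 0.034, "hand": -1.0}
{"tx": -0.002, "ty": 0.0378, "tz": -0.0096, "roll": 0.034, "hand": -1.0}
{"tx": -0.0007, "ty": 0.0379, "tz": -0.0096, "roll": 0.034, "hand": -1.0}
{"tx": 0.0006, "ty": 0.0379, "tz": -0.0096, "roll": 0.034, "hand": -1.0}
{"tx": 0.0019, "ty": 0.0378, "tz": -0.0096, "roll": 0.034, "hand": -1.0}
{"tx": 0.0032, "ty": 0.0378, "tz": -0.0096, "roll": 0.034, "hand": -1.0}
{"tx": 0.0045, "ty": 0.0376, "tz": -0.0096, "roll": 0.034, "hand": -1.0}
{"tx": 0.0058, "ty": 0.0374, "tz": -0.0096, "roll": 0.034, "hand": -1.0}
{"tx": 0.0071, "ty": 0.0372, "tz": -0.0096, "roll": 0.034, "hand": -1.0}
```

apply_moves:
  plan:
    - {"tx": 0, "ty": 0, "tz": -0.035, "roll": 0, "hand": -1}
    - {"tx": 0, "ty": 0, "tz": -0.04, "roll": 0, "hand": -1}
    - {"tx": -0.006, "ty": 0.036, "tz": -0.04, "roll": 0.034, "hand": -1}
    - {"tx": -0.006, "ty": 0.04, "tz": -0.01, "roll": 0.034, "hand": -1}
    - {"tx": -0.005, "ty": 0.04, "tz": -0.004, "roll": 0.034, "hand": -1}

```text
time: 8.13
eef_pos: [0.5934, -0.2819, 0.15]
tcp_rot: [[-0.971, -0.235, -0.038], [-0.235, 0.972, 0.016], [0.033, 0.025, -0.999]]
force: [0.6, 0.7, -0.9]
width: 0.084
```

apply_moves:
  plan:
    - {"tx": -0.004, "ty": 0.04, "tz": -0.003, "roll": 0.034, "hand": -1}
    - {"tx": -0.003, "ty": 0.04, "tz": -0.003, "roll": 0.034, "hand": -1}
    - {"tx": -0.002, "ty": 0.04, "tz": -0.003, "roll": 0.034, "hand": -1}
    - {"tx": 0, "ty": 0.04, "tz": -0.003, "roll": 0.034, "hand": -1}
    - {"tx": 0.001, "ty": 0.04, "tz": -0.003, "roll": 0.034, "hand": -1}

```text
time: 8.55
eef_pos: [0.5668, -0.077, 0.174]
tcp_rot: [[-0.998, -0.054, -0.031], [-0.054, 0.998, 0.014], [0.031, 0.015, -0.999]]
force: [1.9, 0.6, -0.9]
width: 0.078
```

```bash
python3 go.py 0.5553 0.1014 0.15 84.5 -1
```

```text
cur [ 0.5668 -0.077   0.174 ] yaw 93.1 q [-0.28  0.34 -0.01  1.26  0.   -0.34] w 0.078 F [ 1.9  0.6 -0.9] t 8.55 dist 0.1804 n 5
{"tx": 0.0002, "ty": 0.0357, "tz": 0.0054, "roll": 0.03, "hand": -1.0}
{"tx": 0.0013, "ty": 0.0357, "tz": 0.0054, "roll": 0.03, "hand": -1.0}
{"tx": 0.0024, "ty": 0.0356, "tz": 0.0054, "roll": 0.03, "hand": -1.0}
{"tx": 0.0034, "ty": 0.0355, "tz": 0.0054, "roll": 0.03, "hand": -1.0}
{"tx": 0.0045, "ty": 0.0354, "tz": 0.0054, "roll": 0.03, "hand": -1.0}
```

apply_moves:
  plan:
    - {"tx": 0, "ty": 0.036, "tz": 0.004, "roll": 0.03, "hand": -1}
    - {"tx": 0.001, "ty": 0.036, "tz": 0.004, "roll": 0.03, "hand": -1}
    - {"tx": 0.002, "ty": 0.036, "tz": 0.004, "roll": 0.03, "hand": -1}
    - {"tx": 0.003, "ty": 0.034, "tz": 0.004, "roll": 0.03, "hand": -1}
    - {"tx": 0.004, "ty": 0.028, "tz": 0.004, "roll": 0.03, "hand": -1}

```text
time: 8.97
eef_pos: [0.5552, 0.1032, 0.1612]
tcp_rot: [[-0.994, 0.104, -0.023], [0.103, 0.995, 0.013], [0.024, 0.011, -1.0]]
force: [-0.1, -0.3, -0.1]
width: 0.081
```

```bash
python3 go.py 0.5553 0.1014 0.11 84.5 -1;python3 - <<'E'
from workcell import *
import cv2
cv2.imwrite('pics/w6.png',grab_frame('wrist'))
E
```

```text
cur [0.5552 0.1032 0.1612] yaw 84.0 q [ 0.03  0.33 -0.06  1.2   0.01  0.13] w 0.081 F [-0.1 -0.3 -0.1] t 8.97 dist 0.0513 n 2
{"tx": -0.0008, "ty": -0.0012, "tz": 0.0256, "roll": -0.004, "hand": -1.0}
{"tx": -0.0008, "ty": -0.0012, "tz": 0.0256, "roll": -0.004, "hand": -1.0}
```

View pics/w6.png

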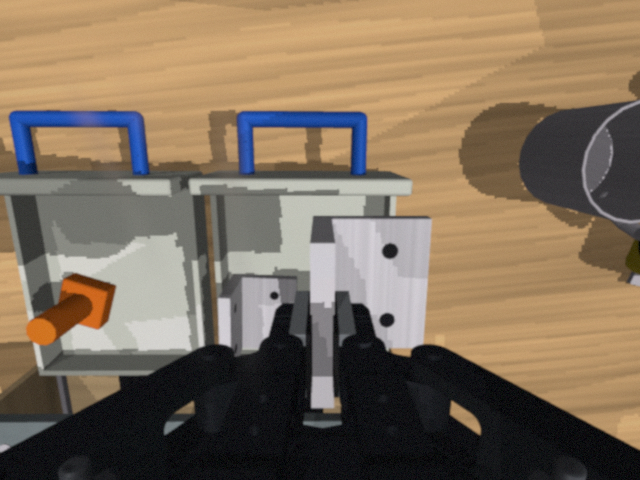

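apply_moves:
  plan:
    - {"tx": 0, "ty": -0.003, "tz": 0.035, "roll": -0.004, "hand": -1}
    - {"tx": 0, "ty": -0.001, "tz": 0.035, "roll": -0.004, "hand": -1}
    - {"tx": 0, "ty": 0, "tz": 0.025, "roll": 0, "hand": -1}
    - {"tx": 0, "ty": 0, "tz": 0.005, "roll": 0, "hand": -1}

```text
time: 9.35
eef_pos: [0.5534, 0.1095, 0.0622]
tcp_rot: [[-0.996, 0.088, -0.013], [0.088, 0.996, 0.016], [0.015, 0.014, -1.0]]
force: [-0.5, -0.7, -0.5]
width: 0.08
```

```bash
python3 go.py 0.5553 0.1014 0.04 84.5 -1
```

```text
cur [0.5534 0.1095 0.0622] yaw 84.9 q [ 0.04  0.39 -0.24  0.96  0.02  0.13] w 0.08 F [-0.5 -0.7 -0.5] t 9.35 dist 0.0237 n 1
{"tx": -0.0029, "ty": -0.0082, "tz": 0.022, "roll": 0.007, "hand": -1.0}
```

apply_moves:
  plan:
    - {"tx": -0.002, "ty": -0.008, "tz": 0, "roll": 0.006, "hand": -1}
    - {"tx": 0, "ty": 0, "tz": 0.008, "roll": 0, "hand": -1}

```text
time: 9.52
eef_pos: [0.5549, 0.101, 0.0549]
tcp_rot: [[-0.995, 0.094, -0.013], [0.094, 0.995, 0.015], [0.015, 0.014, -1.0]]
force: [0.5, -1.2, 0.4]
width: 0.081
```

```bash
python3 go.py 0.5553 0.1014 0.04 84.5 -1
```

```text
cur [0.5549 0.101  0.0549] yaw 84.6 q [ 0.02  0.4  -0.25  0.94  0.02  0.12] w 0.081 F [ 0.5 -1.2  0.4] t 9.52 dist 0.0149 n 1
{"tx": -0.0006, "ty": 0.0003, "tz": 0.0149, "roll": 0.002, "hand": -1.0}
```

apply_moves:
  plan:
    - {"tx": 0, "ty": 0, "tz": 0.008, "roll": 0, "hand": -1}
    - {"tx": 0, "ty": 0, "tz": 0.004, "roll": 0, "hand": -1}
    - {"tx": 0, "ty": 0, "tz": 0.003, "roll": 0, "hand": -1}

```text
time: 9.77
eef_pos: [0.5563, 0.0998, 0.0409]
tcp_rot: [[-0.995, 0.097, -0.01], [0.096, 0.995, 0.016], [0.012, 0.015, -1.0]]
force: [0.2, 0.6, -0.1]
width: 0.078
```

apply_moves:
  plan:
    - {"tx": 0, "ty": 0.001, "tz": 0.003, "roll": 0, "hand": -1}
    - {"tx": 0, "ty": 0, "tz": 0, "roll": 0, "hand": -1}

```text
time: 9.93
eef_pos: [0.5569, 0.1006, 0.0382]
tcp_rot: [[-0.995, 0.097, -0.009], [0.097, 0.995, 0.016], [0.01, 0.015, -1.0]]
force: [0.2, -0.1, 0.2]
width: 0.08
```

apply_moves:
  plan:
    - {"tx": 0, "ty": 0, "tz": 0.002, "roll": 0, "hand": -1}
    - {"tx": 0, "ty": 0, "tz": 0, "roll": 0, "hand": -0.2}
    - {"tx": 0, "ty": 0, "tz": 0, "roll": 0, "hand": -0.2}
    - {"tx": 0, "ty": 0, "tz": -0.015, "roll": 0, "hand": -0.2}
    - {"tx": 0, "ty": 0, "tz": -0.04, "roll": 0, "hand": -0.2}

```text
time: 10.35
eef_pos: [0.5551, 0.0999, 0.088]
tcp_rot: [[-0.995, 0.097, -0.016], [0.097, 0.995, 0.015], [0.018, 0.014, -1.0]]
force: [0.7, 0.3, -0.6]
width: 0.399
```

apply_moves:
  plan:
    - {"tx": 0, "ty": 0, "tz": -0.04, "roll": 0, "hand": 0}
    - {"tx": 0.0, "ty": -0.03, "tz": -0.02, "roll": 0, "hand": 0}
    - {"tx": 0.0, "ty": -0.02, "tz": 0, "roll": 0, "hand": 0}
    - {"tx": 0.0, "ty": 0, "tz": 0, "roll": 0, "hand": 0}

```text
time: 10.68
eef_pos: [0.5533, 0.0492, 0.1574]
tcp_rot: [[-0.996, 0.093, -0.007], [0.093, 0.996, 0.015], [0.008, 0.014, -1.0]]
force: [-0.3, 0.3, -1.0]
width: 0.503
```

```bash
python3 - <<'E'
from workcell import *
import cv2
s=observe();print(s['eef_pos'].tolist(),s['tcp_rot'].round(4).tolist())
cv2.imwrite('pics/w7.png',grab_frame('wrist'))
E
python3 go.py 0.523 -0.269 0.15 60 0
```

```text
[0.5532925873375496, 0.04924091703978444, 0.1574030149589642] [[-0.9957, 0.0928, -0.0067], [0.0927, 0.9956, 0.015], [0.0081, 0.0144, -0.9999]]
cur [0.5535 0.0503 0.1575] yaw 84.7 q [-0.07  0.3  -0.11  1.17  0.02  0.02] w 0.5 F [-0.8 -0.1  1. ] t 10.73 dist 0.3208 n 9
{"tx": 0.0001, "ty": -0.0356, "tz": 0.0003, "roll": 0.048, "hand": 0.0}
{"tx": -0.0016, "ty": -0.0356, "tz": 0.0003, "roll": 0.048, "hand": 0.0}
{"tx": -0.0033, "ty": -0.0355, "tz": 0.0003, "roll": 0.048, "hand": 0.0}
{"tx": -0.005, "ty": -0.0353, "tz": 0.0003, "roll": 0.048, "hand": 0.0}
{"tx": -0.0067, "ty": -0.035, "tz": 0.0003, "roll": 0.048, "hand": 0.0}
{"tx": -0.0084, "ty": -0.0346, "tz": 0.0003, "roll": 0.048, "hand": 0.0}
{"tx": -0.01, "ty": -0.0342, "tz": 0.0003, "roll": 0.048, "hand": 0.0}
{"tx": -0.0116, "ty": -0.0337, "tz": 0.0003, "roll": 0.048, "hand": 0.0}
{"tx": -0.0132, "ty": -0.0331, "tz": 0.0003, "roll": 0.048, "hand": 0.0}
```

View pics/w7.png

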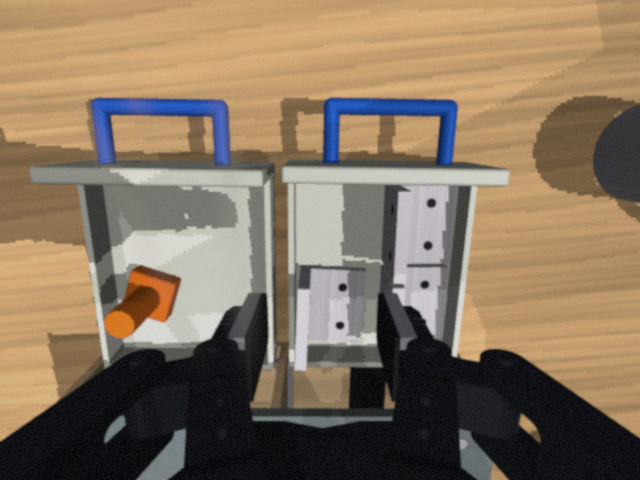

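Run:
```python
from h import *
c=wcam([0.5532925873375496, 0.04924091703978444, 0.1574030149589642], [[-0.9957, 0.0928, -0.0067], [0.0927, 0.9956, 0.015], [0.0081, 0.0144, -0.9999]])
for n,p,z in [('R fl f-y',(107,187),.012),('R fl f+y',(247,187),.012),('R rear wall top outer -y',(104,368),.036),('R floor rear -y',(122,348),.012),('hR l',(94,100),.048),('hR r',(226,102),.048),('hL l',(326,100),.048),('hL r',(456,104),.048),('dog0 top',(121,321),.072),('L fl f-y',(298,187),.012)]:
    print(n,onplane(c,*p,z).round(4))
```

```text
R fl f-y [ 0.5074 -0.1003  0.012 ]
R fl f+y [0.5169 0.001  0.012 ]
R rear wall top outer -y [ 0.6401 -0.1219  0.036 ]
R floor rear -y [ 0.6373 -0.119   0.012 ]
hR l [ 0.4525 -0.0765  0.048 ]
hR r [0.4609 0.0023 0.048 ]
hL l [0.4653 0.0628 0.048 ]
hL r [0.4748 0.142  0.048 ]
dog0 top [ 0.587  -0.0793  0.072 ]
L fl f-y [0.5204 0.0381 0.012 ]
```

apply_moves:
  plan:
    - {"tx": 0, "ty": -0.036, "tz": 0, "roll": 0, "hand": 0}
    - {"tx": 0, "ty": -0.038, "tz": 0, "roll": 0, "hand": 0}
    - {"tx": 0, "ty": -0.038, "tz": 0, "roll": 0, "hand": 0}
    - {"tx": 0, "ty": -0.038, "tz": 0, "roll": 0, "hand": 0}
    - {"tx": 0, "ty": -0.038, "tz": 0, "roll": 0, "hand": 0}

```text
time: 11.15
eef_pos: [0.5365, -0.133, 0.153]
tcp_rot: [[-0.997, 0.08, -0.007], [0.08, 0.997, 0.02], [0.008, 0.019, -1.0]]
force: [2.0, 0.1, -0.6]
width: 0.5
```

apply_moves:
  plan:
    - {"tx": 0, "ty": -0.038, "tz": 0.005, "roll": 0, "hand": 0}
    - {"tx": 0, "ty": -0.036, "tz": 0.01, "roll": 0, "hand": 0}
    - {"tx": 0, "ty": -0.034, "tz": 0.01, "roll": 0, "hand": 0}
    - {"tx": 0, "ty": -0.015, "tz": 0, "roll": 0, "hand": 0}
    - {"tx": 0, "ty": 0, "tz": 0, "roll": 0, "hand": 0}

```text
time: 11.57
eef_pos: [0.5254, -0.2633, 0.1214]
tcp_rot: [[-0.996, 0.084, -0.008], [0.084, 0.996, 0.022], [0.01, 0.021, -1.0]]
force: [-0.4, -0.5, 0.4]
width: 0.502
```

```bash
python3 - <<'E'
from workcell import *
import cv2
s=observe();print(s['eef_pos'].tolist(),s['tcp_rot'].round(4).tolist())
cv2.imwrite('pics/w8.png',grab_frame('wrist'))
E
python3 go.py 0.523 -0.269 0.15 84.5 0
```

```text
[0.5253570619148595, -0.2633298024940091, 0.1213897791499604] [[-0.9964, 0.0839, -0.0084], [0.0837, 0.9963, 0.0217], [0.0102, 0.0209, -0.9997]]
cur [ 0.5253 -0.262   0.1212] yaw 85.2 q [-0.61  0.38 -0.08  1.13  0.01 -0.53] w 0.502 F [ 0.9 -0.  -0.2] t 11.62 dist 0.0297 n 1
{"tx": 0.002, "ty": -0.0066, "tz": -0.0289, "roll": 0.012, "hand": 0.0}
```

View pics/w8.png

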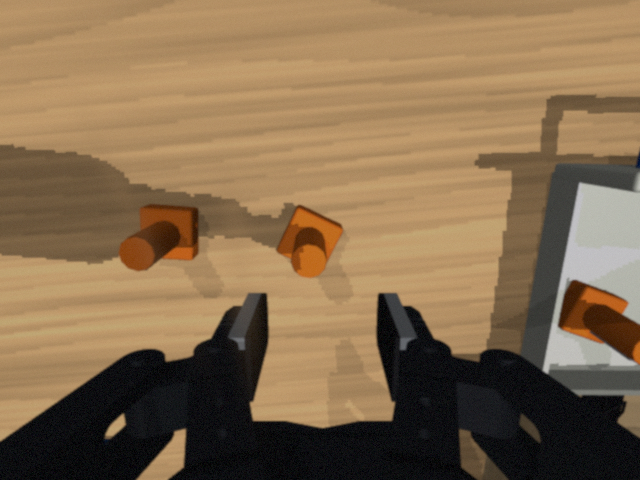

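Run:
```python
from h import *
c=wcam([0.5253570619148595, -0.2633298024940091, 0.1213897791499604], [[-0.9964, 0.0839, -0.0084], [0.0837, 0.9963, 0.0217], [0.0102, 0.0209, -0.9997]])
print(onplane(c,309,259,.06),onplane(c,139,250,.06))
```

```text
[ 0.52194072 -0.26756532  0.06      ] [ 0.50863807 -0.35822407  0.06      ]
```

apply_moves:
  plan:
    - {"tx": 0.003, "ty": -0.006, "tz": 0.02, "roll": 0, "hand": 0}
    - {"tx": 0, "ty": 0, "tz": 0.025, "roll": 0, "hand": 0}
    - {"tx": 0, "ty": 0, "tz": 0.01, "roll": 0, "hand": 0}

```text
time: 11.87
eef_pos: [0.5237, -0.2635, 0.0673]
tcp_rot: [[-0.997, 0.082, -0.005], [0.081, 0.996, 0.021], [0.007, 0.021, -1.0]]
force: [-1.0, -0.1, 0.2]
width: 0.496
```

```bash
python3 go.py 0.522 -0.268 0.024 85 0
```

```text
cur [ 0.5237 -0.2635  0.0673] yaw 85.3 q [-0.62  0.42 -0.17  1.    0.01 -0.54] w 0.496 F [-1.  -0.1  0.2] t 11.87 dist 0.0436 n 2
{"tx": 0.0005, "ty": -0.0028, "tz": 0.0216, "roll": 0.003, "hand": 0.0}
{"tx": 0.0005, "ty": -0.0028, "tz": 0.0216, "roll": 0.003, "hand": 0.0}
```

apply_moves:
  plan:
    - {"tx": 0.001, "ty": -0.005, "tz": 0.02, "roll": 0, "hand": 0}
    - {"tx": 0, "ty": -0.001, "tz": 0.02, "roll": 0, "hand": 0}
    - {"tx": 0, "ty": 0, "tz": 0.002, "roll": 0, "hand": -1}
    - {"tx": 0, "ty": 0, "tz": 0, "roll": 0, "hand": -1}
    - {"tx": 0, "ty": 0, "tz": 0, "roll": 0, "hand": -1}

```text
time: 12.28
eef_pos: [0.5239, -0.261, 0.0249]
tcp_rot: [[-0.997, 0.074, -0.006], [0.074, 0.997, 0.023], [0.008, 0.023, -1.0]]
force: [0.6, -0.4, 0.3]
width: 0.222
```

apply_moves:
  plan:
    - {"tx": 0, "ty": 0, "tz": 0, "roll": 0, "hand": -1}
    - {"tx": 0, "ty": 0, "tz": 0, "roll": 0, "hand": -1}

```text
time: 12.45
eef_pos: [0.5251, -0.2601, 0.0272]
tcp_rot: [[-0.997, 0.073, -0.004], [0.072, 0.997, 0.022], [0.006, 0.022, -1.0]]
force: [0.2, -0.5, -0.2]
width: 0.222
```

```bash
python3 go.py 0.5288 -0.0741 0.13 84.5 -1
```

```text
cur [ 0.5251 -0.2601  0.0272] yaw 85.8 q [-0.61  0.46 -0.23  0.9   0.02 -0.54] w 0.222 F [ 0.2 -0.5 -0.2] t 12.45 dist 0.2125 n 6
{"tx": 0.0017, "ty": 0.0313, "tz": -0.0164, "roll": 0.004, "hand": -1.0}
{"tx": 0.0018, "ty": 0.0313, "tz": -0.0164, "roll": 0.004, "hand": -1.0}
{"tx": 0.002, "ty": 0.0313, "tz": -0.0164, "roll": 0.004, "hand": -1.0}
{"tx": 0.0021, "ty": 0.0313, "tz": -0.0164, "roll": 0.004, "hand": -1.0}
{"tx": 0.0022, "ty": 0.0313, "tz": -0.0164, "roll": 0.004, "hand": -1.0}
{"tx": 0.0023, "ty": 0.0313, "tz": -0.0164, "roll": 0.004, "hand": -1.0}
```

apply_moves:
  plan:
    - {"tx": 0, "ty": 0, "tz": -0.04, "roll": 0, "hand": -1}
    - {"tx": 0, "ty": 0.01, "tz": -0.04, "roll": 0, "hand": -1}
    - {"tx": 0.002, "ty": 0.036, "tz": -0.02, "roll": 0.005, "hand": -1}
    - {"tx": 0.002, "ty": 0.038, "tz": -0.005, "roll": 0.005, "hand": -1}
    - {"tx": 0.002, "ty": 0.038, "tz": -0.003, "roll": 0.005, "hand": -1}

```text
time: 12.87
eef_pos: [0.5298, -0.1421, 0.145]
tcp_rot: [[-0.995, 0.096, -0.001], [0.096, 0.995, 0.022], [0.004, 0.022, -1.0]]
force: [1.0, -0.6, -0.5]
width: 0.223
```

```bash
python3 go.py 0.5288 -0.0741 0.13 84.5 -1
```

```text
cur [ 0.5298 -0.1421  0.145 ] yaw 84.5 q [-0.43  0.3  -0.14  1.14  0.02 -0.33] w 0.223 F [ 1.  -0.6 -0.5] t 12.87 dist 0.0696 n 2
{"tx": 0.0037, "ty": 0.0336, "tz": 0.0082, "roll": -0.0, "hand": -1.0}
{"tx": 0.0037, "ty": 0.0336, "tz": 0.0082, "roll": -0.0, "hand": -1.0}
```

apply_moves:
  plan:
    - {"tx": 0.004, "ty": 0.034, "tz": 0.005, "roll": 0, "hand": -1}
    - {"tx": 0.003, "ty": 0.025, "tz": 0.01, "roll": 0, "hand": -1}
    - {"tx": 0, "ty": 0, "tz": 0.02, "roll": 0, "hand": -1}
    - {"tx": 0, "ty": 0, "tz": 0.02, "roll": 0, "hand": -1}

```text
time: 13.2
eef_pos: [0.5319, -0.0724, 0.101]
tcp_rot: [[-0.996, 0.09, 0.016], [0.09, 0.996, 0.019], [-0.014, 0.02, -1.0]]
force: [-0.6, 0.2, -1.5]
width: 0.224
```

```bash
python3 go.py 0.5288 -0.0741 0.04 84.5 -1
```

```text
cur [ 0.5319 -0.0724  0.101 ] yaw 84.8 q [-0.3   0.3  -0.26  1.    0.02 -0.21] w 0.224 F [-0.6  0.2 -1.5] t 13.2 dist 0.0611 n 2
{"tx": 0.0019, "ty": -0.0016, "tz": 0.0304, "roll": 0.003, "hand": -1.0}
{"tx": 0.0019, "ty": -0.0016, "tz": 0.0304, "roll": 0.003, "hand": -1.0}
```

apply_moves:
  plan:
    - {"tx": 0.002, "ty": -0.002, "tz": 0.025, "roll": 0, "hand": -1}
    - {"tx": 0.001, "ty": -0.001, "tz": 0.025, "roll": 0, "hand": -1}
    - {"tx": 0, "ty": 0, "tz": 0.006, "roll": 0, "hand": -1}
    - {"tx": 0, "ty": 0, "tz": 0.002, "roll": 0, "hand": -1}

```text
time: 13.53
eef_pos: [0.5294, -0.0711, 0.0426]
tcp_rot: [[-0.996, 0.086, 0.019], [0.086, 0.996, 0.019], [-0.017, 0.021, -1.0]]
force: [1.1, 0.2, -0.5]
width: 0.224
```

apply_moves:
  plan:
    - {"tx": 0, "ty": 0, "tz": 0.003, "roll": 0, "hand": -1}
    - {"tx": 0, "ty": 0, "tz": 0.001, "roll": 0, "hand": -1}

```text
time: 13.7
eef_pos: [0.5302, -0.0711, 0.04]
tcp_rot: [[-0.996, 0.086, 0.02], [0.087, 0.996, 0.019], [-0.018, 0.021, -1.0]]
force: [0.1, -0.5, -0.3]
width: 0.22
```

apply_moves:
  plan:
    - {"tx": 0, "ty": 0, "tz": 0.002, "roll": 0, "hand": -1}
    - {"tx": 0, "ty": 0, "tz": 0.001, "roll": 0, "hand": -0.2}
    - {"tx": 0, "ty": 0, "tz": 0, "roll": 0, "hand": -0.2}
    - {"tx": 0, "ty": 0, "tz": -0.02, "roll": 0, "hand": -0.2}
    - {"tx": 0, "ty": 0, "tz": -0.04, "roll": 0, "hand": -0.2}

```text
time: 14.12
eef_pos: [0.5276, -0.0721, 0.0954]
tcp_rot: [[-0.996, 0.087, 0.014], [0.087, 0.996, 0.021], [-0.012, 0.022, -1.0]]
force: [1.4, 0.1, -0.2]
width: 0.398
```

apply_moves:
  plan:
    - {"tx": 0, "ty": -0.01, "tz": -0.04, "roll": 0, "hand": 0}
    - {"tx": 0, "ty": -0.04, "tz": -0.01, "roll": 0, "hand": 0}

```text
time: 14.28
eef_pos: [0.5235, -0.1198, 0.1512]
tcp_rot: [[-0.996, 0.082, 0.019], [0.082, 0.996, 0.021], [-0.017, 0.022, -1.0]]
force: [1.5, -0.5, 1.1]
width: 0.498
```

```bash
python3 - <<'E'
from workcell import *
import cv2
s=observe();print(s['eef_pos'].tolist(),s['tcp_rot'].round(4).tolist())
cv2.imwrite('pics/w9.png',grab_frame('wrist'));cv2.imwrite('pics/d9.png',grab_frame('side'))
E
python3 go.py 0.5086 -0.358 0.125 84.5 0
```

```text
[0.523541923066519, -0.11978276730290718, 0.1512207819555578] [[-0.9965, 0.0816, 0.0188], [0.082, 0.9964, 0.0207], [-0.0171, 0.0221, -0.9996]]
cur [ 0.5232 -0.126   0.1485] yaw 84.9 q [-0.41  0.27 -0.18  1.11  0.02 -0.32] w 0.497 F [ 1.   0.3 -0.2] t 14.38 dist 0.2337 n 6
{"tx": -0.001, "ty": -0.0388, "tz": 0.0032, "roll": 0.001, "hand": 0.0}
{"tx": -0.001, "ty": -0.0388, "tz": 0.0032, "roll": 0.001, "hand": 0.0}
{"tx": -0.0011, "ty": -0.0388, "tz": 0.0032, "roll": 0.001, "hand": 0.0}
{"tx": -0.0011, "ty": -0.0388, "tz": 0.0032, "roll": 0.001, "hand": 0.0}
{"tx": -0.0011, "ty": -0.0388, "tz": 0.0032, "roll": 0.001, "hand": 0.0}
{"tx": -0.0012, "ty": -0.0388, "tz": 0.0032, "roll": 0.001, "hand": 0.0}
```

View pics/w9.png

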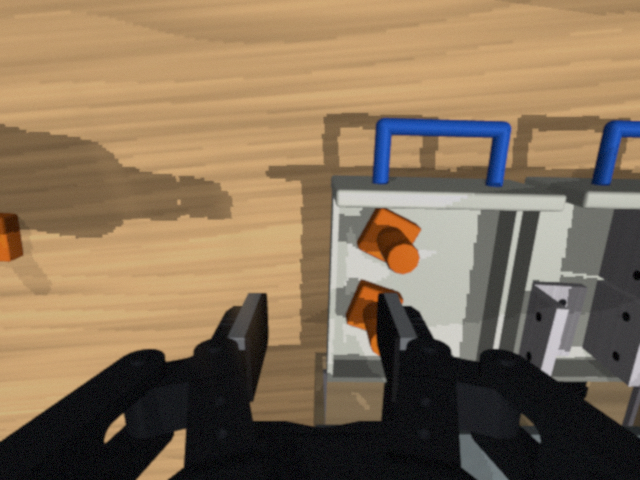

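View pics/d9.png

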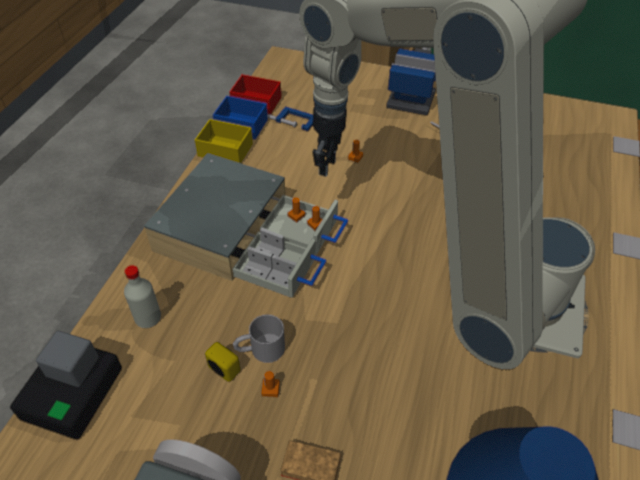

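Dog A stands in the tray. Now dog B (moved).

apply_moves:
  plan:
    - {"tx": -0.001, "ty": -0.038, "tz": 0.003, "roll": 0, "hand": 0}
    - {"tx": -0.001, "ty": -0.038, "tz": 0.003, "roll": 0, "hand": 0}
    - {"tx": -0.001, "ty": -0.038, "tz": 0.003, "roll": 0, "hand": 0}
    - {"tx": -0.001, "ty": -0.038, "tz": 0.003, "roll": 0, "hand": 0}
    - {"tx": -0.001, "ty": -0.038, "tz": 0.003, "roll": 0, "hand": 0}

```text
time: 14.8
eef_pos: [0.5125, -0.3165, 0.1326]
tcp_rot: [[-0.996, 0.082, 0.024], [0.082, 0.996, 0.017], [-0.022, 0.019, -1.0]]
force: [1.4, 0.6, -0.7]
width: 0.498
```

```bash
python3 go.py 0.5086 -0.358 0.125 84.5 0
```

```text
cur [ 0.5125 -0.3165  0.1326] yaw 85.3 q [-0.71  0.38 -0.05  1.13  0.03 -0.62] w 0.498 F [ 1.4  0.6 -0.7] t 14.8 dist 0.0424 n 2
{"tx": 0.0003, "ty": -0.0209, "tz": 0.0034, "roll": 0.007, "hand": 0.0}
{"tx": 0.0002, "ty": -0.0209, "tz": 0.0034, "roll": 0.007, "hand": 0.0}
```

apply_moves:
  plan:
    - {"tx": 0, "ty": -0.025, "tz": 0.003, "roll": 0, "hand": 0}
    - {"tx": 0, "ty": -0.008, "tz": 0, "roll": 0, "hand": 0}
    - {"tx": 0, "ty": 0, "tz": 0, "roll": 0, "hand": 0}

```text
time: 15.05
eef_pos: [0.5081, -0.3577, 0.1267]
tcp_rot: [[-0.996, 0.089, 0.023], [0.09, 0.996, 0.017], [-0.021, 0.019, -1.0]]
force: [-0.5, 1.0, -0.2]
width: 0.5
```

Run:
```python
from workcell import *
import cv2
from h import *
s=observe();print(s['eef_pos'].tolist(),s['tcp_rot'].round(4).tolist())
c=camera_info('wrist')
im=grab_frame('wrist');cv2.imwrite('pics/w10.png',im)
b,m=blobs(im,(3,150,60),(18,255,255),200);print(b)
```

```text
[0.5080976187866287, -0.35770471997715303, 0.12667420010941693] [[-0.9957, 0.0892, 0.023], [0.0896, 0.9958, 0.0165], [-0.0215, 0.0185, -0.9996]]
[(array([313.3, 241.2]), array([ 288,  210,   53,   69, 3003], dtype=int32))]
```

View pics/w10.png

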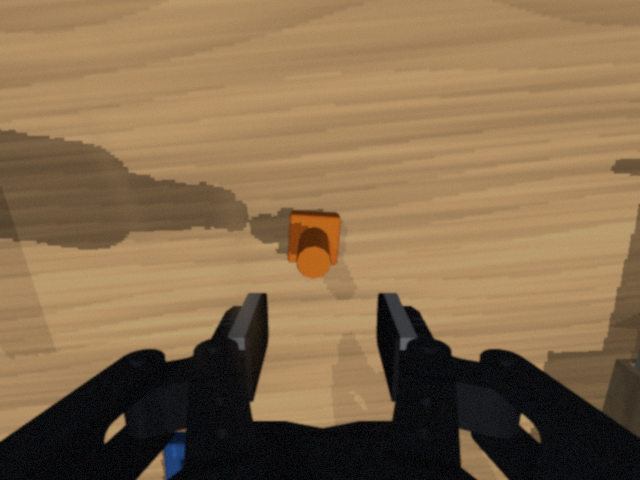

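```bash
python3 - <<'E'
from h import *
c=wcam([0.5080976187866287, -0.35770471997715303, 0.12667420010941693], [[-0.9957, 0.0892, 0.023], [0.0896, 0.9958, 0.0165], [-0.0215, 0.0185, -0.9996]])
print(onplane(c,313,262,.06))
E
python3 go.py 0.5080 -0.361 0.07 85 0
```

```text
[ 0.51041966 -0.36037325  0.06      ]
cur [ 0.5081 -0.3568  0.1266] yaw 84.9 q [-0.76  0.42 -0.01  1.14  0.03 -0.67] w 0.5 F [ 0.2  0.2 -0.1] t 15.1 dist 0.0568 n 2
{"tx": 0.0005, "ty": -0.0026, "tz": 0.0283, "roll": -0.001, "hand": 0.0}
{"tx": 0.0005, "ty": -0.0026, "tz": 0.0283, "roll": -0.001, "hand": 0.0}
```

apply_moves:
  plan:
    - {"tx": -0.002, "ty": -0.003, "tz": 0.028, "roll": 0, "hand": 0}
    - {"tx": 0, "ty": 0, "tz": 0.025, "roll": 0, "hand": 0}
    - {"tx": 0, "ty": 0, "tz": 0.005, "roll": 0, "hand": 0}

```text
time: 15.35
eef_pos: [0.513, -0.356, 0.0702]
tcp_rot: [[-0.996, 0.087, 0.027], [0.087, 0.996, 0.014], [-0.025, 0.017, -1.0]]
force: [0.0, 0.2, -0.5]
width: 0.499
```

```bash
python3 go.py 0.5104 -0.3604 0.024 85 0
```

```text
cur [ 0.513  -0.356   0.0702] yaw 85.0 q [-0.75  0.46 -0.09  1.01  0.03 -0.67] w 0.499 F [ 0.   0.2 -0.5] t 15.35 dist 0.0465 n 2
{"tx": 0.0017, "ty": -0.0027, "tz": 0.023, "roll": 0.0, "hand": 0.0}
{"tx": 0.0017, "ty": -0.0027, "tz": 0.023, "roll": 0.0, "hand": 0.0}
```

apply_moves:
  plan:
    - {"tx": 0.002, "ty": -0.004, "tz": 0.023, "roll": 0, "hand": 0}
    - {"tx": 0.001, "ty": -0.001, "tz": 0.021, "roll": 0, "hand": 0}
    - {"tx": 0, "ty": 0, "tz": 0.001, "roll": 0, "hand": -1}
    - {"tx": 0, "ty": 0, "tz": 0, "roll": 0, "hand": -1}
    - {"tx": 0, "ty": 0, "tz": 0, "roll": 0, "hand": -1}

```text
time: 15.77
eef_pos: [0.5131, -0.3532, 0.0278]
tcp_rot: [[-0.996, 0.08, 0.028], [0.08, 0.997, 0.015], [-0.026, 0.017, -1.0]]
force: [-0.2, 0.8, -1.2]
width: 0.218
```

apply_moves:
  plan:
    - {"tx": 0, "ty": 0, "tz": 0, "roll": 0, "hand": -1}
    - {"tx": 0, "ty": 0, "tz": 0, "roll": 0, "hand": -1}

```text
time: 15.93
eef_pos: [0.5143, -0.3526, 0.0307]
tcp_rot: [[-0.996, 0.079, 0.03], [0.079, 0.997, 0.013], [-0.029, 0.016, -0.999]]
force: [-0.1, 0.0, -0.9]
width: 0.218
```

apply_moves:
  plan:
    - {"tx": 0, "ty": 0, "tz": -0.035, "roll": 0, "hand": -1}
    - {"tx": 0, "ty": 0, "tz": -0.04, "roll": 0, "hand": -1}
    - {"tx": -0.002, "ty": 0.03, "tz": -0.03, "roll": 0, "hand": -1}
    - {"tx": 0, "ty": 0.04, "tz": -0.004, "roll": 0, "hand": -1}
    - {"tx": 0, "ty": 0.04, "tz": -0.003, "roll": 0, "hand": -1}

```text
time: 16.35
eef_pos: [0.5217, -0.2488, 0.1505]
tcp_rot: [[-0.996, 0.087, 0.032], [0.087, 0.996, 0.012], [-0.031, 0.014, -0.999]]
force: [0.8, -0.4, -0.6]
width: 0.223
```

```bash
python3 go.py 0.5341 -0.0193 0.13 84.5 -1
```

```text
cur [ 0.5217 -0.2488  0.1505] yaw 85.0 q [-0.6   0.33 -0.09  1.13  0.03 -0.52] w 0.223 F [ 0.8 -0.4 -0.6] t 16.35 dist 0.2307 n 6
{"tx": 0.0014, "ty": 0.0382, "tz": 0.0039, "roll": 0.002, "hand": -1.0}
{"tx": 0.0014, "ty": 0.0382, "tz": 0.0039, "roll": 0.002, "hand": -1.0}
{"tx": 0.0015, "ty": 0.0382, "tz": 0.0039, "roll": 0.002, "hand": -1.0}
{"tx": 0.0015, "ty": 0.0382, "tz": 0.0039, "roll": 0.002, "hand": -1.0}
{"tx": 0.0016, "ty": 0.0382, "tz": 0.0039, "roll": 0.002, "hand": -1.0}
{"tx": 0.0017, "ty": 0.0382, "tz": 0.0039, "roll": 0.002, "hand": -1.0}
```

apply_moves:
  plan:
    - {"tx": 0.001, "ty": 0.04, "tz": 0, "roll": 0, "hand": -1}
    - {"tx": 0.001, "ty": 0.04, "tz": 0, "roll": 0, "hand": -1}
    - {"tx": 0.001, "ty": 0.04, "tz": 0, "roll": 0, "hand": -1}
    - {"tx": 0.002, "ty": 0.04, "tz": 0, "roll": 0, "hand": -1}
    - {"tx": 0.002, "ty": 0.036, "tz": 0.002, "roll": 0, "hand": -1}

```text
time: 16.77
eef_pos: [0.5329, -0.0452, 0.1594]
tcp_rot: [[-0.995, 0.09, 0.045], [0.09, 0.996, 0.007], [-0.044, 0.011, -0.999]]
force: [1.2, -1.4, -0.8]
width: 0.221
```

```bash
python3 go.py 0.5341 -0.0193 0.1 84.5 -1
```

```text
cur [ 0.5329 -0.0452  0.1594] yaw 84.8 q [-0.25  0.24 -0.2   1.1   0.02 -0.16] w 0.221 F [ 1.2 -1.4 -0.8] t 16.77 dist 0.0649 n 2
{"tx": 0.0019, "ty": 0.0126, "tz": 0.0298, "roll": 0.003, "hand": -1.0}
{"tx": 0.0019, "ty": 0.0126, "tz": 0.0298, "roll": 0.003, "hand": -1.0}
```

apply_moves:
  plan:
    - {"tx": 0.001, "ty": 0.018, "tz": 0.025, "roll": 0, "hand": -1}
    - {"tx": 0, "ty": 0.003, "tz": 0.03, "roll": 0, "hand": -1}
    - {"tx": 0, "ty": 0, "tz": 0.01, "roll": 0, "hand": -1}

```text
time: 17.02
eef_pos: [0.5386, -0.0148, 0.0998]
tcp_rot: [[-0.995, 0.081, 0.057], [0.082, 0.997, 0.007], [-0.056, 0.012, -0.998]]
force: [-0.2, -0.3, -0.6]
width: 0.222
```

```bash
python3 go.py 0.5341 -0.0193 0.042 84.5 -1
```

```text
cur [ 0.5386 -0.0148  0.0998] yaw 85.3 q [-0.19  0.28 -0.3   0.94  0.02 -0.11] w 0.222 F [-0.2 -0.3 -0.6] t 17.02 dist 0.0582 n 2
{"tx": 0.0037, "ty": -0.0028, "tz": 0.0287, "roll": 0.007, "hand": -1.0}
{"tx": 0.0036, "ty": -0.0028, "tz": 0.0287, "roll": 0.007, "hand": -1.0}
```

apply_moves:
  plan:
    - {"tx": 0.004, "ty": -0.003, "tz": 0.025, "roll": 0, "hand": -1}
    - {"tx": 0.003, "ty": -0.001, "tz": 0.025, "roll": 0, "hand": -1}
    - {"tx": 0, "ty": 0, "tz": 0.003, "roll": 0, "hand": -1}

```text
time: 17.27
eef_pos: [0.5347, -0.0155, 0.0467]
tcp_rot: [[-0.995, 0.077, 0.061], [0.078, 0.997, 0.007], [-0.06, 0.012, -0.998]]
force: [-0.5, 0.0, -1.0]
width: 0.216
```

apply_moves:
  plan:
    - {"tx": 0, "ty": 0, "tz": 0.001, "roll": 0, "hand": -1}

```text
time: 17.35
eef_pos: [0.5346, -0.0153, 0.0459]
tcp_rot: [[-0.995, 0.077, 0.06], [0.078, 0.997, 0.007], [-0.059, 0.012, -0.998]]
force: [0.9, 0.2, -0.0]
width: 0.214
```

apply_moves:
  plan:
    - {"tx": 0, "ty": -0.002, "tz": 0.003, "roll": 0, "hand": -1}
    - {"tx": 0, "ty": 0, "tz": 0.001, "roll": 0, "hand": -1}

```text
time: 17.52
eef_pos: [0.5357, -0.0176, 0.044]
tcp_rot: [[-0.995, 0.077, 0.062], [0.078, 0.997, 0.007], [-0.062, 0.012, -0.998]]
force: [0.4, 0.3, -1.2]
width: 0.22
```

apply_moves:
  plan:
    - {"tx": 0, "ty": 0, "tz": 0.002, "roll": 0, "hand": -1}

```text
time: 17.6
eef_pos: [0.5368, -0.0179, 0.0433]
tcp_rot: [[-0.995, 0.077, 0.064], [0.078, 0.997, 0.006], [-0.064, 0.011, -0.998]]
force: [0.7, -0.1, -0.9]
width: 0.214
```

apply_moves:
  plan:
    - {"tx": 0, "ty": 0, "tz": 0.004, "roll": 0, "hand": -1}
    - {"tx": 0, "ty": 0, "tz": 0.001, "roll": 0, "hand": -1}

```text
time: 17.77
eef_pos: [0.5384, -0.0184, 0.0397]
tcp_rot: [[-0.995, 0.078, 0.068], [0.078, 0.997, 0.006], [-0.067, 0.011, -0.998]]
force: [-0.3, 0.9, -0.8]
width: 0.218
```

apply_moves:
  plan:
    - {"tx": 0, "ty": 0, "tz": 0.003, "roll": 0, "hand": -1}
    - {"tx": 0, "ty": 0, "tz": 0.001, "roll": 0, "hand": -1}

```text
time: 17.93
eef_pos: [0.5416, -0.0189, 0.0386]
tcp_rot: [[-0.994, 0.078, 0.075], [0.078, 0.997, 0.005], [-0.074, 0.011, -0.997]]
force: [-0.0, 1.4, 3.8]
width: 0.213
```

Run:
```python
from workcell import *
import cv2
cv2.imwrite('pics/d11.png',cv2.resize(grab_frame('side')[170:310,220:380],(800,700))[:600]);cv2.imwrite('pics/s11.png',cv2.resize(grab_frame('scene')[180:340,250:450],(750,600)))
```

```text
(no output)
```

View pics/d11.png

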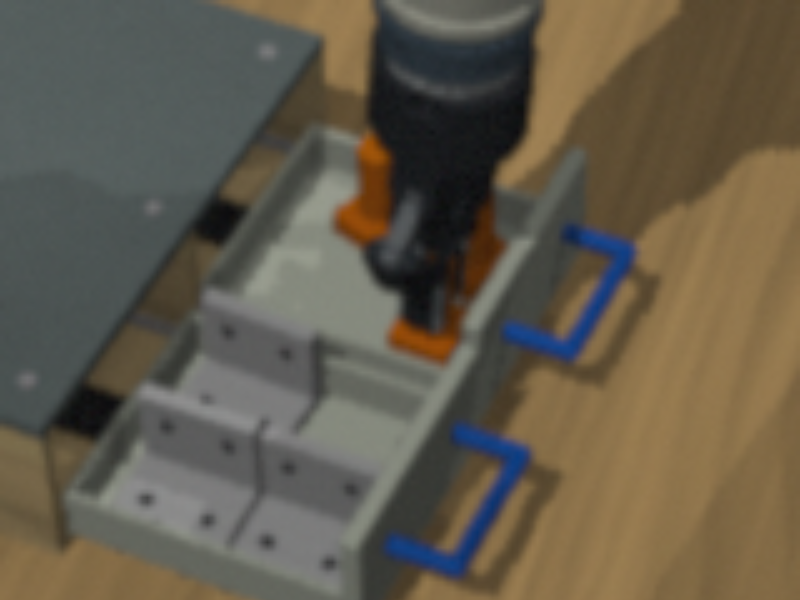

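View pics/s11.png

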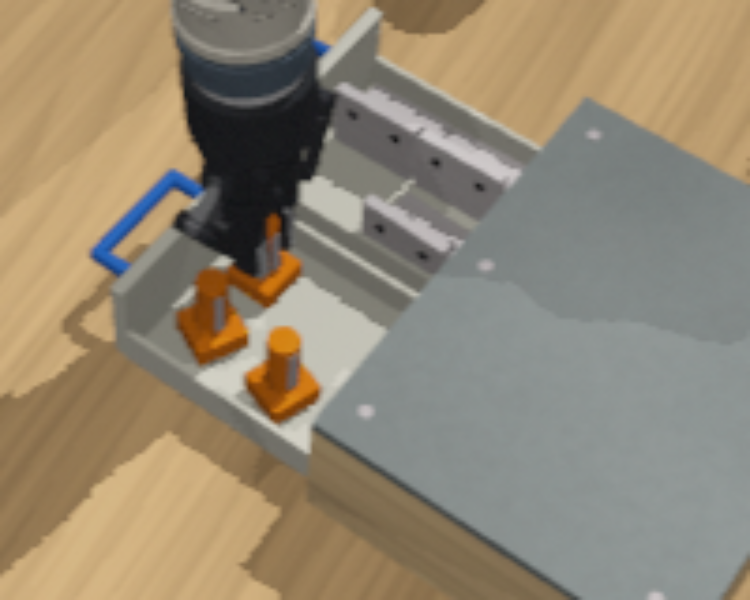

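apply_moves:
  plan:
    - {"tx": 0, "ty": 0, "tz": -0.001, "roll": 0, "hand": -0.2}
    - {"tx": 0, "ty": 0, "tz": 0, "roll": 0, "hand": -0.2}
    - {"tx": 0, "ty": 0, "tz": 0, "roll": 0, "hand": -0.2}
    - {"tx": 0, "ty": 0, "tz": -0.02, "roll": 0, "hand": -0.2}
    - {"tx": 0, "ty": 0, "tz": -0.04, "roll": 0, "hand": -0.2}

```text
time: 18.45
eef_pos: [0.5341, -0.0187, 0.0947]
tcp_rot: [[-0.995, 0.078, 0.065], [0.079, 0.997, 0.007], [-0.064, 0.012, -0.998]]
force: [0.3, 0.3, 0.3]
width: 0.403
```

apply_moves:
  plan:
    - {"tx": 0, "ty": 0, "tz": -0.04, "roll": 0, "hand": 0}
    - {"tx": 0, "ty": 0.03, "tz": -0.03, "roll": 0, "hand": 0}
    - {"tx": 0, "ty": 0.04, "tz": 0, "roll": 0, "hand": 0}
    - {"tx": 0, "ty": 0.04, "tz": 0, "roll": 0, "hand": 0}
    - {"tx": 0, "ty": 0.04, "tz": 0, "roll": 0, "hand": 0}

```text
time: 18.87
eef_pos: [0.5439, 0.1274, 0.1766]
tcp_rot: [[-0.993, 0.09, 0.074], [0.091, 0.996, 0.004], [-0.074, 0.011, -0.997]]
force: [1.2, -0.9, -0.6]
width: 0.5
```

```bash
python3 go.py 0.4805 0.3865 0.16 84.5 0
python3 - <<'E'
from workcell import *
import cv2
from h import *
cs,cd=cam('scene'),cam('side')
S=grab_frame('scene');D=grab_frame('side')
cv2.imwrite('pics/s12.png',S);cv2.imwrite('pics/d12.png',cv2.resize(D[180:420,140:440],(750,600)))
E
```

```text
cur [0.5439 0.1274 0.1766] yaw 84.8 q [ 0.08  0.25 -0.14  1.11 -0.    0.17] w 0.5 F [ 1.2 -0.9 -0.6] t 18.87 dist 0.2673 n 7
{"tx": 0.0125, "ty": 0.036, "tz": 0.0019, "roll": 0.001, "hand": 0.0}
{"tx": 0.0126, "ty": 0.036, "tz": 0.0019, "roll": 0.001, "hand": 0.0}
{"tx": 0.0126, "ty": 0.036, "tz": 0.0019, "roll": 0.001, "hand": 0.0}
{"tx": 0.0126, "ty": 0.036, "tz": 0.0019, "roll": 0.001, "hand": 0.0}
{"tx": 0.0127, "ty": 0.036, "tz": 0.0019, "roll": 0.001, "hand": 0.0}
{"tx": 0.0127, "ty": 0.036, "tz": 0.0019, "roll": 0.001, "hand": 0.0}
{"tx": 0.0127, "ty": 0.036, "tz": 0.0019, "roll": 0.001, "hand": 0.0}
```

View pics/s12.png

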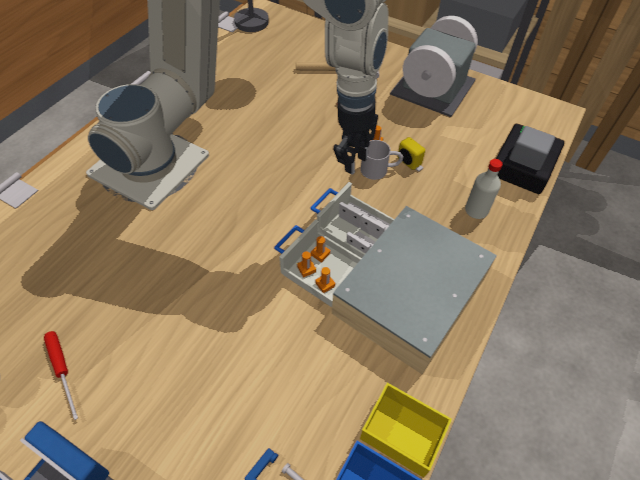

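View pics/d12.png

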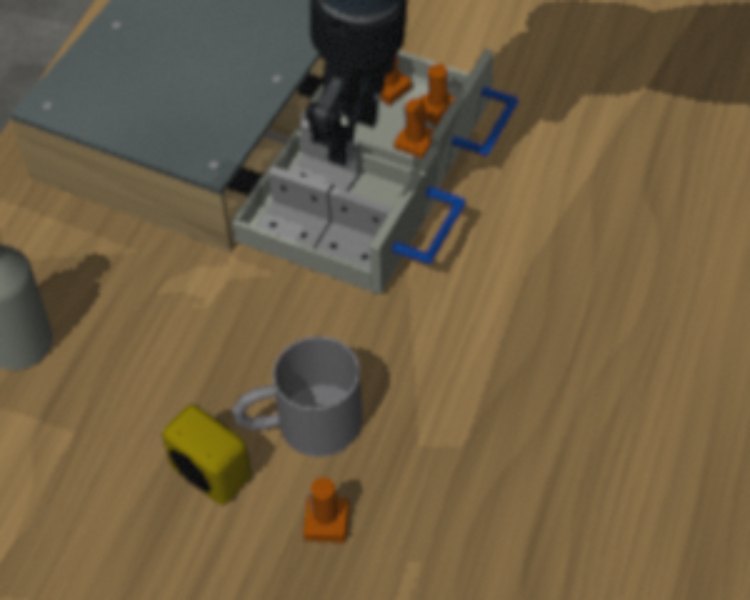

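```bash
python3 go.py 0.4805 0.3865 0.16 40 0 8
```

```text
cur [0.5435 0.131  0.1758] yaw 85.2 q [ 0.09  0.25 -0.14  1.11 -0.    0.17] w 0.5 F [-0.1 -1.   0.1] t 18.97 dist 0.2636 n 8
{"tx": 0.0107, "ty": 0.0311, "tz": 0.0016, "roll": 0.099, "hand": 0.0}
{"tx": 0.0137, "ty": 0.0299, "tz": 0.0016, "roll": 0.099, "hand": 0.0}
{"tx": 0.0166, "ty": 0.0284, "tz": 0.0016, "roll": 0.099, "hand": 0.0}
{"tx": 0.0193, "ty": 0.0267, "tz": 0.0016, "roll": 0.099, "hand": 0.0}
{"tx": 0.0218, "ty": 0.0246, "tz": 0.0016, "roll": 0.099, "hand": 0.0}
{"tx": 0.0241, "ty": 0.0224, "tz": 0.0016, "roll": 0.099, "hand": 0.0}
{"tx": 0.0262, "ty": 0.0199, "tz": 0.0016, "roll": 0.099, "hand": 0.0}
{"tx": 0.0281, "ty": 0.0172, "tz": 0.0016, "roll": 0.099, "hand": 0.0}
```

apply_moves:
  plan:
    - {"tx": 0.011, "ty": 0.031, "tz": 0, "roll": 0.1, "hand": 0}
    - {"tx": 0.014, "ty": 0.03, "tz": 0, "roll": 0.1, "hand": 0}
    - {"tx": 0.017, "ty": 0.028, "tz": 0, "roll": 0.1, "hand": 0}
    - {"tx": 0.019, "ty": 0.027, "tz": 0, "roll": 0.1, "hand": 0}
    - {"tx": 0.022, "ty": 0.025, "tz": 0, "roll": 0.1, "hand": 0}

```text
time: 19.38
eef_pos: [0.5034, 0.2926, 0.1723]
tcp_rot: [[-0.821, 0.567, 0.072], [0.569, 0.823, 0.003], [-0.058, 0.043, -0.997]]
force: [1.1, -0.8, 0.3]
width: 0.5
```

apply_moves:
  plan:
    - {"tx": 0.024, "ty": 0.022, "tz": 0, "roll": 0.1, "hand": 0}
    - {"tx": 0.026, "ty": 0.02, "tz": 0, "roll": 0.1, "hand": 0}
    - {"tx": 0.025, "ty": 0.015, "tz": 0, "roll": 0.1, "hand": 0}
    - {"tx": 0, "ty": 0, "tz": 0, "roll": 0, "hand": 0}
    - {"tx": 0, "ty": 0, "tz": 0, "roll": 0, "hand": 0}

```text
time: 19.8
eef_pos: [0.4793, 0.3932, 0.1688]
tcp_rot: [[-0.602, 0.795, 0.069], [0.797, 0.604, 0.002], [-0.04, 0.056, -0.998]]
force: [-0.4, -0.4, 0.2]
width: 0.503
```

```bash
python3 - <<'E'
from workcell import *
import cv2
from h import *
s=observe();print(s['eef_pos'].tolist(),s['tcp_rot'].round(4).tolist())
im=grab_frame('wrist');cv2.imwrite('pics/w13.png',im)
E
python3 go.py 0.4805 0.3865 0.16 40 0 1
```

```text
[0.4793202222333557, 0.3932376083410197, 0.16877458610809953] [[-0.6025, 0.7951, 0.069], [0.7971, 0.6038, 0.0023], [-0.0399, 0.0564, -0.9976]]
cur [0.4794 0.393  0.1687] yaw 37.2 q [ 0.57  0.36  0.01  1.16 -0.03  1.49] w 0.501 F [-0.8  0.5 -0.1] t 19.85 dist 0.0109 n 1
{"tx": -0.0055, "ty": -0.0035, "tz": 0.0087, "roll": -0.049, "hand": 0.0}
```

View pics/w13.png

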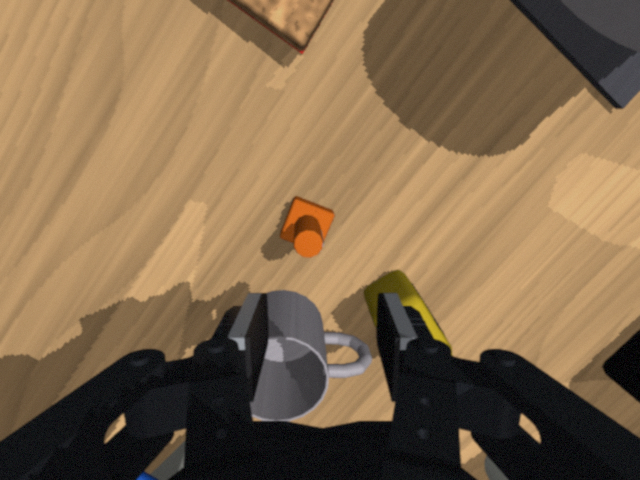

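```bash
python3 - <<'E'
from h import *
c=wcam([0.4793202222333557, 0.3932376083410197, 0.16877458610809953], [[-0.6025, 0.7951, 0.069], [0.7971, 0.6038, 0.0023], [-0.0399, 0.0564, -0.9976]])
print(onplane(c,308,241,.06),onplane(c,396,272,.062))
E
python3 go.py 0.4805 0.3865 0.08 40 0
```

```text
[0.480776   0.38831644 0.06      ] [0.54243732 0.40654979 0.062     ]
cur [0.4794 0.393  0.1687] yaw 37.2 q [ 0.57  0.36  0.01  1.16 -0.03  1.49] w 0.501 F [-0.8  0.5 -0.1] t 19.85 dist 0.0889 n 3
{"tx": -0.0008, "ty": -0.0027, "tz": 0.0295, "roll": -0.016, "hand": 0.0}
{"tx": -0.0007, "ty": -0.0027, "tz": 0.0295, "roll": -0.016, "hand": 0.0}
{"tx": -0.0007, "ty": -0.0027, "tz": 0.0295, "roll": -0.016, "hand": 0.0}
```

apply_moves:
  plan:
    - {"tx": -0.004, "ty": -0.002, "tz": 0.03, "roll": 0, "hand": -0.1}
    - {"tx": -0.003, "ty": 0.001, "tz": 0.03, "roll": 0, "hand": -0.1}
    - {"tx": -0.002, "ty": 0, "tz": 0.03, "roll": 0, "hand": -0.1}
    - {"tx": 0, "ty": 0, "tz": 0.006, "roll": 0, "hand": -0.1}

```text
time: 20.18
eef_pos: [0.4938, 0.3822, 0.0736]
tcp_rot: [[-0.604, 0.793, 0.075], [0.796, 0.606, 0.005], [-0.041, 0.062, -0.997]]
force: [0.1, -0.4, -0.7]
width: 0.448
```

```bash
python3 go.py 0.482 0.388 0.024 37.2 0
```

```text
cur [0.4938 0.3822 0.0736] yaw 37.4 q [ 0.54  0.43 -0.14  0.93 -0.03  1.46] w 0.448 F [ 0.1 -0.4 -0.7] t 20.18 dist 0.0513 n 2
{"tx": 0.0069, "ty": -0.0045, "tz": 0.0243, "roll": 0.001, "hand": 0.0}
{"tx": 0.0069, "ty": -0.0045, "tz": 0.0243, "roll": 0.001, "hand": 0.0}
```

apply_moves:
  plan:
    - {"tx": 0.012, "ty": -0.006, "tz": 0, "roll": 0, "hand": -0.1}
    - {"tx": 0.001, "ty": -0.001, "tz": 0.018, "roll": 0, "hand": -0.1}
    - {"tx": 0.001, "ty": -0.002, "tz": 0.015, "roll": 0, "hand": -0.1}

```text
time: 20.43
eef_pos: [0.4818, 0.386, 0.0417]
tcp_rot: [[-0.602, 0.795, 0.076], [0.797, 0.604, 0.005], [-0.042, 0.064, -0.997]]
force: [0.3, -0.0, 0.3]
width: 0.448
```

```bash
python3 go.py 0.482 0.388 0.024 37.2 0
```

```text
cur [0.4818 0.386  0.0417] yaw 37.2 q [ 0.56  0.44 -0.21  0.85 -0.04  1.48] w 0.448 F [ 0.3 -0.   0.3] t 20.43 dist 0.0178 n 1
{"tx": 0.0022, "ty": 0.0002, "tz": 0.0177, "roll": 0.0, "hand": 0.0}
```

apply_moves:
  plan:
    - {"tx": 0.002, "ty": 0, "tz": 0.018, "roll": 0, "hand": -0.1}
    - {"tx": 0, "ty": 0, "tz": 0.001, "roll": 0, "hand": -1}
    - {"tx": 0, "ty": 0, "tz": 0.001, "roll": 0, "hand": -1}
    - {"tx": 0, "ty": 0, "tz": 0, "roll": 0, "hand": -1}
    - {"tx": 0, "ty": 0, "tz": 0, "roll": 0, "hand": -1}

```text
time: 20.85
eef_pos: [0.4812, 0.387, 0.0278]
tcp_rot: [[-0.603, 0.794, 0.078], [0.797, 0.604, 0.007], [-0.042, 0.066, -0.997]]
force: [0.3, -0.4, -1.1]
width: 0.219
```

apply_moves:
  plan:
    - {"tx": 0, "ty": 0, "tz": -0.035, "roll": 0, "hand": -1}
    - {"tx": 0, "ty": 0, "tz": -0.04, "roll": 0, "hand": -1}
    - {"tx": 0, "ty": 0, "tz": -0.04, "roll": 0, "hand": -1}
    - {"tx": 0, "ty": 0, "tz": -0.015, "roll": 0, "hand": -1}

```text
time: 21.18
eef_pos: [0.4691, 0.3845, 0.163]
tcp_rot: [[-0.603, 0.795, 0.074], [0.797, 0.604, 0.004], [-0.042, 0.062, -0.997]]
force: [1.1, -0.9, 0.3]
width: 0.218
```

```bash
python3 go.py 0.5893 -0.0195 0.16 84.5 -1 12;  python3 - <<'E'
from workcell import *
import cv2
cv2.imwrite('pics/w14.png',grab_frame('wrist'))
E
```

```text
cur [0.4691 0.3845 0.163 ] yaw 37.2 q [ 0.57  0.34 -0.04  1.13 -0.04  1.49] w 0.218 F [ 1.1 -0.9  0.3] t 21.18 dist 0.4215 n 12
{"tx": -0.0329, "ty": -0.0124, "tz": 0.0009, "roll": -0.069, "hand": -1.0}
{"tx": -0.0319, "ty": -0.0146, "tz": 0.0009, "roll": -0.069, "hand": -1.0}
{"tx": -0.0309, "ty": -0.0168, "tz": 0.0009, "roll": -0.069, "hand": -1.0}
{"tx": -0.0296, "ty": -0.0189, "tz": 0.0009, "roll": -0.069, "hand": -1.0}
{"tx": -0.0283, "ty": -0.0208, "tz": 0.0009, "roll": -0.069, "hand": -1.0}
{"tx": -0.0268, "ty": -0.0227, "tz": 0.0009, "roll": -0.069, "hand": -1.0}
{"tx": -0.0251, "ty": -0.0245, "tz": 0.0009, "roll": -0.069, "hand": -1.0}
{"tx": -0.0234, "ty": -0.0262, "tz": 0.0009, "roll": -0.069, "hand": -1.0}
{"tx": -0.0215, "ty": -0.0277, "tz": 0.0009, "roll": -0.069, "hand": -1.0}
{"tx": -0.0196, "ty": -0.0291, "tz": 0.0009, "roll": -0.069, "hand": -1.0}
{"tx": -0.0175, "ty": -0.0304, "tz": 0.0009, "roll": -0.069, "hand": -1.0}
{"tx": -0.0154, "ty": -0.0316, "tz": 0.0009, "roll": -0.069, "hand": -1.0}
```

View pics/w14.png

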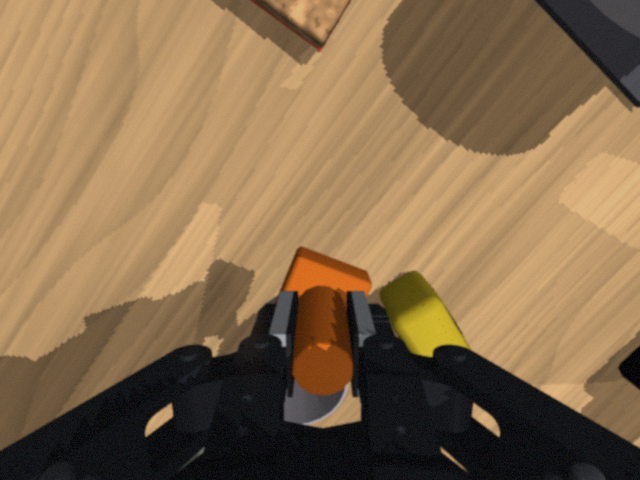

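apply_moves:
  plan:
    - {"tx": -0.033, "ty": -0.012, "tz": 0, "roll": -0.07, "hand": -1}
    - {"tx": -0.032, "ty": -0.015, "tz": 0, "roll": -0.07, "hand": -1}
    - {"tx": -0.031, "ty": -0.017, "tz": 0, "roll": -0.07, "hand": -1}
    - {"tx": -0.03, "ty": -0.019, "tz": 0, "roll": -0.07, "hand": -1}
    - {"tx": -0.028, "ty": -0.021, "tz": 0, "roll": -0.07, "hand": -1}

```text
time: 21.65
eef_pos: [0.5212, 0.2176, 0.1764]
tcp_rot: [[-0.85, 0.519, 0.089], [0.522, 0.853, 0.014], [-0.068, 0.058, -0.996]]
force: [-0.4, 0.2, -0.4]
width: 0.225
```

```bash
python3 go.py 0.5893 -0.0195 0.16 84.5 -1 8
```

```text
cur [0.5212 0.2176 0.1764] yaw 58.7 q [ 0.25  0.25 -0.14  1.09 -0.01  0.8 ] w 0.225 F [-0.4  0.2 -0.4] t 21.65 dist 0.2472 n 8
{"tx": -0.0226, "ty": -0.021, "tz": 0.0024, "roll": -0.056, "hand": -1.0}
{"tx": -0.0213, "ty": -0.0222, "tz": 0.0024, "roll": -0.056, "hand": -1.0}
{"tx": -0.0201, "ty": -0.0234, "tz": 0.0024, "roll": -0.056, "hand": -1.0}
{"tx": -0.0187, "ty": -0.0245, "tz": 0.0024, "roll": -0.056, "hand": -1.0}
{"tx": -0.0173, "ty": -0.0255, "tz": 0.0024, "roll": -0.056, "hand": -1.0}
{"tx": -0.0158, "ty": -0.0264, "tz": 0.0024, "roll": -0.056, "hand": -1.0}
{"tx": -0.0143, "ty": -0.0273, "tz": 0.0024, "roll": -0.056, "hand": -1.0}
{"tx": -0.0128, "ty": -0.028, "tz": 0.0024, "roll": -0.056, "hand": -1.0}
```

apply_moves:
  plan:
    - {"tx": -0.022, "ty": -0.021, "tz": 0, "roll": -0.056, "hand": -1}
    - {"tx": -0.021, "ty": -0.022, "tz": 0, "roll": -0.056, "hand": -1}
    - {"tx": -0.02, "ty": -0.023, "tz": 0, "roll": -0.056, "hand": -1}
    - {"tx": -0.019, "ty": -0.024, "tz": 0, "roll": -0.056, "hand": -1}
    - {"tx": -0.017, "ty": -0.025, "tz": 0, "roll": -0.056, "hand": -1}

```text
time: 22.07
eef_pos: [0.5642, 0.0627, 0.1843]
tcp_rot: [[-0.964, 0.248, 0.096], [0.251, 0.968, 0.014], [-0.09, 0.037, -0.995]]
force: [0.7, -0.2, -0.9]
width: 0.218
```

```bash
python3 go.py 0.5893 -0.0195 0.15 84.5 -1 3
```

```text
cur [0.5642 0.0627 0.1843] yaw 75.6 q [-0.05  0.24 -0.13  1.11  0.02  0.21] w 0.218 F [ 0.7 -0.2 -0.9] t 22.07 dist 0.0926 n 3
{"tx": -0.0139, "ty": -0.0249, "tz": 0.0118, "roll": -0.052, "hand": -1.0}
{"tx": -0.0126, "ty": -0.0256, "tz": 0.0118, "roll": -0.052, "hand": -1.0}
{"tx": -0.0113, "ty": -0.0262, "tz": 0.0118, "roll": -0.052, "hand": -1.0}
```

apply_moves:
  plan:
    - {"tx": -0.013, "ty": -0.026, "tz": 0.01, "roll": -0.052, "hand": -1}
    - {"tx": -0.012, "ty": -0.026, "tz": 0.01, "roll": -0.052, "hand": -1}
    - {"tx": -0.008, "ty": -0.022, "tz": 0.012, "roll": -0.052, "hand": -1}
    - {"tx": 0, "ty": 0, "tz": 0, "roll": 0, "hand": -1}

```text
time: 22.4
eef_pos: [0.5873, -0.0257, 0.1571]
tcp_rot: [[-0.991, 0.088, 0.104], [0.09, 0.996, 0.011], [-0.103, 0.02, -0.995]]
force: [-0.5, -0.6, -0.1]
width: 0.222
```

```bash
python3 go.py 0.5893 -0.0195 0.1 84.5 -1 2
```

```text
cur [ 0.5873 -0.0257  0.1571] yaw 84.9 q [-0.2   0.29 -0.14  1.05  0.03 -0.11] w 0.222 F [-0.5 -0.6 -0.1] t 22.4 dist 0.0575 n 2
{"tx": 0.0022, "ty": 0.0026, "tz": 0.0285, "roll": 0.004, "hand": -1.0}
{"tx": 0.0022, "ty": 0.0026, "tz": 0.0285, "roll": 0.004, "hand": -1.0}
```

apply_moves:
  plan:
    - {"tx": 0.003, "ty": 0.004, "tz": 0.03, "roll": 0, "hand": -1}
    - {"tx": 0.003, "ty": 0.001, "tz": 0.03, "roll": 0, "hand": -1}
    - {"tx": 0.003, "ty": 0, "tz": 0.025, "roll": 0, "hand": -1}

```text
time: 22.65
eef_pos: [0.5921, -0.0221, 0.0777]
tcp_rot: [[-0.989, 0.094, 0.118], [0.095, 0.995, 0.008], [-0.117, 0.019, -0.993]]
force: [0.4, 0.4, -0.3]
width: 0.223
```

```bash
python3 go.py 0.5893 -0.0195 0.04 84.5 -1 2
```

```text
cur [ 0.5921 -0.0221  0.0777] yaw 84.6 q [-0.19  0.35 -0.27  0.84  0.03 -0.1 ] w 0.223 F [ 0.4  0.4 -0.3] t 22.65 dist 0.0379 n 2
{"tx": 0.0037, "ty": 0.0008, "tz": 0.0186, "roll": 0.001, "hand": -1.0}
{"tx": 0.0037, "ty": 0.0008, "tz": 0.0186, "roll": 0.001, "hand": -1.0}
```

apply_moves:
  plan:
    - {"tx": 0.004, "ty": 0.001, "tz": 0.018, "roll": 0, "hand": -1}
    - {"tx": 0.002, "ty": 0.001, "tz": 0.012, "roll": 0, "hand": -1}

```text
time: 22.82
eef_pos: [0.5886, -0.0188, 0.0452]
tcp_rot: [[-0.989, 0.095, 0.116], [0.097, 0.995, 0.008], [-0.115, 0.019, -0.993]]
force: [-0.4, 0.0, -0.8]
width: 0.221
```

apply_moves:
  plan:
    - {"tx": 0.001, "ty": 0, "tz": 0.005, "roll": 0, "hand": -1}

```text
time: 22.9
eef_pos: [0.5873, -0.018, 0.0391]
tcp_rot: [[-0.989, 0.095, 0.115], [0.097, 0.995, 0.009], [-0.113, 0.02, -0.993]]
force: [0.6, -0.1, -1.1]
width: 0.223
```

apply_moves:
  plan:
    - {"tx": 0, "ty": 0, "tz": 0.002, "roll": 0, "hand": -1}

```text
time: 22.98
eef_pos: [0.587, -0.0176, 0.0369]
tcp_rot: [[-0.989, 0.095, 0.114], [0.097, 0.995, 0.009], [-0.112, 0.02, -0.993]]
force: [0.4, -1.3, 3.7]
width: 0.221
```

Contact; release and lift.

apply_moves:
  plan:
    - {"tx": 0, "ty": 0, "tz": 0, "roll": 0, "hand": -0.2}
    - {"tx": 0, "ty": 0, "tz": 0, "roll": 0, "hand": -0.2}
    - {"tx": 0, "ty": 0, "tz": 0, "roll": 0, "hand": -0.2}
    - {"tx": -0.002, "ty": 0, "tz": -0.02, "roll": 0, "hand": -0.2}
    - {"tx": -0.005, "ty": 0, "tz": -0.04, "roll": 0, "hand": -0.2}

```text
time: 23.4
eef_pos: [0.5852, -0.0179, 0.0962]
tcp_rot: [[-0.99, 0.096, 0.108], [0.097, 0.995, 0.01], [-0.106, 0.021, -0.994]]
force: [1.3, -0.3, -0.7]
width: 0.399
```

apply_moves:
  plan:
    - {"tx": -0.004, "ty": 0, "tz": -0.04, "roll": 0, "hand": -0.2}
    - {"tx": 0.0, "ty": 0, "tz": -0.04, "roll": 0, "hand": -0.2}
    - {"tx": 0, "ty": 0, "tz": 0, "roll": 0, "hand": -1}

```text
time: 23.65
eef_pos: [0.5825, -0.0196, 0.1885]
tcp_rot: [[-0.988, 0.095, 0.118], [0.097, 0.995, 0.008], [-0.117, 0.02, -0.993]]
force: [0.6, 0.0, 0.5]
width: 0.275
```

```bash
python3 go.py 0.41 0.107 0.15 84.5 -1;  python3 - <<'E'
from workcell import *
import cv2
s=observe();print(s['eef_pos'].tolist(),s['tcp_rot'].round(4).tolist())
cv2.imwrite('pics/w15.png',grab_frame('wrist'));cv2.imwrite('pics/s15.png',cv2.resize(grab_frame('scene')[170:350,230:470],(800,600)));
cv2.imwrite('pics/d15.png',grab_frame('side'))
E
```

```text
cur [ 0.5825 -0.0196  0.1885] yaw 84.5 q [-0.19  0.25 -0.1   1.1   0.03 -0.09] w 0.275 F [0.6 0.  0.5] t 23.65 dist 0.2174 n 6
{"tx": 0.0312, "ty": 0.0181, "tz": 0.0032, "roll": 0.0, "hand": -1.0}
{"tx": 0.0312, "ty": 0.0181, "tz": 0.0032, "roll": 0.0, "hand": -1.0}
{"tx": 0.0312, "ty": 0.0181, "tz": 0.0032, "roll": 0.0, "hand": -1.0}
{"tx": 0.0312, "ty": 0.0181, "tz": 0.0032, "roll": 0.0, "hand": -1.0}
{"tx": 0.0312, "ty": 0.0181, "tz": 0.0032, "roll": 0.0, "hand": -1.0}
{"tx": 0.0312, "ty": 0.0181, "tz": 0.0032, "roll": 0.0, "hand": -1.0}
[0.5825058677212538, -0.019593193372723278, 0.1885292448757078] [[-0.9884, 0.0954, 0.1181], [0.0971, 0.9952, 0.0084], [-0.1167, 0.0197, -0.993]]
```

View pics/w15.png

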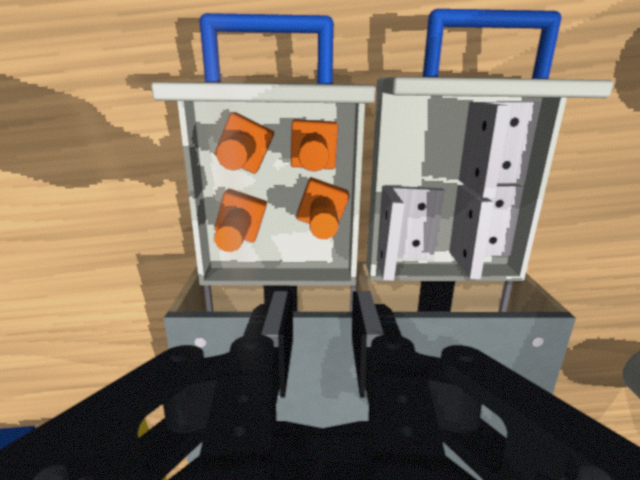

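View pics/s15.png

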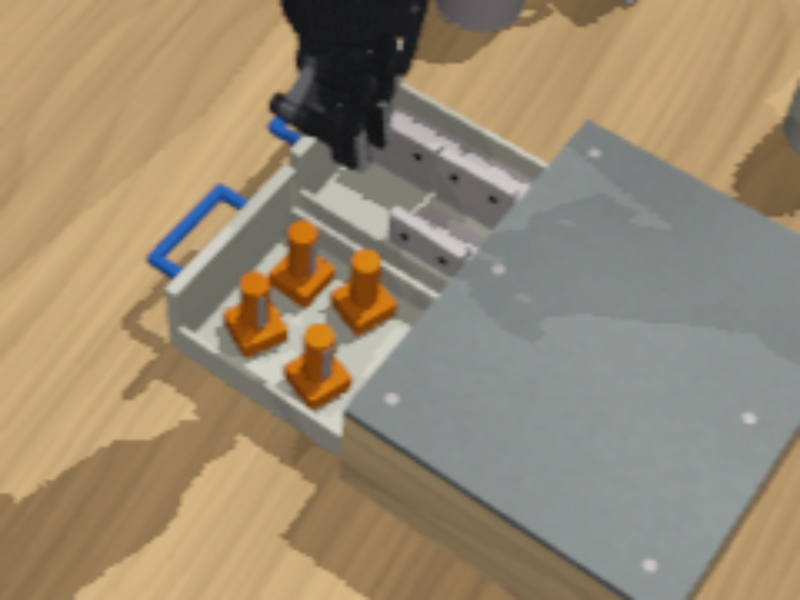

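View pics/d15.png

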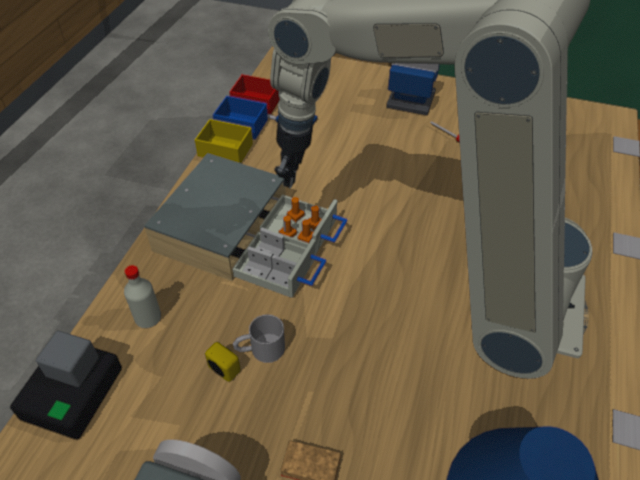

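apply_moves:
  plan:
    - {"tx": 0.03, "ty": 0.02, "tz": 0, "roll": 0, "hand": -1}
    - {"tx": 0.033, "ty": 0.022, "tz": 0, "roll": 0, "hand": -1}
    - {"tx": 0.033, "ty": 0.022, "tz": 0, "roll": 0, "hand": -1}
    - {"tx": 0.033, "ty": 0.022, "tz": 0, "roll": 0, "hand": -1}
    - {"tx": 0.033, "ty": 0.022, "tz": 0, "roll": 0, "hand": -1}

```text
time: 24.22
eef_pos: [0.4277, 0.1034, 0.1573]
tcp_rot: [[-0.989, 0.104, 0.1], [0.106, 0.994, 0.009], [-0.099, 0.019, -0.995]]
force: [0.5, 1.1, 0.3]
width: 0.003
```

```bash
python3 go.py 0.425 0.106 0.14 84.5 -1
```

```text
cur [0.4277 0.1034 0.1573] yaw 84.0 q [ 0.04  0.04 -0.44  0.98  0.    0.15] w 0.003 F [0.5 1.1 0.3] t 24.22 dist 0.0177 n 1
{"tx": 0.0047, "ty": 0.002, "tz": 0.017, "roll": -0.008, "hand": -1.0}
```

apply_moves:
  plan:
    - {"tx": 0.008, "ty": 0, "tz": 0.03, "roll": 0, "hand": -1}
    - {"tx": 0.006, "ty": 0, "tz": 0.03, "roll": 0, "hand": -1}
    - {"tx": 0.005, "ty": 0, "tz": 0.03, "roll": 0, "hand": -1}
    - {"tx": 0.005, "ty": 0, "tz": 0.025, "roll": 0, "hand": -1}

```text
time: 24.55
eef_pos: [0.4074, 0.112, 0.0375]
tcp_rot: [[-0.99, 0.097, 0.103], [0.099, 0.995, 0.011], [-0.101, 0.021, -0.995]]
force: [-0.9, -0.1, -0.8]
width: 0.001
```

```bash
python3 go.py 0.44 0.105 0.03 84.5 -1;  python3 - <<'E'
from workcell import *
import cv2
cv2.imwrite('pics/s16.png',cv2.resize(grab_frame('scene')[170:350,230:470],(800,600)));
cv2.imwrite('pics/d16.png',cv2.resize(grab_frame('side')[180:330,220:420],(800,600)))
E
```

```text
cur [0.4074 0.112  0.0375] yaw 84.4 q [ 0.07  0.14 -0.69  0.64  0.    0.16] w 0.001 F [-0.9 -0.1 -0.8] t 24.55 dist 0.0341 n 1
{"tx": -0.0322, "ty": -0.0039, "tz": 0.0107, "roll": -0.001, "hand": -1.0}
```

View pics/d16.png

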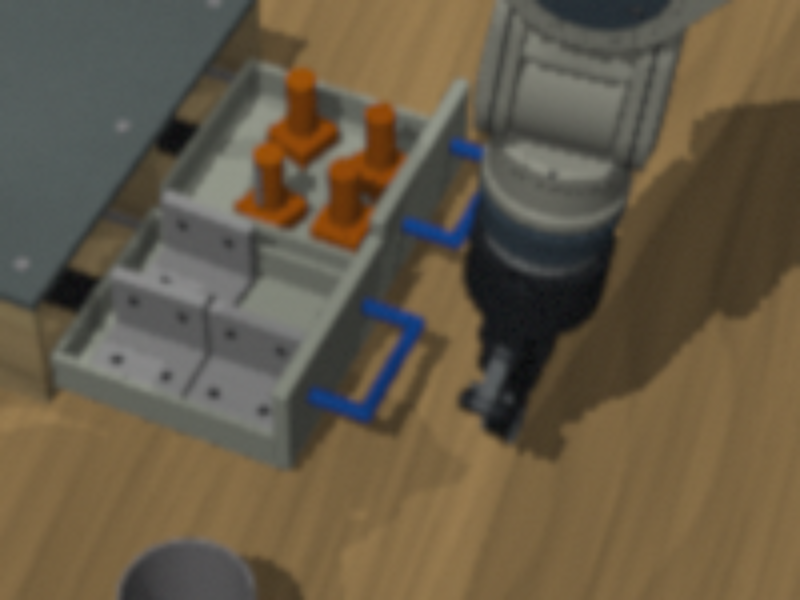

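apply_moves:
  plan:
    - {"tx": -0.015, "ty": -0.003, "tz": 0.006, "roll": 0, "hand": -1}
    - {"tx": -0.015, "ty": -0.001, "tz": 0.004, "roll": 0, "hand": -1}
    - {"tx": -0.008, "ty": 0, "tz": 0.001, "roll": 0, "hand": -1}
    - {"tx": -0.008, "ty": 0, "tz": 0.001, "roll": 0, "hand": -1}

```text
time: 24.98
eef_pos: [0.4525, 0.1028, 0.0288]
tcp_rot: [[-0.991, 0.097, 0.091], [0.099, 0.995, 0.01], [-0.09, 0.019, -0.996]]
force: [0.8, -0.2, -0.1]
width: 0.002
```

apply_moves:
  plan:
    - {"tx": -0.008, "ty": 0, "tz": 0.001, "roll": 0, "hand": -1}
    - {"tx": -0.008, "ty": 0, "tz": 0.001, "roll": 0, "hand": -1}
    - {"tx": -0.008, "ty": 0, "tz": 0.001, "roll": 0, "hand": -1}
    - {"tx": -0.008, "ty": 0, "tz": 0.001, "roll": 0, "hand": -1}

```text
time: 25.32
eef_pos: [0.4884, 0.0991, 0.0292]
tcp_rot: [[-0.991, 0.098, 0.092], [0.1, 0.995, 0.01], [-0.09, 0.019, -0.996]]
force: [-1.3, -0.2, 1.1]
width: -0.002
```

apply_moves:
  plan:
    - {"tx": -0.009, "ty": 0, "tz": 0.001, "roll": 0, "hand": -1}
    - {"tx": -0.009, "ty": 0, "tz": 0.001, "roll": 0, "hand": -1}
    - {"tx": -0.009, "ty": 0, "tz": 0.001, "roll": 0, "hand": -1}
    - {"tx": -0.009, "ty": 0, "tz": 0.001, "roll": 0, "hand": -1}
    - {"tx": -0.009, "ty": 0, "tz": 0.001, "roll": 0, "hand": -1}

```text
time: 25.73
eef_pos: [0.5375, 0.0941, 0.0286]
tcp_rot: [[-0.991, 0.098, 0.091], [0.1, 0.995, 0.01], [-0.09, 0.019, -0.996]]
force: [-3.5, -0.6, 1.5]
width: 0.004
```

apply_moves:
  plan:
    - {"tx": -0.009, "ty": 0, "tz": 0.001, "roll": 0, "hand": -1}
    - {"tx": -0.009, "ty": 0, "tz": 0.001, "roll": 0, "hand": -1}
    - {"tx": -0.009, "ty": 0, "tz": 0.001, "roll": 0, "hand": -1}
    - {"tx": -0.009, "ty": 0, "tz": 0.001, "roll": 0, "hand": -1}

```text
time: 26.07
eef_pos: [0.5736, 0.0905, 0.0269]
tcp_rot: [[-0.992, 0.098, 0.084], [0.099, 0.995, 0.01], [-0.082, 0.019, -0.996]]
force: [-27.3, 2.2, 15.5]
width: -0.002
```

Run:
```python
from workcell import *
import cv2
s=observe();print(s['force'],s['eef_pos'])
cv2.imwrite('pics/s17.png',cv2.resize(grab_frame('scene')[170:350,230:470],(800,600)));
cv2.imwrite('pics/d17.png',cv2.resize(grab_frame('side')[180:330,190:390],(800,600)))
print(observe()['force'])
```

```text
[-27.34884303   2.22359479  15.50459287] [0.57364893 0.09048109 0.02687744]
[-3.58470691 -0.70925886 -1.52115283]
```

View pics/d17.png

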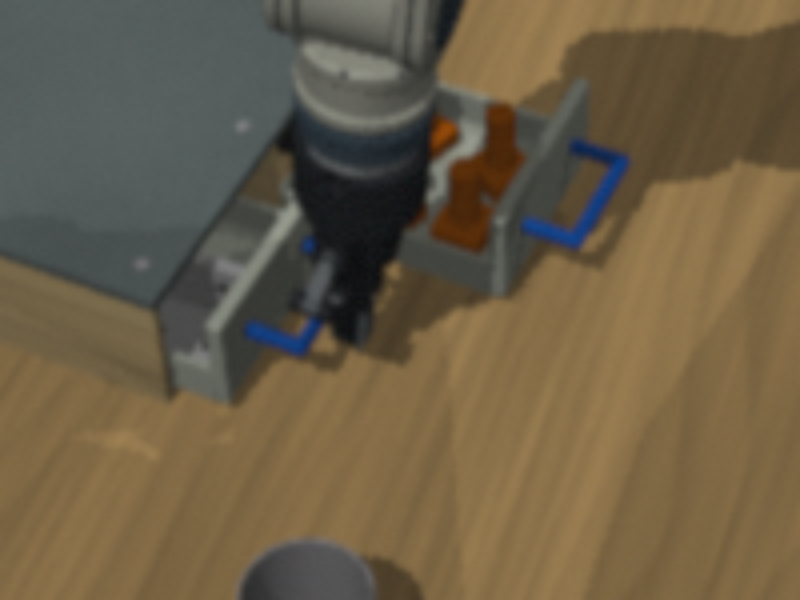

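View pics/s17.png

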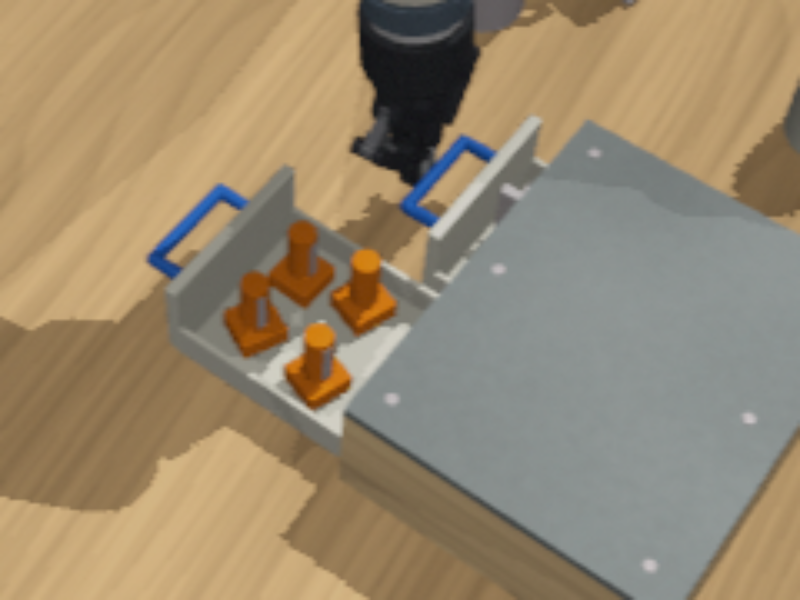

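apply_moves:
  plan:
    - {"tx": -0.005, "ty": 0, "tz": 0, "roll": 0, "hand": -1}

```text
time: 26.25
eef_pos: [0.5786, 0.09, 0.0264]
tcp_rot: [[-0.992, 0.098, 0.082], [0.099, 0.995, 0.01], [-0.081, 0.018, -0.997]]
force: [-11.7, 0.7, 6.9]
width: -0.002
```

apply_moves:
  plan:
    - {"tx": -0.005, "ty": 0, "tz": 0, "roll": 0, "hand": -1}

```text
time: 26.33
eef_pos: [0.5821, 0.0896, 0.0262]
tcp_rot: [[-0.992, 0.098, 0.078], [0.099, 0.995, 0.011], [-0.076, 0.018, -0.997]]
force: [-14.7, 0.2, 9.5]
width: 0.004
```

apply_moves:
  plan:
    - {"tx": -0.004, "ty": 0, "tz": -0.001, "roll": 0, "hand": -1}

```text
time: 26.42
eef_pos: [0.5839, 0.0894, 0.0265]
tcp_rot: [[-0.993, 0.098, 0.072], [0.099, 0.995, 0.011], [-0.071, 0.018, -0.997]]
force: [-13.6, 0.9, -0.6]
width: -0.0
```

apply_moves:
  plan:
    - {"tx": -0.004, "ty": 0, "tz": -0.001, "roll": 0, "hand": -1}

```text
time: 26.5
eef_pos: [0.586, 0.0891, 0.0266]
tcp_rot: [[-0.993, 0.097, 0.067], [0.098, 0.995, 0.011], [-0.066, 0.018, -0.998]]
force: [-4.9, -0.5, -3.2]
width: -0.001
```

Run:
```python
from workcell import *
import cv2
cv2.imwrite('pics/s18.png',cv2.resize(grab_frame('scene')[170:290,310:470],(800,600)));
cv2.imwrite('pics/d18.png',cv2.resize(grab_frame('side')[180:300,200:360],(800,600)))
print(observe()['force'])
```

```text
[-3.35682532 -0.1950879  -3.20320295]
```

View pics/d18.png

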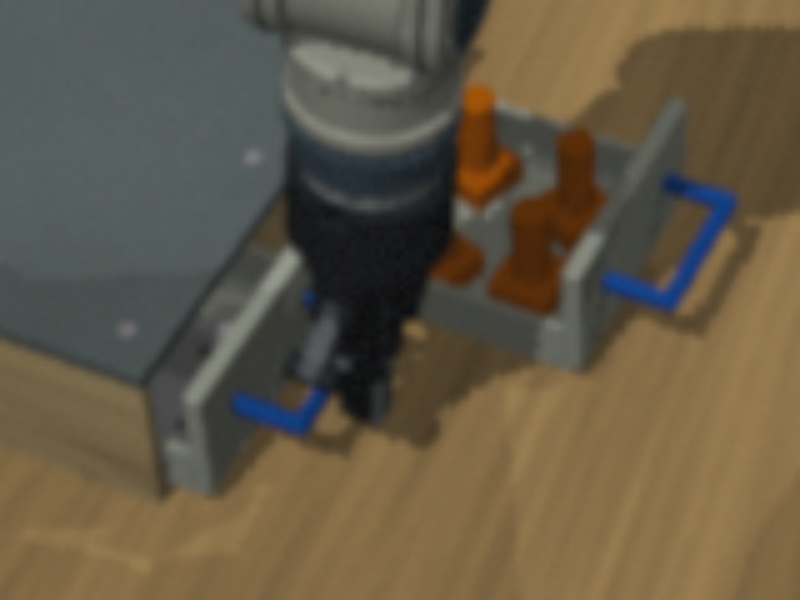

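View pics/s18.png

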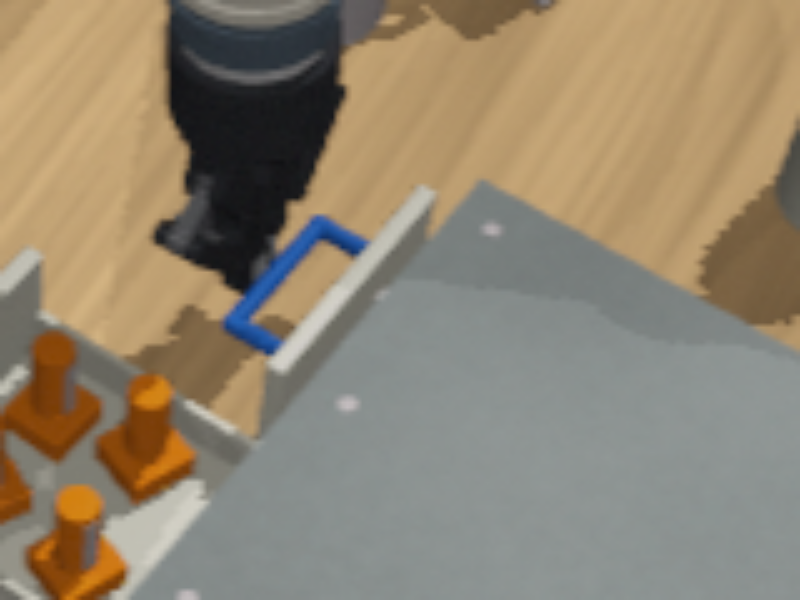

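apply_moves:
  plan:
    - {"tx": -0.005, "ty": 0, "tz": 0, "roll": 0, "hand": -1}
    - {"tx": -0.005, "ty": 0, "tz": 0, "roll": 0, "hand": -1}

```text
time: 26.77
eef_pos: [0.5967, 0.0881, 0.0268]
tcp_rot: [[-0.993, 0.097, 0.067], [0.098, 0.995, 0.011], [-0.066, 0.018, -0.998]]
force: [-4.4, -1.4, 1.4]
width: -0.002
```

apply_moves:
  plan:
    - {"tx": -0.005, "ty": 0, "tz": 0, "roll": 0, "hand": -1}

```text
time: 26.85
eef_pos: [0.6015, 0.0875, 0.0268]
tcp_rot: [[-0.993, 0.098, 0.066], [0.098, 0.995, 0.011], [-0.064, 0.017, -0.998]]
force: [-15.5, 0.5, 3.3]
width: 0.002
```

apply_moves:
  plan:
    - {"tx": -0.004, "ty": 0, "tz": 0, "roll": 0, "hand": -1}

```text
time: 26.93
eef_pos: [0.6017, 0.0875, 0.0263]
tcp_rot: [[-0.994, 0.097, 0.057], [0.098, 0.995, 0.012], [-0.056, 0.017, -0.998]]
force: [-36.8, 1.5, 24.6]
width: 0.001
```

apply_moves:
  plan:
    - {"tx": -0.004, "ty": 0, "tz": 0, "roll": 0, "hand": -1}

```text
time: 27.02
eef_pos: [0.6013, 0.0876, 0.0258]
tcp_rot: [[-0.994, 0.097, 0.049], [0.097, 0.995, 0.012], [-0.047, 0.017, -0.999]]
force: [-25.5, 1.6, 14.2]
width: -0.003
```

Run:
```python
from workcell import *
import cv2
cv2.imwrite('pics/d19.png',cv2.resize(grab_frame('side')[180:300,200:360],(800,600)))
print(observe()['force'])
```

```text
[-24.73090727   0.73442226  14.32573415]
```

View pics/d19.png

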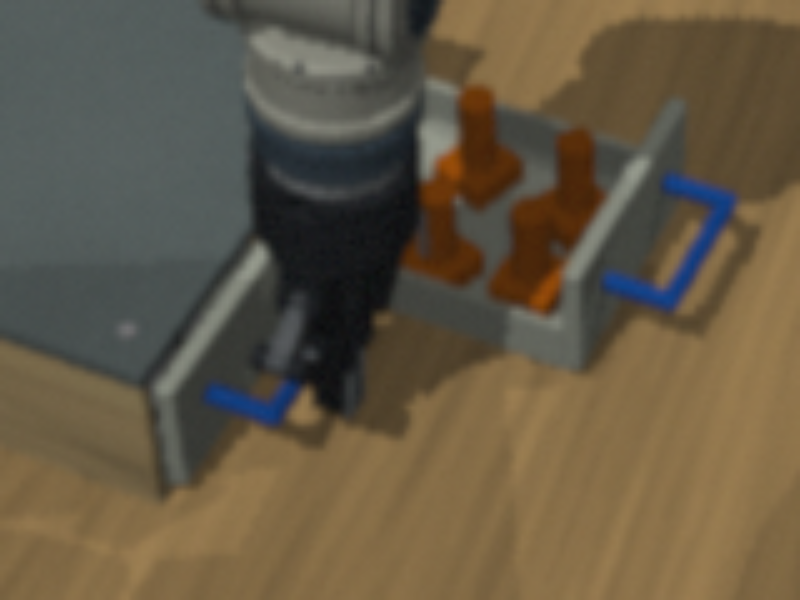

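apply_moves:
  plan:
    - {"tx": 0.01, "ty": 0, "tz": 0, "roll": 0, "hand": -1}
    - {"tx": 0.02, "ty": 0, "tz": 0, "roll": 0, "hand": -1}
    - {"tx": 0.03, "ty": 0, "tz": 0, "roll": 0, "hand": -1}
    - {"tx": 0.03, "ty": 0, "tz": 0, "roll": 0, "hand": -1}

```text
time: 27.4
eef_pos: [0.5182, 0.096, 0.0219]
tcp_rot: [[-0.994, 0.098, 0.057], [0.099, 0.995, 0.013], [-0.056, 0.018, -0.998]]
force: [0.4, -0.2, -0.2]
width: 0.001
```

Run:
```python
from workcell import *
import cv2
cv2.imwrite('pics/d20.png',cv2.resize(grab_frame('side')[180:300,200:360],(800,600)))
s=observe();print(s['force'],s['eef_pos'],s['tcp_rot'])
```

```text
[-8.55647596  1.06787015 -0.90381409] [0.51147742 0.09670578 0.02101864] [[-0.99398132  0.0968879   0.05112602]
 [ 0.09767486  0.9951319   0.01311949]
 [-0.04960602  0.01803425 -0.99860603]]
```

View pics/d20.png

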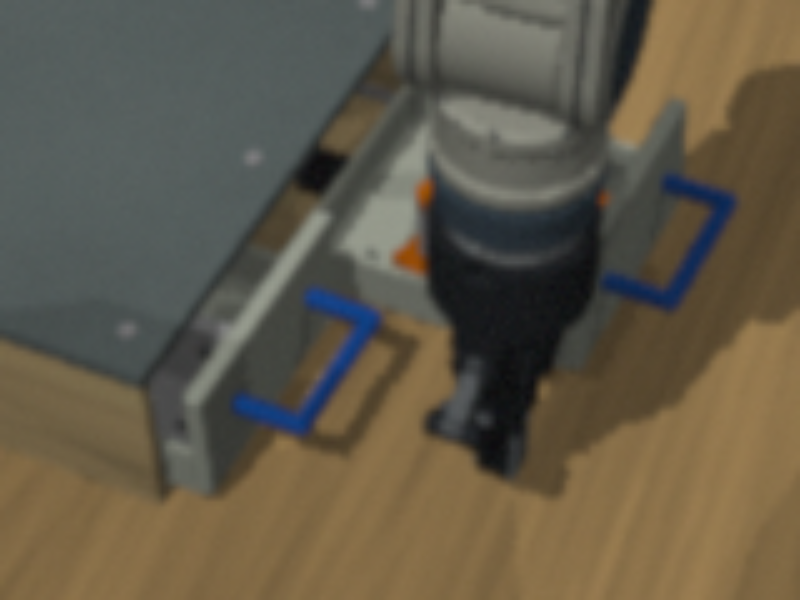

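apply_moves:
  plan:
    - {"tx": 0.035, "ty": 0, "tz": -0.003, "roll": 0, "hand": -1}
    - {"tx": 0.035, "ty": 0, "tz": -0.003, "roll": 0, "hand": -1}
    - {"tx": 0.025, "ty": -0.015, "tz": -0.002, "roll": 0, "hand": -1}
    - {"tx": 0.01, "ty": -0.035, "tz": -0.001, "roll": 0, "hand": -1}
    - {"tx": 0, "ty": -0.038, "tz": 0, "roll": 0, "hand": -1}

```text
time: 27.87
eef_pos: [0.3992, 0.0227, 0.0241]
tcp_rot: [[-0.994, 0.088, 0.063], [0.089, 0.996, 0.016], [-0.061, 0.021, -0.998]]
force: [-0.1, -1.3, -0.7]
width: 0.001
```

```bash
python3 go.py 0.41 -0.033 0.032 84.5 -1
```

```text
cur [0.3992 0.0227 0.0241] yaw 85.0 q [-0.17  0.15 -0.72  0.64  0.03 -0.08] w 0.001 F [-0.1 -1.3 -0.7] t 27.87 dist 0.0572 n 2
{"tx": -0.0081, "ty": -0.0272, "tz": -0.004, "roll": 0.004, "hand": -1.0}
{"tx": -0.0082, "ty": -0.0271, "tz": -0.004, "roll": 0.004, "hand": -1.0}
```

apply_moves:
  plan:
    - {"tx": 0, "ty": -0.03, "tz": -0.005, "roll": 0.004, "hand": -1}
    - {"tx": 0, "ty": -0.02, "tz": -0.004, "roll": 0, "hand": -1}
    - {"tx": 0, "ty": 0, "tz": 0, "roll": 0, "hand": -1}

```text
time: 28.12
eef_pos: [0.3969, -0.0341, 0.0343]
tcp_rot: [[-0.993, 0.093, 0.071], [0.094, 0.996, 0.012], [-0.069, 0.018, -0.997]]
force: [-0.4, 0.2, 0.1]
width: 0.0
```

```bash
python3 go.py 0.43 -0.0345 0.032 84.5 -1
python3 - <<'E'
from h import *
from workcell import *
s=observe();print(s['eef_pos'].tolist(),s['tcp_rot'].round(4).tolist())
D=grab_frame('side');S=grab_frame('scene');W=grab_frame('wrist')
cv2.imwrite('pics/d21.png',cv2.resize(D[180:300,200:360],(800,600)))
cv2.imwrite('pics/s21.png',cv2.resize(S[180:300,250:410],(800,600)))
cv2.imwrite('pics/w21.png',W)
E
```

```text
cur [ 0.3969 -0.0341  0.0343] yaw 84.7 q [-0.32  0.13 -0.71  0.67  0.03 -0.23] w 0.0 F [-0.4  0.2  0.1] t 28.12 dist 0.0332 n 1
{"tx": -0.0328, "ty": 0.0027, "tz": 0.0047, "roll": 0.003, "hand": -1.0}
[0.3968713698072195, -0.0341345981079918, 0.034325152975691955] [[-0.9932, 0.0928, 0.0709], [0.0938, 0.9955, 0.0117], [-0.0695, 0.0183, -0.9974]]
```

View pics/d21.png

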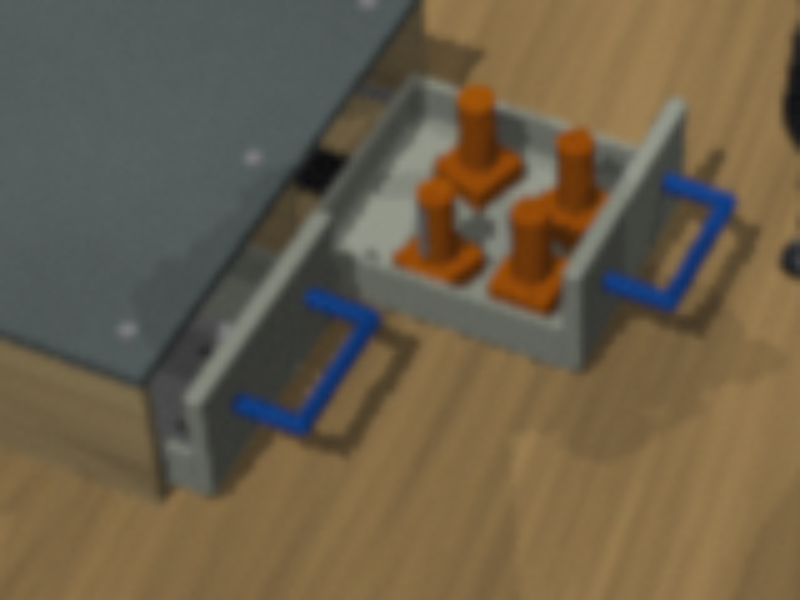

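View pics/s21.png

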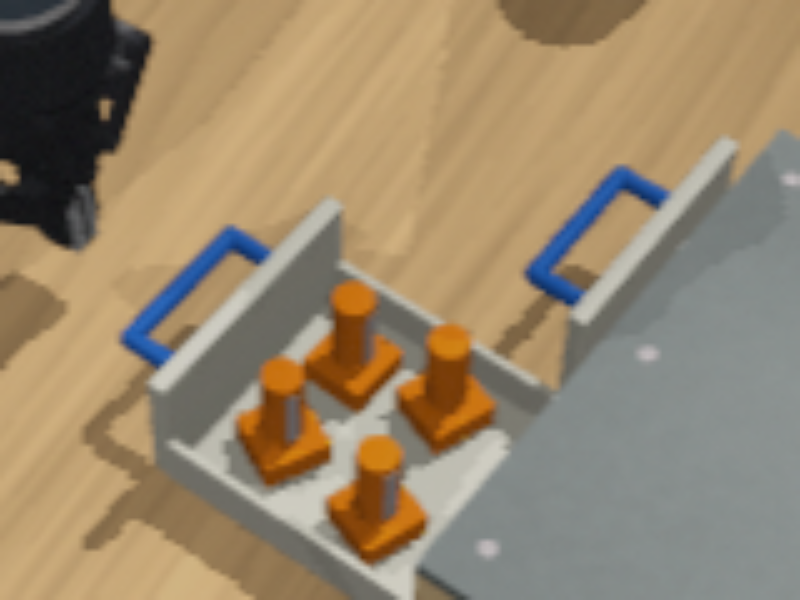

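Run:
```python
from h import *
cs,cd=cam('scene'),cam('side')
u=np.array([.9954,-.0958])
L0=np.array([.470,.1024])
for p in [[(538,275),(622,170)]]:
    m=np.mean([onplane(cs,250+a/5,180+b/5,.048)[:2] for a,b in p],0);print(m,(m-L0)@u)
m=np.mean([onplane(cd,200+a/5,180+b/5,.048)[:2] for a,b in [(303,425),(374,318)]],0);print(m,(m-L0)@u)
```

```text
[0.60238875 0.09025094] 0.13294364224516939
[0.59825098 0.08694414] 0.12914169784834378
```

Left is latched (≈0.133). Push the right tray.

apply_moves:
  plan:
    - {"tx": -0.015, "ty": 0.001, "tz": 0.002, "roll": 0, "hand": -1}
    - {"tx": -0.015, "ty": 0.001, "tz": 0.002, "roll": 0, "hand": -1}
    - {"tx": -0.008, "ty": 0, "tz": 0.001, "roll": 0, "hand": -1}
    - {"tx": -0.008, "ty": 0, "tz": 0.001, "roll": 0, "hand": -1}

```text
time: 28.6
eef_pos: [0.4438, -0.0295, 0.0302]
tcp_rot: [[-0.994, 0.087, 0.068], [0.088, 0.996, 0.015], [-0.067, 0.021, -0.998]]
force: [-0.1, -0.2, -0.7]
width: 0.001
```

apply_moves:
  plan:
    - {"tx": -0.008, "ty": 0, "tz": 0, "roll": 0, "hand": -1}
    - {"tx": -0.008, "ty": 0, "tz": 0, "roll": 0, "hand": -1}
    - {"tx": -0.008, "ty": 0, "tz": 0, "roll": 0, "hand": -1}
    - {"tx": -0.008, "ty": 0, "tz": 0, "roll": 0, "hand": -1}

```text
time: 28.93
eef_pos: [0.4767, -0.0305, 0.0312]
tcp_rot: [[-0.994, 0.084, 0.064], [0.085, 0.996, 0.015], [-0.063, 0.021, -0.998]]
force: [-2.0, 0.1, -1.7]
width: -0.001
```

apply_moves:
  plan:
    - {"tx": -0.008, "ty": -0.001, "tz": 0, "roll": 0, "hand": -1}
    - {"tx": -0.008, "ty": -0.001, "tz": 0, "roll": 0, "hand": -1}
    - {"tx": -0.008, "ty": 0, "tz": 0, "roll": 0, "hand": -1}
    - {"tx": -0.008, "ty": 0, "tz": 0, "roll": 0, "hand": -1}
    - {"tx": -0.008, "ty": 0, "tz": 0, "roll": 0, "hand": -1}

```text
time: 29.35
eef_pos: [0.5185, -0.0357, 0.0328]
tcp_rot: [[-0.995, 0.084, 0.06], [0.085, 0.996, 0.017], [-0.058, 0.022, -0.998]]
force: [-3.0, 0.4, -2.2]
width: -0.004
```

apply_moves:
  plan:
    - {"tx": -0.008, "ty": 0, "tz": 0, "roll": 0, "hand": -1}
    - {"tx": -0.008, "ty": 0, "tz": 0, "roll": 0, "hand": -1}
    - {"tx": -0.008, "ty": 0, "tz": 0, "roll": 0, "hand": -1}

```text
time: 29.6
eef_pos: [0.5435, -0.0381, 0.0335]
tcp_rot: [[-0.995, 0.085, 0.057], [0.086, 0.996, 0.017], [-0.055, 0.022, -0.998]]
force: [-5.9, -0.9, -3.6]
width: 0.001
```

apply_moves:
  plan:
    - {"tx": -0.008, "ty": 0, "tz": 0, "roll": 0, "hand": -1}
    - {"tx": -0.008, "ty": 0, "tz": 0, "roll": 0, "hand": -1}
    - {"tx": -0.008, "ty": 0, "tz": 0, "roll": 0, "hand": -1}

```text
time: 29.85
eef_pos: [0.5609, -0.0398, 0.0327]
tcp_rot: [[-0.996, 0.086, 0.039], [0.087, 0.996, 0.017], [-0.037, 0.02, -0.999]]
force: [-41.6, 0.9, 25.6]
width: -0.001
```

apply_moves:
  plan:
    - {"tx": -0.006, "ty": 0, "tz": 0, "roll": 0, "hand": -1}
    - {"tx": -0.006, "ty": 0, "tz": 0, "roll": 0, "hand": -1}

```text
time: 30.02
eef_pos: [0.5625, -0.0399, 0.032]
tcp_rot: [[-0.996, 0.087, 0.016], [0.088, 0.996, 0.018], [-0.015, 0.019, -1.0]]
force: [-31.7, 0.2, 24.8]
width: 0.001
```

apply_moves:
  plan:
    - {"tx": -0.005, "ty": 0, "tz": 0, "roll": 0, "hand": -1}
    - {"tx": -0.004, "ty": 0, "tz": 0, "roll": 0, "hand": -1}

```text
time: 30.18
eef_pos: [0.563, -0.0399, 0.0318]
tcp_rot: [[-0.996, 0.089, -0.002], [0.088, 0.996, 0.018], [0.003, 0.018, -1.0]]
force: [-19.0, 0.0, 12.2]
width: 0.002
```

Run:
```python
from h import *
from workcell import *
D=grab_frame('side');S=grab_frame('scene');W=grab_frame('wrist')
cv2.imwrite('pics/d22.png',cv2.resize(D[140:290,200:400],(800,600)))
cv2.imwrite('pics/s22.png',cv2.resize(S[180:330,260:460],(800,600)))
cv2.imwrite('pics/w22.png',W);print(observe()['force'])
```

```text
[-16.782958    -0.22786729   8.8416191 ]
```

View pics/d22.png

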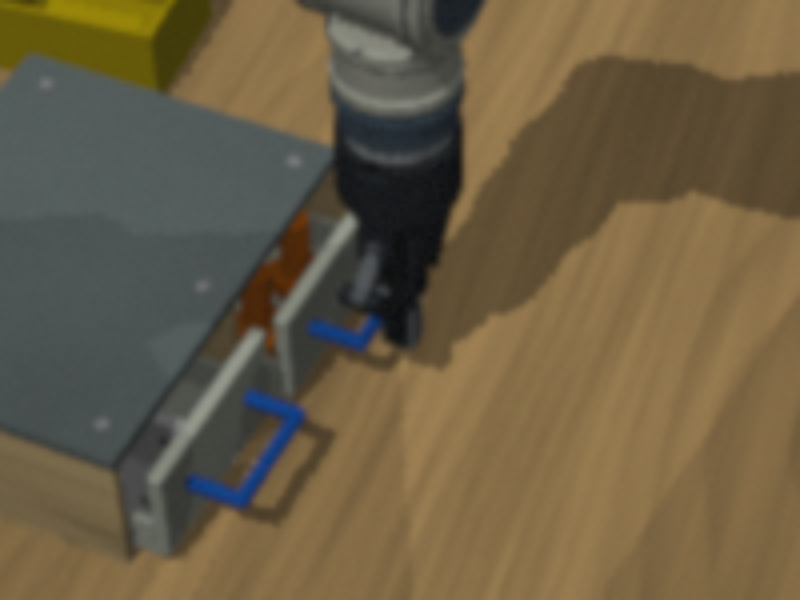

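View pics/s22.png

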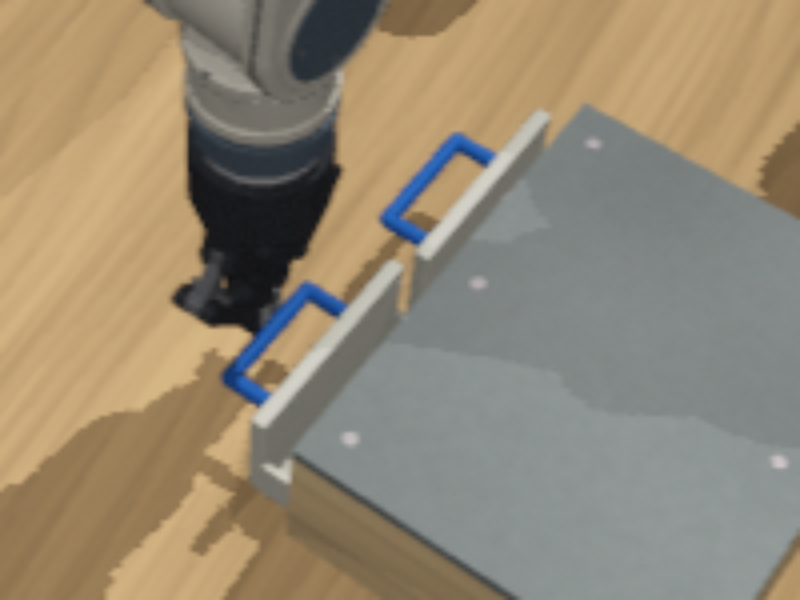

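View pics/w22.png

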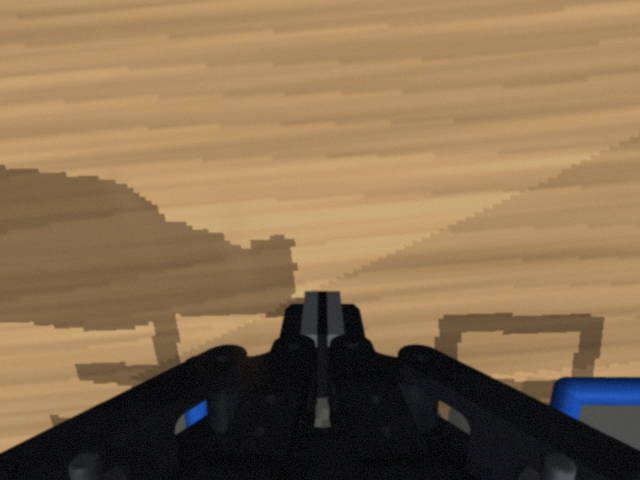

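Run:
```python
from h import *
from workcell import *
D=grab_frame('side')
cv2.imwrite('pics/d23.png',cv2.resize(D[180:250,245:315],(600,600),interpolation=cv2.INTER_CUBIC))
```

```text
(no output)
```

View pics/d23.png

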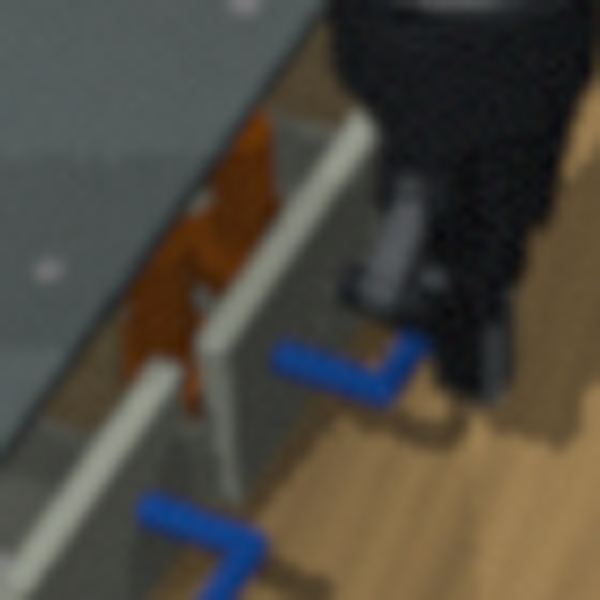

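apply_moves:
  plan:
    - {"tx": -0.004, "ty": 0, "tz": -0.001, "roll": 0, "hand": -1}

```text
time: 30.47
eef_pos: [0.5655, -0.0402, 0.0324]
tcp_rot: [[-0.996, 0.089, -0.004], [0.089, 0.996, 0.018], [0.006, 0.018, -1.0]]
force: [-14.5, -1.3, -4.2]
width: 0.005
```

apply_moves:
  plan:
    - {"tx": -0.004, "ty": 0, "tz": -0.001, "roll": 0, "hand": -1}

```text
time: 30.55
eef_pos: [0.5666, -0.0403, 0.0325]
tcp_rot: [[-0.996, 0.089, -0.011], [0.089, 0.996, 0.019], [0.013, 0.017, -1.0]]
force: [-12.9, -0.2, -4.3]
width: -0.0
```

apply_moves:
  plan:
    - {"tx": -0.005, "ty": 0, "tz": 0, "roll": 0, "hand": -1}

```text
time: 30.63
eef_pos: [0.5684, -0.0404, 0.0319]
tcp_rot: [[-0.996, 0.089, -0.018], [0.089, 0.996, 0.019], [0.02, 0.017, -1.0]]
force: [-22.3, -0.7, 17.0]
width: -0.001
```

apply_moves:
  plan:
    - {"tx": -0.005, "ty": 0, "tz": 0, "roll": 0, "hand": -1}

```text
time: 30.72
eef_pos: [0.572, -0.0408, 0.0318]
tcp_rot: [[-0.996, 0.09, -0.022], [0.089, 0.996, 0.019], [0.023, 0.017, -1.0]]
force: [-5.0, 0.1, 3.9]
width: 0.001
```

apply_moves:
  plan:
    - {"tx": -0.005, "ty": 0, "tz": 0, "roll": 0, "hand": -1}

```text
time: 30.8
eef_pos: [0.5768, -0.0413, 0.0319]
tcp_rot: [[-0.996, 0.09, -0.023], [0.089, 0.996, 0.019], [0.024, 0.016, -1.0]]
force: [-5.6, -0.2, 1.0]
width: -0.002
```

apply_moves:
  plan:
    - {"tx": -0.005, "ty": 0, "tz": 0, "roll": 0, "hand": -1}
    - {"tx": -0.005, "ty": 0, "tz": 0, "roll": 0, "hand": -1}

```text
time: 30.97
eef_pos: [0.5859, -0.0423, 0.0318]
tcp_rot: [[-0.996, 0.09, -0.027], [0.09, 0.996, 0.018], [0.028, 0.016, -0.999]]
force: [-33.7, 1.2, 13.1]
width: -0.004
```

apply_moves:
  plan:
    - {"tx": -0.004, "ty": 0, "tz": 0, "roll": 0, "hand": -1}

```text
time: 31.05
eef_pos: [0.5857, -0.0422, 0.0315]
tcp_rot: [[-0.995, 0.091, -0.036], [0.09, 0.996, 0.019], [0.038, 0.015, -0.999]]
force: [-35.7, 0.1, 24.4]
width: 0.003
```

apply_moves:
  plan:
    - {"tx": -0.004, "ty": 0, "tz": 0, "roll": 0, "hand": -1}

```text
time: 31.13
eef_pos: [0.5854, -0.0422, 0.0316]
tcp_rot: [[-0.995, 0.091, -0.045], [0.09, 0.996, 0.019], [0.047, 0.015, -0.999]]
force: [-27.4, -0.4, 20.0]
width: -0.002
```

apply_moves:
  plan:
    - {"tx": 0.01, "ty": 0, "tz": 0, "roll": 0, "hand": -1}
    - {"tx": 0.025, "ty": 0, "tz": 0, "roll": 0, "hand": -1}
    - {"tx": 0.035, "ty": 0, "tz": -0.005, "roll": 0, "hand": -1}
    - {"tx": 0.04, "ty": 0, "tz": -0.01, "roll": 0, "hand": -1}
    - {"tx": 0.04, "ty": 0, "tz": -0.01, "roll": 0, "hand": -1}

```text
time: 31.55
eef_pos: [0.4441, -0.0307, 0.0631]
tcp_rot: [[-0.995, 0.091, -0.036], [0.09, 0.996, 0.018], [0.038, 0.014, -0.999]]
force: [0.1, -0.8, 1.5]
width: 0.004
```

apply_moves:
  plan:
    - {"tx": 0.01, "ty": -0.02, "tz": -0.03, "roll": 0, "hand": -1}
    - {"tx": 0, "ty": -0.03, "tz": -0.03, "roll": 0, "hand": -1}
    - {"tx": 0, "ty": -0.04, "tz": -0.01, "roll": 0, "hand": -1}
    - {"tx": 0, "ty": -0.04, "tz": 0, "roll": 0, "hand": -1}
    - {"tx": 0, "ty": 0, "tz": 0, "roll": 0, "hand": -1}

```text
time: 31.97
eef_pos: [0.4198, -0.1635, 0.1388]
tcp_rot: [[-0.996, 0.084, -0.03], [0.084, 0.996, 0.013], [0.031, 0.01, -0.999]]
force: [0.8, 0.7, 0.0]
width: 0.002
```

Run:
```python
from h import *
from workcell import *
s=observe();print(s['time'],s['eef_pos'],s['force'])
D=grab_frame('side');S=grab_frame('scene')
cv2.imwrite('pics/d24.png',D);cv2.imwrite('pics/d24z.png',cv2.resize(D[170:290,200:360],(800,600)))
cv2.imwrite('pics/s24.png',cv2.resize(S[170:330,290:490],(750,600)))
```

```text
31.9667 [ 0.41980271 -0.16354669  0.13879167] [0.83046681 0.70609591 0.0100095 ]
```

View pics/d24z.png

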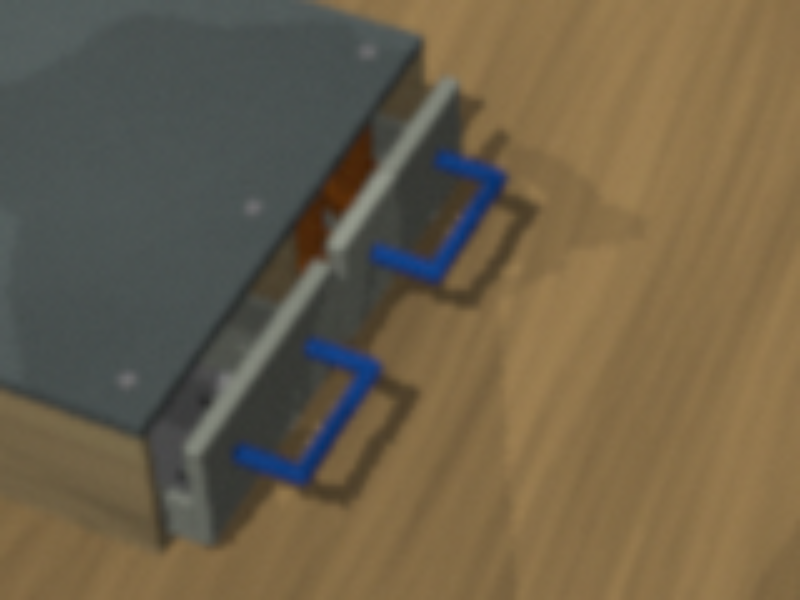

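View pics/s24.png

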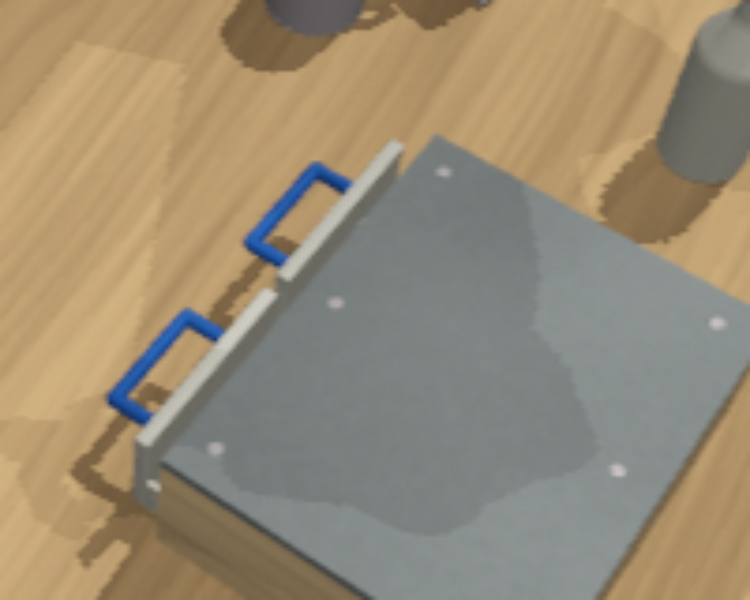

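View pics/d24.png

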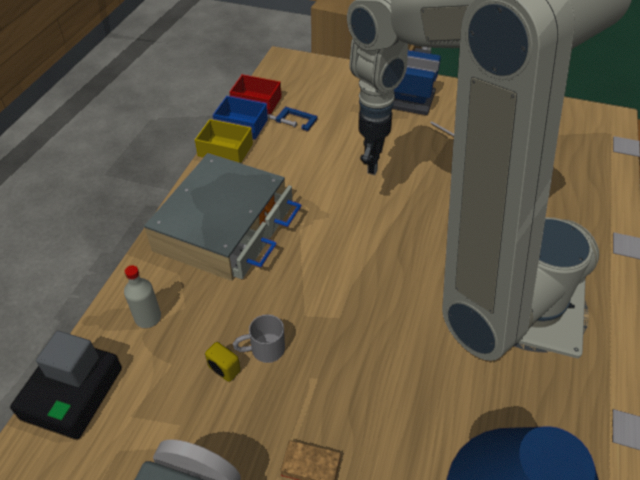

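Run:
```python
from h import *
from workcell import observe
cs,cd=cam('scene'),cam('side')
u=np.array([.9954,-.0958])
for n,o,sp,dp in [('L',[.470,.1024],[(250,243),(318,168)],[(303,475),(374,368)]),('R',[.4567,-.0371],[(115,400),(186,318)],[(437,270),(500,183)])]:
    o=np.array(o)
    m=np.mean([onplane(cs,290+a/3.75,170+b/3.75,.048)[:2] for a,b in sp],0);k=np.mean([onplane(cd,200+a/5,170+b/5,.048)[:2] for a,b in dp],0)
    print(n,m,(m-o)@u,k,(k-o)@u)
```

```text
L [0.60229042 0.0891107 ] 0.1329550026238669 [0.59825098 0.08694414] 0.12914169784834378
R [ 0.58749807 -0.05203556] 0.13162722793788562 [ 0.58275809 -0.05112785] 0.12682208822917354
```

apply_moves:
  plan:
    - {"tx": 0, "ty": 0, "tz": -0.01, "roll": 0, "hand": -1}
    - {"tx": 0, "ty": 0, "tz": -0.01, "roll": 0, "hand": -1}
    - {"tx": 0, "ty": 0, "tz": 0, "roll": 0, "hand": -1}
    - {"tx": 0, "ty": 0, "tz": 0, "roll": 0, "hand": -1}
    - {"tx": 0, "ty": 0, "tz": 0, "roll": 0, "hand": -1}

```text
time: 32.48
eef_pos: [0.4225, -0.1571, 0.1581]
tcp_rot: [[-0.996, 0.081, -0.03], [0.081, 0.997, 0.016], [0.031, 0.014, -0.999]]
force: [-0.5, 0.5, 0.2]
width: -0.003
```

Run:
```python
from h import *
from workcell import *
D0=cv2.imread('pics/d24.png')
D=grab_frame('side');S=grab_frame('scene')
d=cv2.absdiff(D,D0)[170:390,140:315]  # unit, trays, mug, tape
print('max diff',d.max(),'n>40',(d.max(2)>40).sum())
o=cv2.imread('pics/scene0.png');m=cv2.absdiff(S,o)[128:195,355:440];print('mug/tape scene diff n>60',(m.max(2)>60).sum())
o=cv2.imread('pics/side0.png');m=cv2.absdiff(D,o)[310:382,200:262];print('tape side n>60',(m.max(2)>60).sum())
cv2.imwrite('pics/s25.png',S)
```

```text
max diff 18 n>40 0
mug/tape scene diff n>60 94
tape side n>60 0
```

View pics/s25.png

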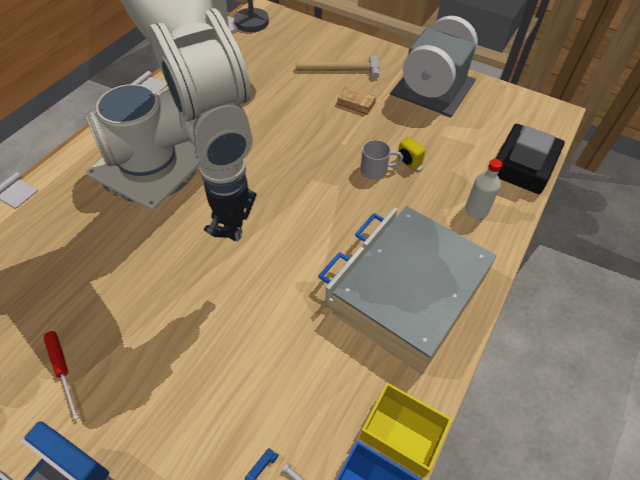

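The trays have not moved since release, and the mug and tape look unchanged; the scene differences are where the dog stood. No loose piece is left in view, so I am handing in.

```bash
python3 -c "
from workcell import *
print(finish_job())"
```

```text
the job is handed in; nothing more can be done
None
```

The clamp bench is tidied and the job is handed in at about 32.5 s of robot time. Both loose brackets are in the left tray with the third bracket. All three loose dogs are standing in the right tray with the fourth. I then pushed each tray to its end stop and backed off.

**Last checks**
- **Latches:** Both handles measure about 0.127–0.133 m of travel, against a latched position of 0.135 m. The side and scene cameras disagree by about 4–5 mm. Nothing in the unit or trays moved between pictures taken about 0.5 s apart with the robot clear.
- **Mug and tape:** The tape shows no change from the start in the side view. The scene view of the mug and tape differs in 94 pixels, which I put down to the dog removed from behind the mug. I did not measure the mug separately.
- **Loose pieces:** None are left in view. One dog was knocked about 3 cm aside during the run; I found it again and picked it up.

**What did not go to plan**
- **Push force:** Each tray resisted at about 0.12 m of travel, with the force reaching about 30 N on the left and about 50 N on the right, more than the 1–6 N stated. It eased with slow pushing. The contact was the closed fingertips on the handle, not the gripper's body. I did not find the cause.
- **Bracket placing:** Setting down the first bracket pressed with about 55 N for a moment.
- **Tray contents:** I last saw everything lying well just before closing. The dogs were partly visible upright while the right tray was being pushed, but I could not see all of the contents afterwards.

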